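# Run a batch of power modules through the bench tester

## Robot

A 6-joint arm with a two-finger parallel gripper is mounted at the origin on the work surface. World frame = base frame: x ahead of the robot, y to its left, z up, the work surface at z = 0. Lengths are in m, angles in rad, forces in N, time in s.
With the tool pointing down it reaches from about 0.275 to 0.775 m from the base axis. Payload 14.6 kg.
Tool frame: the origin (TCP) lies on the centre line of the jaws, within the pads' length; the fingertips stand 25 mm ahead of it and the grasp point (between the pads) lies 6 mm ahead of it; x points along the fingers, y is the direction in which the jaws open and shut, and the axes are right-handed (so a half turn about x gives the same grasp; the last joint's range is limited). The gripper opens to 85 mm and grips with 20 to 120 N. Pads are 22 mm wide; open, the fingers measure 114 mm over their backs; the gripper's body (76 mm by 85 mm) begins 54 mm behind the grasp point. The pads swing forward as they close: fully open they stand 13 mm farther back than shut.
Start: joints at [-1.427, 0.263, -0.048, 1.259, 0, 1.415], TCP at [0.155, -0.502, 0.256] pointing down, gripper open.
Joint ranges: [-2.65, 2.65], [-0.89, 1.7], [-1.18, 1.37], [-2.13, 2.11], [-1.35, 1.29], [-3.14, 3.14]. Speed limits (rad/s): [1.89, 1.89, 2.57, 2.79, 3.14, 3.14].

## Interface

Orientations are given as a 3x3 rotation matrix whose columns are the frame's x, y, z axes.
In Python, from station import bot, get_image, calibration, hand_in gives the robot as it stands.
- The arm moves only by the tool send_rows, never from a script. Its argument "commands" is a list of rows, each a list of 3 entries, a list of its own where there are three numbers: the closure, from -1 (fully open) to 1 (shut), then the shift along the tool's x, y, z in cm, then the turn, a rotation vector about the tool's x, y, z in rad. A call has 1 to 20 rows; each row shifts and turns the pose as measured when the row begins, along the tool's axes as they then stand; what a row does not reach is not made up. A row lasts 1/10 s, in which the tool goes at most 50 mm and 8.59 degrees, less where a joint would pass 70% of its speed; a pose out of reach is approached as far as the arm can. A call with a gripper value outside its range is refused whole. The fingers move at their own pace and stop on an object; "grip_force" is the grip in N (left out, the last holds). Time passes only in rows, so rows that do not move let the fingers close. It gives the time, the measured TCP pose, the force and the opening at its end, in the units of the state.
- bot.sense(): the state, without advancing time (a new reading comes with each control period).
- get_image(name): name is "scene" or "side" or "wrist"; returns the picture (384x512x3 uint8, blue, green, red); there is no depth.
- calibration(name): a dict with "intrinsics" (3x3 intrinsics, pixels), "k1" (the pictures are not rectified: a ray, as slopes to the right and down, at radius r is drawn at 1 + k1 r^2 times it, then the intrinsics apply), "R" (3x3) and "t" (3): a world point X has camera coordinates R X + t. Camera axes: x right, y down, z forward; pixel columns grow to the right and rows downward; lengths in m; the calibration is good to about 2 mm. A picture is of the moment at which its call begins: read the wrist's pose just before it. calibration takes no time and is no camera call; for the wrist camera it gives the pose at the moment of the call.
- hand_in(): hands the job in, once; it reports no verdict.
The state is a dict: "time": time; "qpos": joint angles; "joint_velocities": joint speeds; "joint_torque": joint torques, N m; "position": TCP position; "eef_rot": TCP orientation; "force": force on the tool from outside, world axes, zero at the start; "torque": the same for the moment, N m; "finger_gap": opening from 0.0 (shut) to 1.0 (fully open).
Only numpy, scipy, OpenCV 4.12 (cv2) and the standard library are available. Lean on these libraries where they do the work, as an engineer would, in place of code of your own. Each camera call takes 0.05 s, during which the arm holds its last target.

## Task

Load every power module from the blue mat flat into its own bay of the carriage, push the carriage by its post under the tester's hood fully home to the back stop and then sideways up against the brass contact strip, and only then press the red start button fully down and let it go. Draw the carriage back out the same way, sideways and then towards the robot, into the open lane until it is clear of the hood, and lay all the modules flat, side by side, in the yellow tray. Leave the multimeter, the solder reel and the screwdriver alone.

Things in the scene. Friction and masses are not known exactly. Their poses are not given: they have to be found in the camera images.
- tester: Fixed bench tester. Origin on the bench: where the carriage's origin stands when it is fully in, before going sideways. +x points into the hood, away from the robot; +y sideways to the brass contact strip. Base plate 4 mm thick, the carriage slides on it. In this frame (mm) the carriage loads near (-145, 0), meets the back stop at (+4, 0) and is home at about (+2, +48).
- lane (a point): On the base plate in the open lane, where the carriage's origin stands for loading; 145 mm in front of the tester's origin. Lane: tester x -242 to -62 mm, rails 16 mm high, inner faces at y +86 and -86 mm. Axes as the tester's.
- hood_mouth (a point): Middle of the roof's front lower edge. The clear roof is 60 to 64 mm above the bench, over tester x -66 to +72 mm. Inside: back stop at x +60, walls at y -86 and +130, and a 60 mm high front wall at x -62 for y above 86: the bays must be past it (carriage x above -5 mm) to go sideways. A black head 110 mm high stands behind, x 70 to 115.
- strip (a point): Middle of the brass contact strip, on the inner face of the hood's +y wall (tester y +130 mm), which the carriage's +y side (82 mm from its origin) has to touch.
- carriage: Loose grey carriage, 0.5 kg. Origin: underside, middle of the bays; x, y as the tester's. Bay part 112 (x) by 164 (y) mm, plate 8 mm thick, four bays centred at (+-27, +-40) mm, outer rims 6 mm and inner rims 5 mm above the bay floor. At x -88 mm, towards the robot, a tongue 44 mm wide bears an orange square grip post, 18 x 18 mm, top 91 mm above the origin.
- bay (a point): Centre of the floor of one bay, at (+27, +40, +8) mm in the carriage's frame. A bay is 51 mm (carriage x) by 77 mm (carriage y); a module lies in it with its long side along carriage y.
- grip_post (a point): A point on the axis of the carriage's orange grip post, 75 mm above the carriage's underside and 16 mm below the post's top.
- start (a joint): Travel of the red start button on the black panel beside the lane: 0 released, 0.006 m fully down; about 5 N.
- start_top (a point): Centre of the top face of the red button, 32 mm across; it is pressed straight down, surrounding yellow collar 48 mm across.
- mat: Blue mat, 220 x 200 x 3 mm, fixed; origin under its centre. It may lie on either side of the tester.
- tray: Yellow shallow tray for tested modules, fixed, 220 (x) by 200 (y) mm outside, walls 4 mm thick and 12 mm high, floor 4 mm thick; origin under its centre. On the other side of the tester from the mat.
- module0: Green power module, about 120 g: board 70 (own x) by 46 (own y) mm, 5 mm thick, in its middle a dark finned heat sink, 36 along x by 22 along y, rising to 34 mm above the underside; grip it there. Origin: centre of the underside. Half a turn about z fits the same. Starts on the blue mat; 3 or 4 modules are there, an absent one reads None.
- module1: Green power module, about 120 g: board 70 (own x) by 46 (own y) mm, 5 mm thick, in its middle a dark finned heat sink, 36 along x by 22 along y, rising to 34 mm above the underside; grip it there. Origin: centre of the underside. Half a turn about z fits the same. Starts on the blue mat; 3 or 4 modules are there, an absent one reads None.
- module2: Green power module, about 120 g: board 70 (own x) by 46 (own y) mm, 5 mm thick, in its middle a dark finned heat sink, 36 along x by 22 along y, rising to 34 mm above the underside; grip it there. Origin: centre of the underside. Half a turn about z fits the same. Starts on the blue mat; 3 or 4 modules are there, an absent one reads None.
- module3: Green power module, about 120 g: board 70 (own x) by 46 (own y) mm, 5 mm thick, in its middle a dark finned heat sink, 36 along x by 22 along y, rising to 34 mm above the underside; grip it there. Origin: centre of the underside. Half a turn about z fits the same. Starts on the blue mat; 3 or 4 modules are there, an absent one reads None.
- multimeter: A red hand-held multimeter lying flat, 180 x 85 x 37 mm; a bystander.
- spool: A metal solder-wire reel standing on its flange, 64 mm across, 52 mm tall; a bystander.
- driver: A blue-handled screwdriver lying on the bench; a bystander.
Mind the look-alikes: they are no part of the job. What is shaped like the module2 but purple is not meant.

How it is judged:
By the outcome, as a careful person would: the job done as asked, in the order asked, and still so for the second after the job is handed in, with the robot touching nothing.
Of module0, module1, module2, module3 only 3 to 4 are there at a start; the rules pass over those that are not, and their reading is None.
At some moment in a run one of module0, module1, module2, module3 may be knocked a few centimetres aside while the robot is not near it.
Once in a run the grip may slacken for a moment while it holds something.
It also fails if it takes over 210 s, if anything falls off the work surface, if the arm or the gripper's body presses on something with over 40 N, if the wrist force passes 120 N, or if a joint passes its speed limit or range.

## Working session

There is one attempt and no reset: what is moved stays moved. The work goes in short steps, Python scripts to look and compute and a tool call to move; the robot and the scene stay as the last step left them, time stands still between calls to the robot, and variables do not carry over. Pictures are saved under pics/ and viewed, and the job is handed in when it is done.

Besides the shell and the picture viewer there is one more tool, called as name(argument=value, ...), one argument or row to a line, values as JSON. send_rows: Moves the arm, as the interface text tells. Its arguments: {"type":"object","properties":{"commands":{"type":"array","items":{"type":"array"}},"grip_force":{"type":"number"}},"required":["commands"]}

```bash
mkdir -p pics; ls; python3 - <<'E'
from station import bot,get_image,calibration
import cv2
for n in ("scene","side","wrist"):
    cv2.imwrite(f"pics/{n}0.png",get_image(n)); c=calibration(n); print(n,c)
s=bot.sense(); print(s)
E
```

```text
pics
scene {'intrinsics': array([[377.81472379,   0.        , 257.94116358],
       [  0.        , 377.81472379, 193.41089694],
       [  0.        ,   0.        ,   1.        ]]), 'k1': -0.08270385401050434, 'R': array([[ 0.60980784,  0.79247594, -0.01078365],
       [ 0.68300503, -0.53237518, -0.50008079],
       [-0.40204294,  0.2975879 , -0.86591161]]), 't': array([-0.36195094, -0.36458429,  1.41116551])}
side {'intrinsics': array([[399.12622411,   0.        , 254.50502777],
       [  0.        , 399.12622411, 195.06216742],
       [  0.        ,   0.        ,   1.        ]]), 'k1': -0.06706066595290498, 'R': array([[-0.70990737, -0.70427683, -0.00506732],
       [-0.41056032,  0.4196672 , -0.80951817],
       [ 0.57225147, -0.57260247, -0.58707296]]), 't': array([0.40265393, 0.30307758, 1.11550825])}
wrist {'intrinsics': array([[294.16039107,   0.        , 255.96081863],
       [  0.        , 294.16039107, 191.74451483],
       [  0.        ,   0.        ,   1.        ]]), 'k1': 0.005432295630129322, 'R': array([[ 0.29426319, -0.95572155, -0.00234335],
       [-0.91342801, -0.28
[... 215 characters left out ...]
18e+00,
        9.48229870e-06,  1.41548093e+00]), 'joint_velocities': array([ 0.00150893, -0.00033806,  0.00400259,  0.00141781,  0.00036819,
        0.00129014]), 'joint_torque': array([ 2.00327355e-03, -6.37824154e+01,  3.84648514e+01,  1.06589668e-02,
       -1.08715262e-04, -1.45897656e-05]), 'position': array([ 0.15451903, -0.50155154,  0.25593133]), 'eef_rot': array([[-1.08913469e-04,  2.94392786e-01, -9.55684506e-01],
       [ 8.20040673e-04, -9.55684164e-01, -2.94392774e-01],
       [-9.99999658e-01, -8.15763504e-04, -1.37327181e-04]]), 'force': array([ 0.51146502, -0.48060763,  0.48724132]), 'torque': array([-0.02379649, -0.03105305, -0.00566906]), 'finger_gap': 0.9967640113565833}
```

View pics/scene0.png

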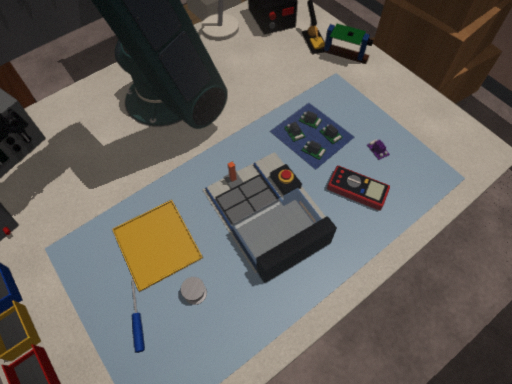

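View pics/side0.png

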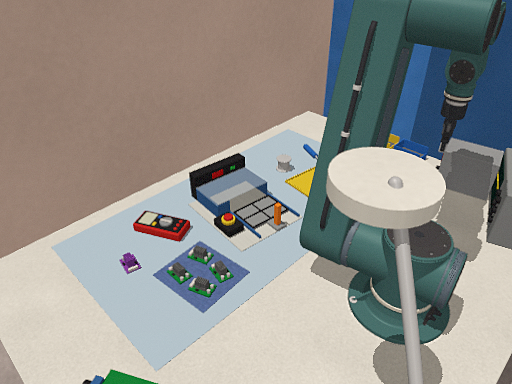

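View pics/wrist0.png

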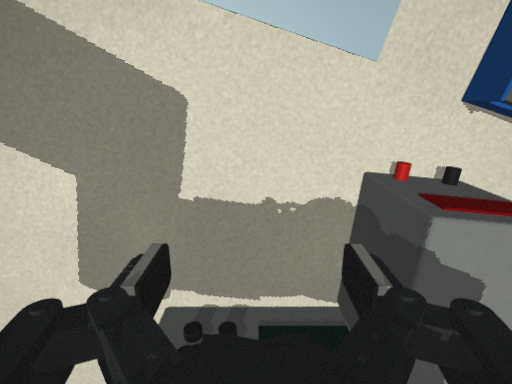

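```bash
cat > h.py <<'E'
import numpy as np,cv2
from station import bot,get_image,calibration
def ray(cal,uv):
    K=cal["intrinsics"];k=cal["k1"]
    uv=np.atleast_2d(np.asarray(uv,float))
    p=cv2.undistortPoints(uv[:,None,:],K,np.array([k,0,0,0.]))[:,0]
    d=np.c_[p,np.ones(len(p))]@cal["R"]   # R^T d
    o=-cal["R"].T@cal["t"]
    return o,d
def onplane(cal,uv,z):
    o,d=ray(cal,uv); s=(z-o[2])/d[:,2]; return o+d*s[:,None]
def proj(cal,X):
    X=np.atleast_2d(X)@cal["R"].T+cal["t"]; p=X[:,:2]/X[:,2:]
    r2=(p**2).sum(1,keepdims=True); p=p*(1+cal["k1"]*r2)
    return p@cal["intrinsics"][:2,:2].T+cal["intrinsics"][:2,2]
def tri(c1,u1,c2,u2):
    A=[];b=[]
    for c,u in((c1,u1),(c2,u2)):
        o,d=ray(c,u); d=d[0]/np.linalg.norm(d[0]); P=np.eye(3)-np.outer(d,d); A.append(P); b.append(P@o)
    return np.linalg.solve(A[0]+A[1],b[0]+b[1])
E
python3 - <<'E'
import cv2
a=cv2.imread("pics/scene0.png"); 
cv2.imwrite("pics/s_crop1.png",cv2.resize(a[90:170,260:400],None,fx=5,fy=5,interpolation=cv2.INTER_CUBIC))
cv2.imwrite("pics/s_crop2.png",cv2.resize(a[140:290,195:345],None,fx=4,fy=4,interpolation=cv2.INTER_CUBIC))
b=cv2.imread("pics/side0.png")
cv2.imwrite("pics/d_crop1.png",cv2.resize(b[145:310,110:310],None,fx=3.5,fy=3.5,interpolation=cv2.INTER_CUBIC))
E
```

```text
(no output)
```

View pics/s_crop1.png

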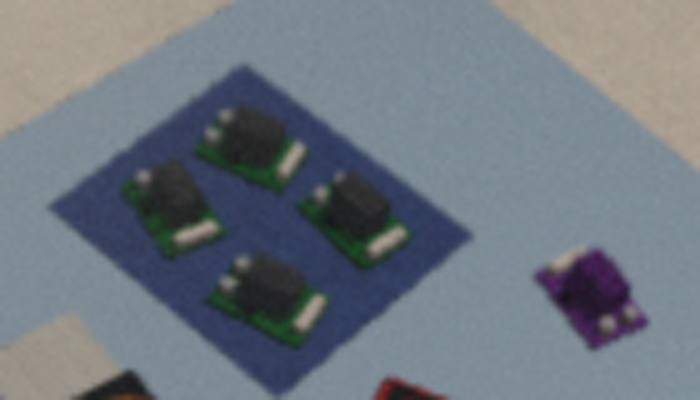

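View pics/s_crop2.png

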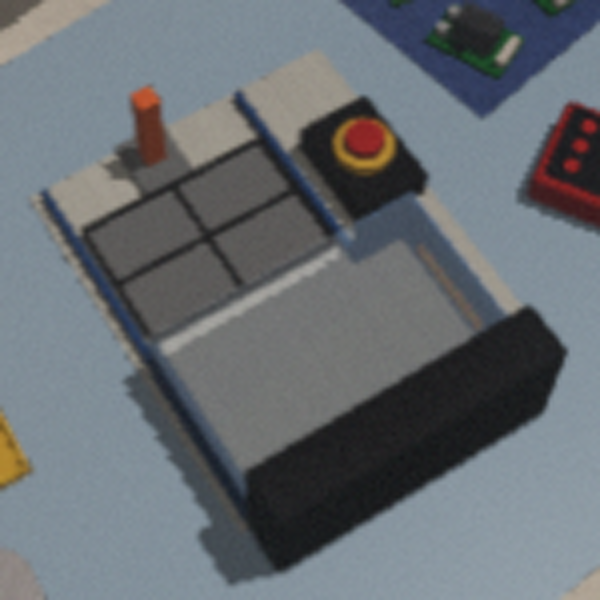

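View pics/d_crop1.png

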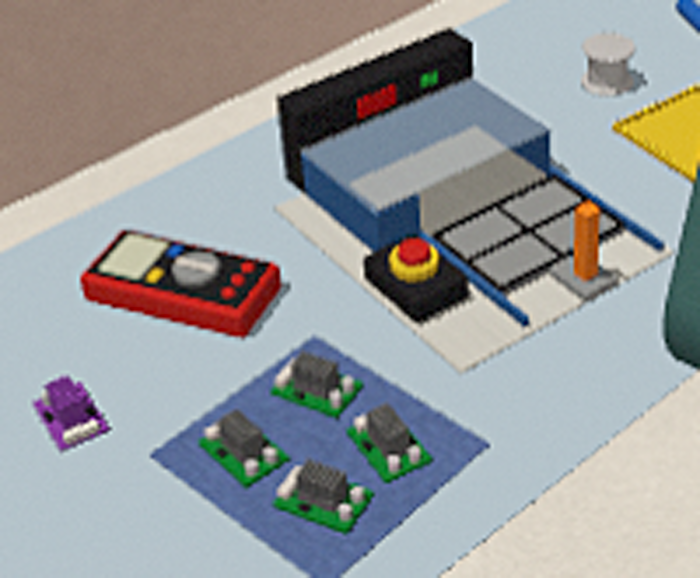

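```bash
python3 - <<'E'
from h import *
np.set_printoptions(precision=4,suppress=True)
s=calibration("scene"); d=calibration("side")
f=lambda p:(p[0]/4+195,p[1]/4+140)
print("rail L end",onplane(s,f((45,192)),.016)," R end",onplane(s,f((238,95)),.016))
print("post",onplane(s,f((146,98)),.095), "side", tri(s,f((146,98)),d,(588/3.5+110,208/3.5+145)))
print("roof front",onplane(s,[f((160,345)),f((338,255))],.062))
print("button",tri(s,f((365,137)),d,(414/3.5+110,250/3.5+145)))
g=lambda p:(p[0]/5+260,p[1]/5+90)
print("mat",onplane(s,[g(p) for p in((243,65),(472,236),(280,395),(50,207))],.003))
print("mods",onplane(s,[g(p) for p in((255,130),(170,185),(360,200),(272,277))],.034))
print("purple",onplane(s,g((595,285)),.03))
a=cv2.imread("pics/scene0.png")
hsv=cv2.cvtColor(a,cv2.COLOR_BGR2HSV); m=cv2.inRange(hsv,(20,150,80),(35,255,255)); m[:190]=0;m[:,:105]=0
n,l,st,c=cv2.connectedComponentsWithStats(m); i=1+st[1:,4].argmax()
q=cv2.boxPoints(cv2.minAreaRect(np.argwhere(l==i)[:,::-1].astype(np.float32))); print(st[i],q)
w=onplane(s,q,.012); print("tray",w, w.mean(0))
E
```

```text
rail L end [[ 0.4478 -0.0933  0.016 ]]  R end [[0.468  0.0826 0.016 ]]
post [[ 0.4716 -0.0054  0.095 ]] side [ 0.4682 -0.0074  0.0938]
roof front [[ 0.6303 -0.1096  0.062 ]
 [ 0.6515  0.0359  0.062 ]]
button [0.5784 0.1187 0.0534]
mat [[0.3676 0.4093 0.003 ]
 [0.5849 0.429  0.003 ]
 [0.6014 0.2343 0.003 ]
 [0.3852 0.2136 0.003 ]]
mods [[0.4387 0.353  0.034 ]
 [0.4401 0.274  0.034 ]
 [0.5295 0.3677 0.034 ]
 [0.5414 0.2763 0.034 ]]
purple [[0.6765 0.4453 0.03  ]]
[ 113  202   89   89 4517] [[108.8 230.6]
 [172.4 198.8]
 [202.4 258.8]
 [138.8 290.6]]
tray [[ 0.3879 -0.409   0.012 ]
 [ 0.4128 -0.1981  0.012 ]
 [ 0.6353 -0.2324  0.012 ]
 [ 0.6052 -0.4249  0.012 ]] [ 0.5103 -0.3161  0.012 ]
```

```bash
cat >> h.py <<'E'
def state():
    s=bot.sense(); R=np.array(s["eef_rot"]); p=np.array(s["position"])
    psi=np.degrees(np.arctan2(R[1,1],R[0,1])); return s,p,R,psi
def plan(target,psi=None,n=None):
    """print tool-frame shift (cm) totals and turn; constant-per-row if no turn"""
    s,p,R,ps=state(); target=np.asarray(target,float)
    if psi is None: psi=ps
    # target rotation: tool pointing down
    c,sn=np.cos(np.radians(psi)),np.sin(np.radians(psi))
    Rt=np.array([[0,c,sn],[0,sn,-c],[-1,0,0]])
    from scipy.spatial.transform import Rotation as Ro
    rv=Ro.from_matrix(R.T@Rt).as_rotvec()
    d=target-p; m=np.linalg.norm(d)
    print("t=%.2f pos"%s["time"],np.round(p,4),"psi %.2f"%ps,"F",np.round(s["force"],1),"gap %.3f"%s["finger_gap"])
    print(" total shift tool cm (old axes)",np.round(R.T@d*100,2)," (after turn axes)",np.round(Rt.T@d*100,2)," rv",np.round(rv,3)," dist mm %.1f"%(m*1e3), "min rows",int(np.ceil(m/.05)),"/",int(np.ceil(np.linalg.norm(rv)/.14)))
E
python3 - <<'E'
from h import *
np.set_printoptions(precision=4,suppress=True)
w=calibration("wrist"); s,p,R,psi=state(); print(psi)
o=-w["R"].T@w["t"]; print("cam off in tool",R.T@(o-p),"cam axes in tool (rows x,y,z)",w["R"]@R)
c=None
for n in("a",):
    pass
E
```

```text
-72.8788643884307
cam off in tool [-0.1169  0.0002 -0.0741] cam axes in tool (rows x,y,z) [[ 0.0015  1.      0.0001]
 [-0.2936  0.0003  0.9559]
 [ 0.9559 -0.0015  0.2936]]
```

```bash
cat >> h.py <<'E'
from scipy.spatial.transform import Rotation as Ro, Slerp
def down(psi):
    c,sn=np.cos(np.radians(psi)),np.sin(np.radians(psi)); return np.array([[0,c,sn],[0,sn,-c],[-1,0,0]])
def rows(target,psi,n):
    s,p,R,ps=state(); Rt=down(psi); rv=Ro.from_matrix(R.T@Rt).as_rotvec(); d=(np.asarray(target)-p)/n
    for k in range(n):
        Rk=R@Ro.from_rotvec(rv*k/n).as_matrix(); print([list(np.round(Rk.T@d*100,1)+0.),list(np.round(rv/n,3)+0.)])
E
python3 - <<'E'
from h import *
plan((.45,.2,.3),-6)
rows((.45,.2,.3),-6,20)
E
```

```text
t=0.15 pos [ 0.1545 -0.5016  0.2559] psi -72.88 F [ 0.5 -0.5  0.5] gap 0.997
 total shift tool cm (old axes) [ -4.35 -58.35 -48.89]  (after turn axes) [ -4.41  22.05 -72.86]  rv [-1.167e+00 -1.000e-03  1.000e-03]  dist mm 762.5 min rows 16 / 9
[[np.float64(-0.2), np.float64(-2.9), np.float64(-2.4)], [np.float64(-0.058), np.float64(0.0), np.float64(0.0)]]
[[np.float64(-0.2), np.float64(-2.8), np.float64(-2.6)], [np.float64(-0.058), np.float64(0.0), np.float64(0.0)]]
[[np.float64(-0.2), np.float64(-2.6), np.float64(-2.8)], [np.float64(-0.058), np.float64(0.0), np.float64(0.0)]]
[[np.float64(-0.2), np.float64(-2.4), np.float64(-2.9)], [np.float64(-0.058), np.float64(0.0), np.float64(0.0)]]
[[np.float64(-0.2), np.float64(-2.3), np.float64(-3.1)], [np.float64(-0.058), np.float64(0.0), np.float64(0.0)]]
[[np.float64(-0.2), np.float64(-2.1), np.float64(-3.2)], [np.float64(-0.058), np.float64(0.0), np.float64(0.0)]]
[[np.float64(-0.2), np.float64(-1.9), np.float64(-3.3)], [np.float64(-0.058), np.float64(0.0), np.float64(0.0)]]
[[np.float64(-0.2), np.float64(-1.7), np.float64(-3.4)], [np.floa
[... 698 characters left out ...]
t64(0.0), np.float64(0.0)]]
[[np.float64(-0.2), np.float64(-0.2), np.float64(-3.8)], [np.float64(-0.058), np.float64(0.0), np.float64(0.0)]]
[[np.float64(-0.2), np.float64(0.0), np.float64(-3.8)], [np.float64(-0.058), np.float64(0.0), np.float64(0.0)]]
[[np.float64(-0.2), np.float64(0.2), np.float64(-3.8)], [np.float64(-0.058), np.float64(0.0), np.float64(0.0)]]
[[np.float64(-0.2), np.float64(0.5), np.float64(-3.8)], [np.float64(-0.058), np.float64(0.0), np.float64(0.0)]]
[[np.float64(-0.2), np.float64(0.7), np.float64(-3.7)], [np.float64(-0.058), np.float64(0.0), np.float64(0.0)]]
[[np.float64(-0.2), np.float64(0.9), np.float64(-3.7)], [np.float64(-0.058), np.float64(0.0), np.float64(0.0)]]
```

send_rows(
  commands=[
    [-0.1,[-0.2,-2.9,-2.4],[-0.06,0,0]],
    [-0.1,[-0.2,-2.8,-2.6],[-0.06,0,0]],
    [-0.1,[-0.2,-2.6,-2.8],[-0.06,0,0]],
    [-0.1,[-0.2,-2.4,-2.9],[-0.06,0,0]],
    [-0.1,[-0.2,-2.3,-3.1],[-0.06,0,0]],
    [-0.1,[-0.2,-2.1,-3.2],[-0.06,0,0]],
    [-0.1,[-0.2,-1.9,-3.3],[-0.06,0,0]],
    [-0.1,[-0.2,-1.7,-3.4],[-0.06,0,0]],
    [-0.1,[-0.2,-1.5,-3.5],[-0.06,0,0]],
    [-0.1,[-0.2,-1.3,-3.6],[-0.06,0,0]],
    [-0.1,[-0.2,-1.1,-3.6],[-0.06,0,0]],
    [-0.1,[-0.2,-0.9,-3.7],[-0.06,0,0]],
    [-0.1,[-0.2,-0.7,-3.7],[-0.06,0,0]],
  ],
)

```text
time: 1.45
position: [0.3385, -0.027, 0.2815]
eef_rot: [[0.0, 0.892, -0.453], [0.003, -0.453, -0.892], [-1.0, -0.001, -0.003]]
force: [0.7, -0.7, 0.4]
finger_gap: 0.55
```

```bash
python3 - <<'E'
from h import *
cv2.imwrite("pics/w1.png",get_image("wrist"))
plan((.45,.2,.3),-6)
E
```

```text
t=1.50 pos [ 0.3395 -0.0227  0.2818] psi -26.47 F [-2.4  2.  -0.8] gap 0.545
 total shift tool cm (old axes) [ -1.7   -0.03 -24.87]  (after turn axes) [ -1.82   8.66 -23.3 ]  rv [-0.357 -0.005  0.   ]  dist mm 249.2 min rows 5 / 3
```

View pics/w1.png

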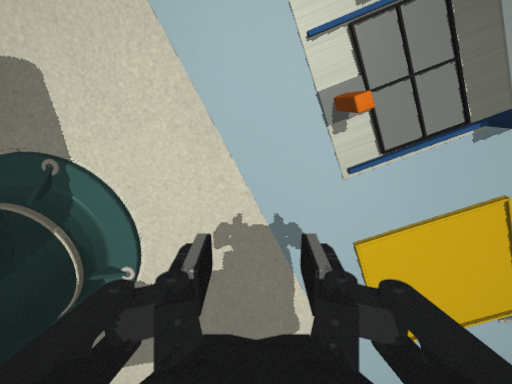

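```bash
python3 - <<'E'
from h import *
plan((.47,.3,.28),-6)
rows((.47,.3,.28),-6,8)
E
```

```text
t=1.50 pos [ 0.3395 -0.0227  0.2818] psi -26.47 F [-2.4  2.  -0.8] gap 0.545
 total shift tool cm (old axes) [  0.35  -2.7  -34.7 ]  (after turn axes) [  0.18   9.61 -33.45]  rv [-0.357 -0.005  0.   ]  dist mm 348.1 min rows 7 / 3
[[np.float64(0.0), np.float64(-0.3), np.float64(-4.3)], [np.float64(-0.045), np.float64(-0.001), np.float64(0.0)]]
[[np.float64(0.0), np.float64(-0.1), np.float64(-4.3)], [np.float64(-0.045), np.float64(-0.001), np.float64(0.0)]]
[[np.float64(0.0), np.float64(0.1), np.float64(-4.4)], [np.float64(-0.045), np.float64(-0.001), np.float64(0.0)]]
[[np.float64(0.0), np.float64(0.2), np.float64(-4.3)], [np.float64(-0.045), np.float64(-0.001), np.float64(0.0)]]
[[np.float64(0.0), np.float64(0.4), np.float64(-4.3)], [np.float64(-0.045), np.float64(-0.001), np.float64(0.0)]]
[[np.float64(0.0), np.float64(0.6), np.float64(-4.3)], [np.float64(-0.045), np.float64(-0.001), np.float64(0.0)]]
[[np.float64(0.0), np.float64(0.8), np.float64(-4.3)], [np.float64(-0.045), np.float64(-0.001), np.float64(0.0)]]
[[np.float64(0.0), np.float64(1.0), np.float64(-4.2)], [np.float64(-0.045), np.float64(-0.001), np.float64(0.0)]]
```

send_rows(
  commands=[
    [-0.1,[0,-0.3,-4.3],[-0.045,0,0]],
    [-0.1,[0,-0.1,-4.3],[-0.045,0,0]],
    [-0.1,[0,0.1,-4.4],[-0.045,0,0]],
    [-0.1,[0,0.2,-4.3],[-0.045,0,0]],
    [-0.1,[0,0.4,-4.3],[-0.045,0,0]],
    [-0.1,[0,0.6,-4.3],[-0.045,0,0]],
    [-0.1,[0,0.8,-4.3],[-0.045,0,0]],
    [-0.1,[0,1.0,-4.2],[-0.045,0,0]],
    [-0.1,[0,0,0],[0,0,0]],
  ],
)

```text
time: 2.4
position: [0.4707, 0.3111, 0.2815]
eef_rot: [[0.001, 0.996, -0.09], [0.003, -0.09, -0.996], [-1.0, 0.001, -0.003]]
force: [-0.9, -1.3, -0.6]
finger_gap: 0.549
```

```bash
cat >> h.py <<'E'
def wshot(name):
    c=calibration("wrist"); im=get_image("wrist"); cv2.imwrite("pics/%s.png"%name,im)
    import pickle; pickle.dump(c,open("pics/%s.pkl"%name,"wb")); return im,c
def load(name):
    import pickle; return cv2.imread("pics/%s.png"%name),pickle.load(open("pics/%s.pkl"%name,"rb"))
E
python3 - <<'E'
from h import *
wshot("w2"); plan((.47,.3,.28),-6)
E
```

```text
t=2.45 pos [0.4699 0.3094 0.2817] psi -5.28 F [-0.3 -1.3  0.2] gap 0.550
 total shift tool cm (old axes) [0.16 0.09 0.94]  (after turn axes) [0.17 0.1  0.94]  rv [ 0.013 -0.003 -0.001]  dist mm 9.6 min rows 1 / 1
```

View pics/w2.png

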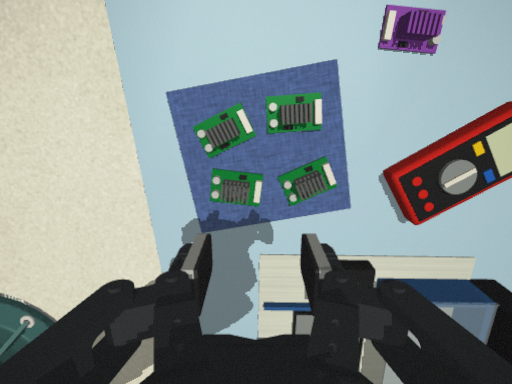

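```bash
cat >> h.py <<'E'
def modules(im,cal,zboard,minpix=150,ymax=None,dbg=None):
    hsv=cv2.cvtColor(im,cv2.COLOR_BGR2HSV)
    m=cv2.inRange(hsv,(45,110,40),(85,255,255))
    m=cv2.morphologyEx(m,cv2.MORPH_CLOSE,np.ones((5,5),np.uint8)); m=cv2.morphologyEx(m,cv2.MORPH_OPEN,np.ones((2,2),np.uint8))
    n,l,st,c=cv2.connectedComponentsWithStats(m); out=[]
    for i in range(1,n):
        if st[i,4]<minpix: continue
        px=np.argwhere(l==i)[:,::-1].astype(float)
        W=onplane(cal,px,zboard)[:,:2]
        (cx,cy),(a,b),ang=cv2.minAreaRect((W*1000).astype(np.float32))
        if a<b: a,b,ang=b,a,ang+90
        ang=(ang+90)%180-90
        out.append((cx/1000,cy/1000,ang,a,b,st[i,4],c[i]))
        print("mod px(%.0f,%.0f) xy(%.4f,%.4f) long-axis %.1f deg size %.1fx%.1f n%d"%(c[i][0],c[i][1],cx/1000,cy/1000,ang,a,b,st[i,4]))
    return out
E
python3 - <<'E'
from h import *
im,c=load("w2"); modules(im,c,.008)
im,c=cv2.imread("pics/scene0.png"),calibration("scene"); im[:90]=0;modules(im,c,.008,40)
E
```

```text
mod px(291,112) xy(0.5240,0.3670) long-axis -0.9 deg size 69.6x46.3 n1073
mod px(227,130) xy(0.4330,0.3525) long-axis 20.9 deg size 70.5x46.5 n968
mod px(306,180) xy(0.5383,0.2746) long-axis 19.0 deg size 70.1x46.6 n824
mod px(236,185) xy(0.4398,0.2746) long-axis -11.9 deg size 69.3x46.9 n810
```

```bash
python3 - <<'E'
from h import *
im,c=load("w2"); cv2.imwrite("pics/w2c.png",cv2.resize(im[55:240,160:360],None,fx=3.5,fy=3.5,interpolation=cv2.INTER_CUBIC))
rows((.524,.367,.12),89.1,12)
E
```

```text
[[np.float64(1.3), np.float64(0.4), np.float64(-0.5)], [np.float64(-0.137), np.float64(0.0), np.float64(0.0)]]
[[np.float64(1.3), np.float64(0.5), np.float64(-0.5)], [np.float64(-0.137), np.float64(0.0), np.float64(0.0)]]
[[np.float64(1.3), np.float64(0.5), np.float64(-0.4)], [np.float64(-0.137), np.float64(0.0), np.float64(0.0)]]
[[np.float64(1.3), np.float64(0.6), np.float64(-0.3)], [np.float64(-0.137), np.float64(0.0), np.float64(0.0)]]
[[np.float64(1.3), np.float64(0.6), np.float64(-0.2)], [np.float64(-0.137), np.float64(0.0), np.float64(0.0)]]
[[np.float64(1.3), np.float64(0.6), np.float64(-0.1)], [np.float64(-0.137), np.float64(0.0), np.float64(0.0)]]
[[np.float64(1.3), np.float64(0.7), np.float64(-0.1)], [np.float64(-0.137), np.float64(0.0), np.float64(0.0)]]
[[np.float64(1.3), np.float64(0.7), np.float64(0.0)], [np.float64(-0.137), np.float64(0.0), np.float64(0.0)]]
[[np.float64(1.3), np.float64(0.6), np.float64(0.1)], [np.float64(-0.137), np.float64(0.0), np.float64(0.0)]]
[[np.float64(1.3), np.float64(0.6), np.float64(0.2)], [np.float64(-0.137), np.float64(0.0), np.float64(0.0)]]
[[np.float64(1.3), np.float64(0.6), np.float64(0.3)], [np.float64(-0.137), np.float64(0.0), np.float64(0.0)]]
[[np.float64(1.3), np.float64(0.5), np.float64(0.4)], [np.float64(-0.137), np.float64(0.0), np.float64(0.0)]]
```

View pics/w2c.png

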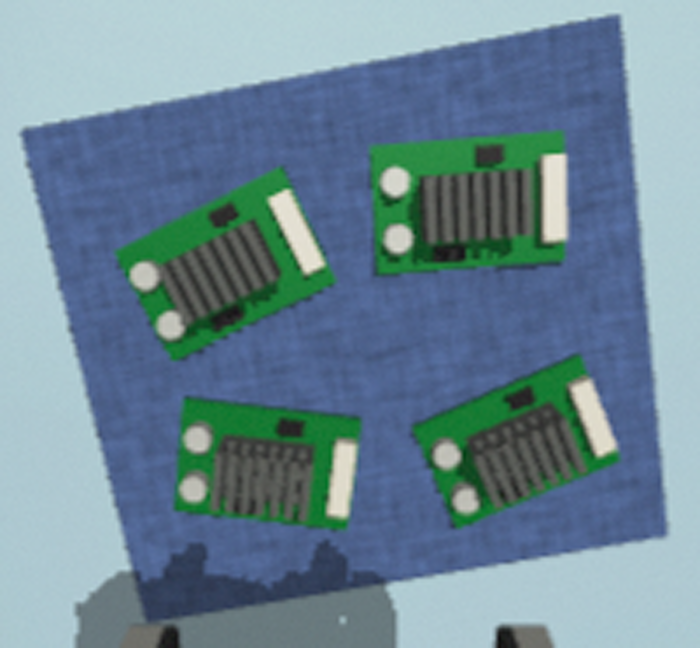

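send_rows(
  commands=[
    [-0.1,[1.3,0.4,-0.5],[-0.137,0,0]],
    [-0.1,[1.3,0.5,-0.5],[-0.137,0,0]],
    [-0.1,[1.3,0.5,-0.4],[-0.137,0,0]],
    [-0.1,[1.3,0.6,-0.3],[-0.137,0,0]],
    [-0.1,[1.3,0.6,-0.2],[-0.137,0,0]],
    [-0.1,[1.3,0.6,-0.1],[-0.137,0,0]],
    [-0.1,[1.3,0.7,-0.1],[-0.137,0,0]],
    [-0.1,[1.3,0.7,0],[-0.137,0,0]],
    [-0.1,[1.3,0.6,0.1],[-0.137,0,0]],
    [-0.1,[1.3,0.6,0.2],[-0.137,0,0]],
    [-0.1,[1.3,0.6,0.3],[-0.137,0,0]],
    [-0.1,[1.3,0.5,0.4],[-0.137,0,0]],
    [-0.1,[0,0,0],[0,0,0]],
  ],
)

```text
time: 3.75
position: [0.5218, 0.3551, 0.1225]
eef_rot: [[-0.001, -0.032, 0.999], [-0.001, 0.999, 0.032], [-1.0, -0.001, -0.001]]
force: [0.3, 0.2, 0.6]
finger_gap: 0.55
```

```bash
python3 - <<'E'
from h import *
im,c=wshot("w3"); modules(im,c,.008); plan((.524,.367,.039),89.1)
E
```

```text
mod px(259,83) xy(0.4325,0.3545) long-axis 20.4 deg size 70.0x46.4 n2791
mod px(246,40) xy(0.4056,0.3447) long-axis -68.6 deg size 18.1x12.5 n319
mod px(165,82) xy(0.4394,0.2768) long-axis -12.1 deg size 69.8x46.9 n2549
mod px(272,192) xy(0.5235,0.3689) long-axis -1.0 deg size 70.0x46.2 n2135
mod px(167,198) xy(0.5365,0.2763) long-axis 18.6 deg size 67.6x47.2 n1638
t=3.80 pos [0.5219 0.3551 0.1235] psi 91.54 F [ 0.2  0.1 -0.4] gap 0.550
 total shift tool cm (old axes) [8.45 1.19 0.25]  (after turn axes) [8.45 1.19 0.19]  rv [ 0.043 -0.     0.   ]  dist mm 85.4 min rows 2 / 1
```

View pics/w3.png

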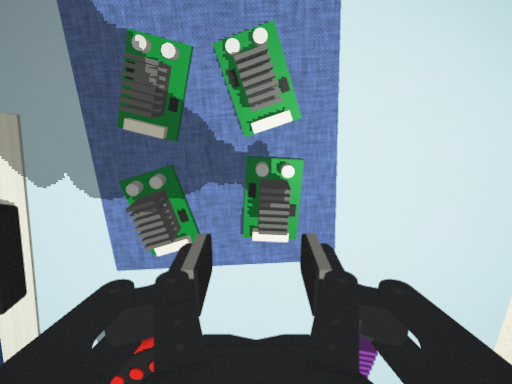

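send_rows(
  commands=[
    [-0.1,[2.5,1.3,0.2],[0.044,0,0]],
    [-0.1,[3.5,0,0],[0,0,0]],
    [-0.1,[2.4,0,0],[0,0,0]],
    [-0.1,[0,0,0],[0,0,0]],
  ],
)

```text
time: 4.2
position: [0.5248, 0.3663, 0.0424]
eef_rot: [[0.005, 0.04, 0.999], [0.002, 0.999, -0.04], [-1.0, 0.002, 0.005]]
force: [-1.1, -0.3, -0.2]
finger_gap: 0.553
```

```bash
python3 - <<'E'
from h import *
im,c=wshot("w4"); modules(im,c,.008); plan((.5235,.3688,.039),89.0)
E
```

```text
mod px(85,76) xy(0.4389,0.2774) long-axis -12.0 deg size 70.9x47.9 n5690
mod px(228,72) xy(0.4322,0.3541) long-axis 20.2 deg size 70.9x46.2 n5844
mod px(260,224) xy(0.5233,0.3688) long-axis -1.1 deg size 70.8x46.3 n4239
mod px(107,240) xy(0.5311,0.2753) long-axis 19.2 deg size 57.1x48.4 n2935
t=4.25 pos [0.5255 0.3666 0.0441] psi 87.71 F [-0.2 -0.3  0.2] gap 0.550
 total shift tool cm (old axes) [ 0.51  0.21 -0.21]  (after turn axes) [ 0.51  0.21 -0.2 ]  rv [-0.023  0.007 -0.003]  dist mm 5.9 min rows 1 / 1
```

View pics/w4.png

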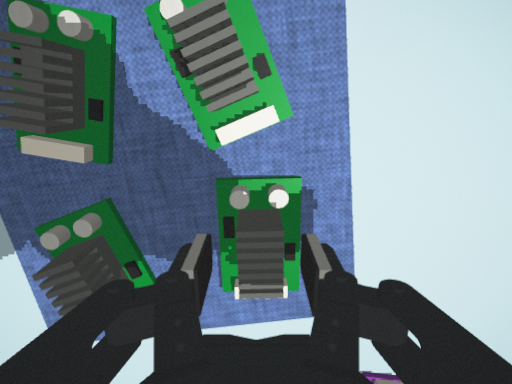

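send_rows(
  commands=[
    [-0.1,[0.5,0.2,-0.2],[-0.023,0.007,0]],
    [-0.1,[0,0,0],[0,0,0]],
    [0.6,[0,0,0],[0,0,0]],
    [1,[0,0,0],[0,0,0]],
    [1,[0,0,0],[0,0,0]],
    [1,[0,0,0],[0,0,0]],
  ],
  grip_force=50,
)

```text
time: 4.85
position: [0.5256, 0.3694, 0.0451]
eef_rot: [[0.006, 0.02, 1.0], [0.006, 1.0, -0.02], [-1.0, 0.006, 0.006]]
force: [-1.4, 0.5, -1.6]
finger_gap: 0.241
```

send_rows(
  commands=[
    [0.2,[0,0,0],[0,0,0]],
    [0.2,[0.7,0,-0.1],[0,0,0]],
    [0.2,[0,0,0],[0,0,0]],
  ],
)

```text
time: 5.15
position: [0.5246, 0.3695, 0.0376]
eef_rot: [[0.006, 0.02, 1.0], [0.006, 1.0, -0.02], [-1.0, 0.006, 0.006]]
force: [-0.4, -0.4, -0.3]
finger_gap: 0.4
```

```bash
python3 - <<'E'
from h import *
plan((.5235,.3688,.039),89.0)
E
```

```text
t=5.15 pos [0.5246 0.3695 0.0376] psi 88.87 F [-0.4 -0.4 -0.3] gap 0.400
 total shift tool cm (old axes) [-0.14 -0.07 -0.11]  (after turn axes) [-0.14 -0.07 -0.11]  rv [-0.002  0.006 -0.006]  dist mm 1.9 min rows 1 / 1
```

send_rows(
  commands=[
    [0.6,[0,0,0],[0,0,0]],
    [1,[0,0,0],[0,0,0]],
    [1,[0,0,0],[0,0,0]],
    [1,[0,0,0],[0,0,0]],
    [1,[-3,0,0],[0,0,0]],
    [1,[-4,0,0],[0,0,0]],
    [1,[-4,0,0],[0,0,0]],
  ],
  grip_force=60,
)

```text
time: 5.85
position: [0.5212, 0.3673, 0.1447]
eef_rot: [[-0.004, 0.02, 1.0], [0.001, 1.0, -0.02], [-1.0, 0.001, -0.004]]
force: [0.7, 0.4, -1.3]
finger_gap: 0.245
```

```bash
python3 - <<'E'
from h import *
plan((.50,.0,.25),174)
rows((.47,-0.05,.25),174,12)
E
```

```text
t=5.85 pos [0.5212 0.3673 0.1447] psi 88.86 F [ 0.7  0.4 -1.3] gap 0.245
 total shift tool cm (old axes) [-10.56 -36.75  -1.43]  (after turn axes) [-10.53  -1.73 -36.75]  rv [-1.486 -0.003 -0.004]  dist mm 382.7 min rows 8 / 11
[[np.float64(-0.9), np.float64(-3.5), np.float64(-0.4)], [np.float64(-0.124), np.float64(0.0), np.float64(0.0)]]
[[np.float64(-0.9), np.float64(-3.4), np.float64(-0.8)], [np.float64(-0.124), np.float64(0.0), np.float64(0.0)]]
[[np.float64(-0.9), np.float64(-3.3), np.float64(-1.2)], [np.float64(-0.124), np.float64(0.0), np.float64(0.0)]]
[[np.float64(-0.9), np.float64(-3.1), np.float64(-1.6)], [np.float64(-0.124), np.float64(0.0), np.float64(0.0)]]
[[np.float64(-0.9), np.float64(-2.9), np.float64(-2.0)], [np.float64(-0.124), np.float64(0.0), np.float64(0.0)]]
[[np.float64(-0.9), np.float64(-2.6), np.float64(-2.3)], [np.float64(-0.124), np.float64(0.0), np.float64(0.0)]]
[[np.float64(-0.9), np.float64(-2.3), np.float64(-2.6)], [np.float64(-0.124), np.float64(0.0), np.float64(0.0)]]
[[np.float64(-0.9), np.float64(-2.0), np.float64(-2.9)], [np.float64(-0.124), np.float64(0.0), np.float64(0.0)]]
[[np.float64(-0.9), np.float64(-1.6), np.float64(-3.1)], [np.float64(-0.124), np.float64(0.0), np.float64(0.0)]]
[[np.float64(-0.9), np.float64(-1.2), np.float64(-3.3)], [np.float64(-0.124), np.float64(0.0), np.float64(0.0)]]
[[np.float64(-0.9), np.float64(-0.8), np.float64(-3.4)], [np.float64(-0.124), np.float64(0.0), np.float64(0.0)]]
[[np.float64(-0.9), np.float64(-0.4), np.float64(-3.5)], [np.float64(-0.124), np.float64(0.0), np.float64(0.0)]]
```

send_rows(
  commands=[
    [1,[-0.9,-3.5,-0.4],[-0.124,0,0]],
    [1,[-0.9,-3.4,-0.8],[-0.124,0,0]],
    [1,[-0.9,-3.3,-1.2],[-0.124,0,0]],
    [1,[-0.9,-3.1,-1.6],[-0.124,0,0]],
    [1,[-0.9,-2.9,-2.0],[-0.124,0,0]],
    [1,[-0.9,-2.6,-2.3],[-0.124,0,0]],
    [1,[-0.9,-2.3,-2.6],[-0.124,0,0]],
    [1,[-0.9,-2.0,-2.9],[-0.124,0,0]],
    [1,[-0.9,-1.6,-3.1],[-0.124,0,0]],
    [1,[-0.9,-1.2,-3.3],[-0.124,0,0]],
    [1,[-0.9,-0.8,-3.4],[-0.124,0,0]],
    [1,[-0.9,-0.4,-3.5],[-0.124,0,0]],
    [1,[0,0,0],[0,0,0]],
    [1,[0,0,0],[0,0,0]],
  ],
)

```text
time: 7.25
position: [0.4783, -0.0657, 0.2591]
eef_rot: [[0.003, -0.999, 0.038], [0.004, 0.038, 0.999], [-1.0, -0.003, 0.004]]
force: [-0.3, 1.0, -1.0]
finger_gap: 0.247
```

```bash
python3 - <<'E'
from h import *
im,c=wshot("w5");plan((.50,.0,.25),174)
E
```

```text
t=7.30 pos [ 0.4784 -0.0655  0.2591] psi 177.84 F [ 0.4 -0.9 -0.8] gap 0.246
 total shift tool cm (old axes) [ 0.94 -1.91  6.62]  (after turn axes) [ 0.91 -1.47  6.74]  rv [0.067 0.004 0.003]  dist mm 69.6 min rows 2 / 1
```

View pics/w5.png

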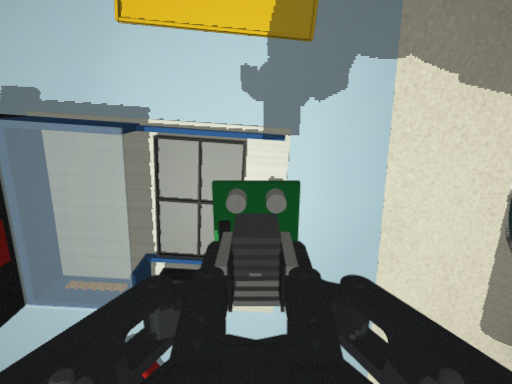

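```bash
python3 - <<'E'
from h import *
im,c=load("w5"); cv2.imwrite("pics/w5c.png",cv2.resize(im[110:290,130:300],None,fx=4.4,fy=3.3*1.0,interpolation=cv2.INTER_CUBIC)[:600])
cv2.imwrite("pics/w5c.png",cv2.resize(im[115:275,125:305],None,fx=3.7,fy=3.7,interpolation=cv2.INTER_CUBIC))
E
```

```text
(no output)
```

View pics/w5c.png

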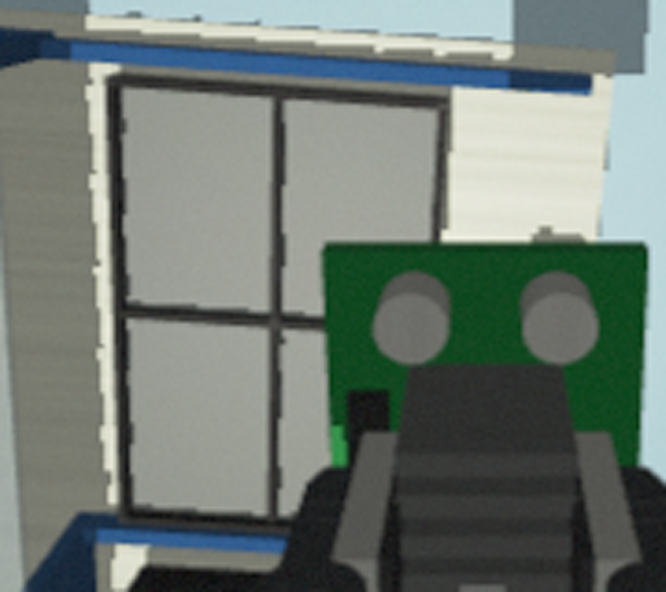

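```bash
python3 - <<'E'
from h import *
np.set_printoptions(precision=4,suppress=True)
im,c=load("w5"); print("cam",-c["R"].T@c["t"])
f=lambda p:(p[0]/3.7+125,p[1]/3.7+115)
P=onplane(c,[f(p) for p in((110,77),(451,92),(121,521))],.018)
print(P, np.linalg.norm(P[0]-P[1]),np.linalg.norm(P[0]-P[2]))
# +x,-y corner ; -x,-y corner ; +x,+y corner
ax=np.degrees(np.arctan2(*(P[0]-P[1])[1::-1])); ay=np.degrees(np.arctan2(*(P[2]-P[0])[1::-1]))-90
print("yaws",ax,ay,"centre by -x-y & +x+y",(P[1]+P[2])/2)
Q=onplane(c,[f(p) for p in((277,317),)],.017); print("cross",Q)
# rails
print("rail -y", onplane(c,[f(p) for p in((592,80),(70,45))],.016))
# dark fit
g=cv2.cvtColor(im,cv2.COLOR_BGR2GRAY)
E
```

```text
cam [ 0.4744 -0.1413  0.3757]
[[ 0.5984 -0.1047  0.018 ]
 [ 0.4879 -0.0957  0.018 ]
 [ 0.6172  0.0569  0.018 ]] 0.11087539154975284 0.1626844251208177
yaws -4.669431563397482 -6.63573239020748 centre by -x-y & +x+y [ 0.5526 -0.0194  0.018 ]
cross [[ 0.5523 -0.0201  0.017 ]]
rail -y [[ 0.4418 -0.0976  0.016 ]
 [ 0.6106 -0.1152  0.016 ]]
```

```bash
python3 - <<'E'
from h import *
np.set_printoptions(precision=4,suppress=True)
im,c=load("w5"); p=np.array([.4784,-.0655,.2591]);R=down(177.84)
f=lambda p:(p[0]/3.7+125,p[1]/3.7+115)
P=onplane(c,[f(q) for q in((323,244),(648,244),(640,465),(333,465))],p[2]-.0296); print(P,(P-p)@R)
E
```

```text
[[ 0.4988 -0.1024  0.2295]
 [ 0.4536 -0.1007  0.2295]
 [ 0.4546 -0.0667  0.2295]
 [ 0.5001 -0.0684  0.2295]] [[ 0.0296 -0.0217 -0.0361]
 [ 0.0296  0.0235 -0.0361]
 [ 0.0296  0.0238 -0.0021]
 [ 0.0296 -0.0218 -0.0021]]
```

```bash
python3 - <<'E'
from h import *
plan((.5842,.0183,.085),174)
rows((.5842,.0183,.085),174,5)
E
```

```text
t=7.30 pos [ 0.4784 -0.0655  0.2591] psi 177.84 F [ 0.4 -0.9 -0.8] gap 0.246
 total shift tool cm (old axes) [ 17.48 -10.2    8.71]  (after turn axes) [17.41 -9.65  9.44]  rv [0.067 0.004 0.003]  dist mm 220.3 min rows 5 / 1
[[np.float64(3.5), np.float64(-2.0), np.float64(1.7)], [np.float64(0.013), np.float64(0.001), np.float64(0.001)]]
[[np.float64(3.5), np.float64(-2.0), np.float64(1.8)], [np.float64(0.013), np.float64(0.001), np.float64(0.001)]]
[[np.float64(3.5), np.float64(-2.0), np.float64(1.8)], [np.float64(0.013), np.float64(0.001), np.float64(0.001)]]
[[np.float64(3.5), np.float64(-2.0), np.float64(1.8)], [np.float64(0.013), np.float64(0.001), np.float64(0.001)]]
[[np.float64(3.5), np.float64(-2.0), np.float64(1.9)], [np.float64(0.013), np.float64(0.001), np.float64(0.001)]]
```

send_rows(
  commands=[
    [1,[3.5,-2.0,1.7],[0.013,0.001,0.001]],
    [1,[3.5,-2.0,1.8],[0.013,0.001,0.001]],
    [1,[3.5,-2.0,1.8],[0.013,0.001,0.001]],
    [1,[3.5,-2.0,1.8],[0.013,0.001,0.001]],
    [1,[3.5,-2.0,1.9],[0.013,0.001,0.001]],
    [1,[0,0,0],[0,0,0]],
    [1,[0,0,0],[0,0,0]],
  ],
)

```text
time: 8.0
position: [0.5877, 0.0283, 0.0773]
eef_rot: [[-0.001, -0.994, 0.107], [-0.002, 0.107, 0.994], [-1.0, 0.001, -0.002]]
force: [0.0, 0.7, -0.3]
finger_gap: 0.245
```

```bash
python3 - <<'E'
from h import *
im,c=wshot("w6");plan((.5842,.0183,.0472),174)
E
```

```text
t=8.05 pos [0.5875 0.0282 0.0774] psi 173.85 F [-1.2  0.3 -2.1] gap 0.244
 total shift tool cm (old axes) [ 3.02  0.22 -1.01]  (after turn axes) [ 3.02  0.22 -1.02]  rv [-0.003 -0.002 -0.001]  dist mm 31.9 min rows 1 / 1
```

View pics/w6.png

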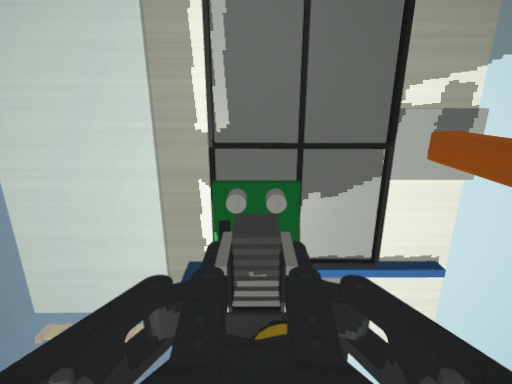

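```bash
python3 - <<'E'
from h import *
im,c=load("w6"); 
A=cv2.resize(im[0:160,190:430],None,fx=3.2,fy=3.2,interpolation=cv2.INTER_CUBIC); cv2.imwrite("pics/w6c.png",A)
g=cv2.cvtColor(im,cv2.COLOR_BGR2GRAY).astype(float)
def dark(line,a,b):
    seg=line[a:b]; w=np.clip(75-seg,0,None); return a+(w*np.arange(len(seg))).sum()/w.sum(), (w>0).sum()
for r in (20,60,100,130,160,170): print(r,[tuple(np.round(dark(g[r],a,b),1)) for a,b in((200,222),(292,316),(380,415))])
for col in (225,250,280,330,350,370): print(col,dark(g[:,col],135,155), dark(g[:,col],240,275) if col>320 else "")
E
```

```text
20 [(np.float64(206.6), np.float64(7.0)), (np.float64(306.1), np.float64(7.0)), (np.float64(406.7), np.float64(11.0))]
60 [(np.float64(208.0), np.float64(6.0)), (np.float64(304.2), np.float64(6.0)), (np.float64(401.0), np.float64(10.0))]
100 [(np.float64(210.0), np.float64(6.0)), (np.float64(302.4), np.float64(6.0)), (np.float64(395.6), np.float64(10.0))]
130 [(np.float64(212.0), np.float64(5.0)), (np.float64(301.0), np.float64(7.0)), (np.float64(391.8), np.float64(9.0))]
160 [(np.float64(211.9), np.float64(6.0)), (np.float64(299.7), np.float64(6.0)), (np.float64(387.1), np.float64(8.0))]
170 [(np.float64(212.2), np.float64(6.0)), (np.float64(299.2), np.float64(6.0)), (np.float64(385.9), np.float64(9.0))]
225 (np.float64(145.27038626609442), np.int64(6)) 
250 (np.float64(145.27433628318585), np.int64(7)) 
280 (np.float64(145.43096234309624), np.int64(7)) 
330 (np.float64(145.55274261603375), np.int64(6)) (np.float64(263.0497237569061), np.int64(12))
350 (np.float64(145.49377593360995), np.int64(6)) (np.float64(263.15277777777777), np.int64(11))
370 (np.float64(145.4268292682927), np.int64(6)) (np.float64(263.2201591511936), np.int64(12))
```

View pics/w6c.png

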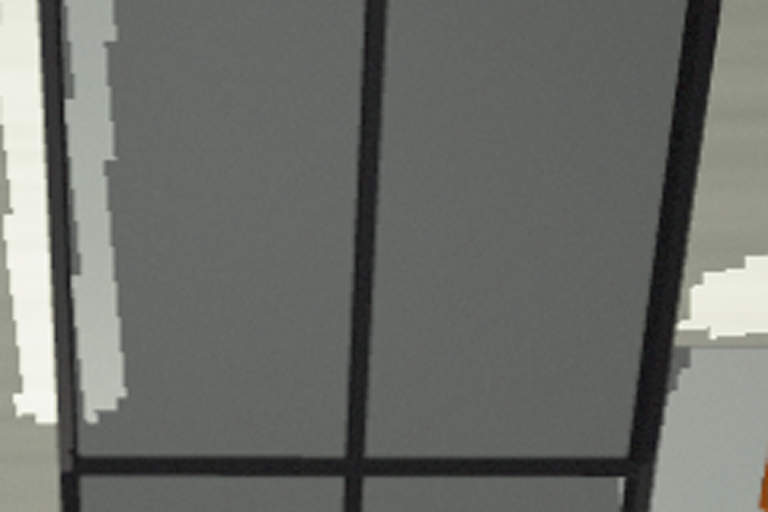

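```bash
python3 - <<'E'
from h import *
np.set_printoptions(precision=4,suppress=True)
im,c=load("w6"); s,p,R,psi=state()
M=onplane(c,[(306.1,20),(304.2,60),(302.4,100),(299.2,170)],.0165); H=onplane(c,[(225,145.3),(250,145.3),(280,145.4),(330,145.6),(370,145.4)],.0165)
vx=np.polyfit(M[:,1],M[:,0],1); hx=np.polyfit(H[:,0],H[:,1],1)
print("yaw from y-rim",-np.degrees(np.arctan(vx[0])),"from x-rim",np.degrees(np.arctan(hx[0])))
A=np.array([[1,-vx[0]],[-hx[0],1]]);ctr=np.linalg.solve(A,[vx[1],hx[1]]); print("centre",ctr)
P=onplane(c,[(212,181),(300,181)],p[2]-.0296); print("board corners tool",(P-p)@R)
for yaw in(-6.,-5.):
  Rz=Ro.from_euler('z',yaw,degrees=True).as_matrix()[:2,:2]
  print(yaw,[np.round(ctr+Rz@np.array(b),4) for b in((.027,.04),(.027,-.04),(-.027,.04),(-.027,-.04),(-.088,0))])
E
```

```text
yaw from y-rim -6.228741833191034 from x-rim -6.255144291793105
centre [ 0.555  -0.0183]
board corners tool [[ 0.0296 -0.0221 -0.0358]
 [ 0.0297  0.0232 -0.0358]]
-6.0 [array([0.586 , 0.0186]), array([ 0.5776, -0.0609]), array([0.5323, 0.0243]), array([ 0.5239, -0.0553]), array([ 0.4674, -0.0091])]
-5.0 [array([0.5853, 0.0192]), array([ 0.5784, -0.0605]), array([0.5315, 0.0239]), array([ 0.5246, -0.0558]), array([ 0.4673, -0.0106])]
```

```bash
python3 - <<'E'
from h import *
plan((.5867,.0190,.060),173.8)
E
```

```text
t=8.05 pos [0.5875 0.0282 0.0774] psi 173.85 F [-1.2  0.3 -2.1] gap 0.244
 total shift tool cm (old axes) [ 1.74 -0.02 -0.92]  (after turn axes) [ 1.74 -0.02 -0.92]  rv [ 0.001 -0.002 -0.001]  dist mm 19.7 min rows 1 / 1
```

send_rows(
  commands=[
    [1,[0.8,0,-0.5],[0,0,0]],
    [1,[0.8,0,-0.4],[0,0,0]],
    [1,[0,0,0],[0,0,0]],
    [1,[0,0,0],[0,0,0]],
  ],
)

```text
time: 8.45
position: [0.5863, 0.0173, 0.0634]
eef_rot: [[0.003, -0.994, 0.109], [-0.002, 0.109, 0.994], [-1.0, -0.003, -0.002]]
force: [0.0, -0.7, -1.0]
finger_gap: 0.245
```

```bash
python3 - <<'E'
from h import *
im,c=wshot("w7");plan((.5867,.0190,.0475),173.8)
E
```

```text
t=8.50 pos [0.5863 0.0173 0.0633] psi 173.75 F [ 0.3 -0.1 -0.8] gap 0.247
 total shift tool cm (old axes) [ 1.58 -0.02  0.18]  (after turn axes) [ 1.58 -0.03  0.17]  rv [-0.001 -0.002  0.003]  dist mm 15.9 min rows 1 / 1
```

View pics/w7.png

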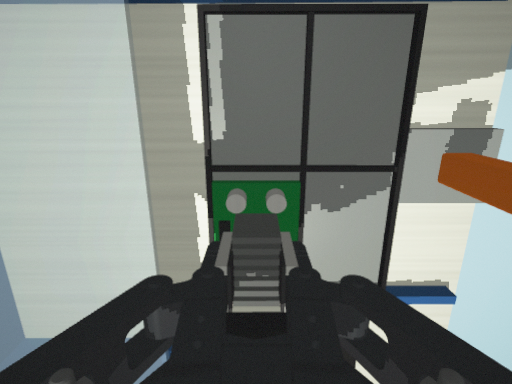

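send_rows(
  commands=[
    [1,[0.8,0,0.2],[0,0,0]],
    [1,[0.7,0,0],[0,0,0]],
    [1,[0,0,0],[0,0,0]],
    [1,[0,0,0],[0,0,0]],
  ],
)

```text
time: 8.9
position: [0.5867, 0.0192, 0.0475]
eef_rot: [[0.004, -0.994, 0.109], [-0.003, 0.109, 0.994], [-1.0, -0.004, -0.002]]
force: [0.2, -0.1, -1.8]
finger_gap: 0.243
```

```bash
python3 - <<'E'
from h import *
plan((.5867,.0190,.0470),173.8)
E
```

```text
t=8.90 pos [0.5867 0.0192 0.0475] psi 173.72 F [ 0.2 -0.1 -1.8] gap 0.243
 total shift tool cm (old axes) [ 0.05 -0.   -0.02]  (after turn axes) [ 0.05 -0.   -0.02]  rv [-0.001 -0.002  0.004]  dist mm 0.6 min rows 1 / 1
```

Right in place; release and lift, then check.

send_rows(
  commands=[
    [0.2,[0.1,0,0],[0,0,0]],
    [0.1,[0,0,0],[0,0,0]],
    [0.1,[-2.5,0,0],[0,0,0]],
    [0.1,[-3.5,0,0],[0,0,0]],
    [0.1,[-3,0,0],[0,0,0]],
  ],
)

```text
time: 9.4
position: [0.5845, 0.0198, 0.1359]
eef_rot: [[-0.003, -0.994, 0.109], [-0.002, 0.109, 0.994], [-1.0, 0.002, -0.002]]
force: [0.2, -0.7, -0.1]
finger_gap: 0.45
```

```bash
python3 - <<'E'
from h import *
im,c=wshot("w8");modules(im,c,.017); plan((.4325,.354,.10),110.8); rows((.4325,.346,.11),110.8,10)
E
```

```text
mod px(254,187) xy(0.5850,0.0198) long-axis 83.7 deg size 69.6x45.5 n2031
t=9.45 pos [0.5862 0.0196 0.1405] psi 173.74 F [0.8 0.2 7.1] gap 0.451
 total shift tool cm (old axes) [ 3.92 18.94 31.57]  (after turn axes) [ 4.05 36.72 -2.5 ]  rv [ 1.098 -0.     0.004]  dist mm 370.2 min rows 8 / 8
[[np.float64(0.3), np.float64(1.9), np.float64(3.1)], [np.float64(0.11), np.float64(0.0), np.float64(0.0)]]
[[np.float64(0.3), np.float64(2.2), np.float64(2.9)], [np.float64(0.11), np.float64(0.0), np.float64(0.0)]]
[[np.float64(0.3), np.float64(2.5), np.float64(2.6)], [np.float64(0.11), np.float64(0.0), np.float64(0.0)]]
[[np.float64(0.3), np.float64(2.8), np.float64(2.3)], [np.float64(0.11), np.float64(0.0), np.float64(0.0)]]
[[np.float64(0.3), np.float64(3.0), np.float64(2.0)], [np.float64(0.11), np.float64(0.0), np.float64(0.0)]]
[[np.float64(0.3), np.float64(3.2), np.float64(1.6)], [np.float64(0.11), np.float64(0.0), np.float64(0.0)]]
[[np.float64(0.3), np.float64(3.4), np.float64(1.3)], [np.float64(0.11), np.float64(0.0), np.float64(0.0)]]
[[np.float64(0.3), np.float64(3.5), np.float64(0.9)], [np.float64(0.11), np.float64(0.0), np.float64(0.0)]]
[[np.float64(0.3), np.float64(3.6), np.float64(0.5)], [np.float64(0.11), np.float64(0.0), np.float64(0.0)]]
[[np.float64(0.3), np.float64(3.6), np.float64(0.1)], [np.float64(0.11), np.float64(0.0), np.float64(0.0)]]
```

View pics/w8.png

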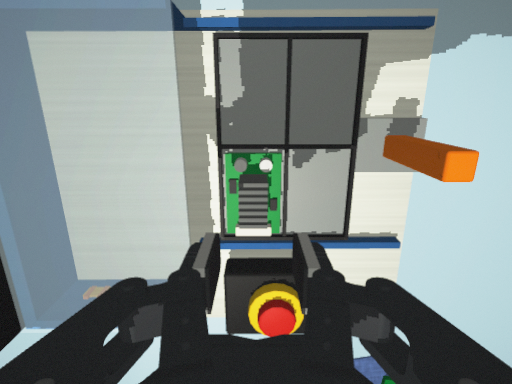

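send_rows(
  commands=[
    [-0.1,[0.3,1.9,3.1],[0.11,0,0]],
    [-0.1,[0.3,2.2,2.9],[0.11,0,0]],
    [-0.1,[0.3,2.5,2.6],[0.11,0,0]],
    [-0.1,[0.3,2.8,2.3],[0.11,0,0]],
    [-0.1,[0.3,3.0,2.0],[0.11,0,0]],
    [-0.1,[0.3,3.2,1.6],[0.11,0,0]],
    [-0.1,[0.3,3.4,1.3],[0.11,0,0]],
    [-0.1,[0.3,3.5,0.9],[0.11,0,0]],
    [-0.1,[0.3,3.4,0.5],[0.11,0,0]],
    [-0.1,[0.3,2.6,0.1],[0.09,0,0]],
    [-0.1,[0,0,0],[0,0,0]],
    [-0.1,[0,0,0],[0,0,0]],
  ],
)

```text
time: 10.65
position: [0.4413, 0.3508, 0.1109]
eef_rot: [[0.015, -0.329, 0.944], [-0.001, 0.944, 0.33], [-1.0, -0.006, 0.014]]
force: [-0.1, -0.2, -0.6]
finger_gap: 0.553
```

```bash
python3 - <<'E'
from h import *
im,c=wshot("w9");modules(im,c,.008); plan((.4325,.354,.065),110.8)
E
```

```text
mod px(173,158) xy(0.4384,0.2766) long-axis -12.0 deg size 70.6x46.2 n2453
mod px(265,182) xy(0.4319,0.3545) long-axis 20.5 deg size 70.4x46.3 n2480
mod px(141,250) xy(0.5258,0.2731) long-axis 19.1 deg size 48.9x47.1 n1220
t=10.70 pos [0.4415 0.3505 0.111 ] psi 109.20 F [-0.9  0.6  0.5] gap 0.552
 total shift tool cm (old axes) [ 4.58  0.65 -0.8 ]  (after turn axes) [ 4.6   0.64 -0.72]  rv [-0.028  0.014  0.006]  dist mm 47.0 min rows 1 / 1
```

View pics/w9.png

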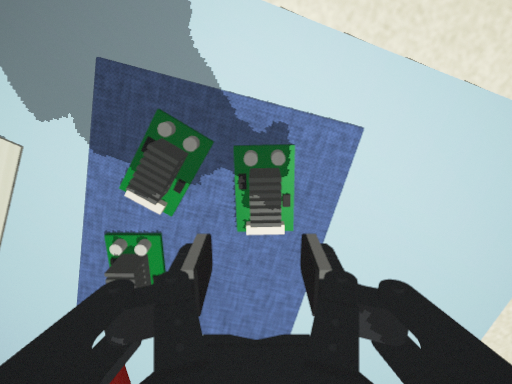

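send_rows(
  commands=[
    [-0.1,[2.0,0.65,-0.8],[-0.025,0.014,0.006]],
    [-0.1,[2.5,0,0],[0,0,0]],
    [-0.1,[1.5,0,0],[0,0,0]],
    [-0.1,[0,0,0],[0,0,0]],
    [-0.1,[0,0,0],[0,0,0]],
  ],
)

```text
time: 11.2
position: [0.4352, 0.3508, 0.0509]
eef_rot: [[0.003, -0.353, 0.936], [0.001, 0.936, 0.353], [-1.0, 0.0, 0.003]]
force: [-0.6, 0.2, 0.3]
finger_gap: 0.552
```

```bash
python3 - <<'E'
from h import *
im,c=wshot("w10");modules(im,c,.008); plan((.4321,.3545,.038),110.5)
E
```

```text
mod px(145,185) xy(0.4380,0.2765) long-axis -12.2 deg size 70.9x46.1 n3987
mod px(263,217) xy(0.4314,0.3543) long-axis 20.6 deg size 70.1x46.4 n3942
mod px(78,288) xy(0.5116,0.2627) long-axis -71.5 deg size 37.2x18.6 n741
mod px(131,364) xy(0.5561,0.3042) long-axis 13.3 deg size 16.0x8.9 n169
t=11.25 pos [0.4352 0.3508 0.0509] psi 110.67 F [-0.1 -0.9 -0. ] gap 0.553
 total shift tool cm (old axes) [ 1.29  0.45 -0.16]  (after turn axes) [ 1.29  0.45 -0.16]  rv [ 0.003  0.003 -0.   ]  dist mm 13.8 min rows 1 / 1
```

send_rows(
  commands=[
    [-0.1,[0.4,0.45,-0.2],[0,0,0]],
    [-0.1,[0.9,0,0],[0,0,0]],
    [-0.1,[0,0,0],[0,0,0]],
    [0.4,[0,0,0],[0,0,0]],
    [1,[0,0,0],[0,0,0]],
    [1,[0,0,0],[0,0,0]],
    [1,[0,0,0],[0,0,0]],
  ],
)

```text
time: 11.95
position: [0.4329, 0.355, 0.0394]
eef_rot: [[0.006, -0.353, 0.936], [0.003, 0.936, 0.353], [-1.0, 0.001, 0.007]]
force: [-0.6, 0.8, -1.3]
finger_gap: 0.247
```

send_rows(
  commands=[
    [1,[-3,0,0],[0,0,0]],
    [1,[-4,0,0],[0,0,0]],
    [1,[-3.5,0,0],[0,0,0]],
  ],
)

```text
time: 12.25
position: [0.4298, 0.3531, 0.143]
eef_rot: [[-0.002, -0.353, 0.936], [-0.002, 0.936, 0.353], [-1.0, -0.001, -0.002]]
force: [0.7, 0.6, -1.7]
finger_gap: 0.24
```

```bash
python3 - <<'E'
from h import *
plan((.5775,-.05,.14),173.8); rows((.5775,-.05,.14),173.8,11)
E
```

```text
t=12.25 pos [0.4298 0.3531 0.143 ] psi 110.67 F [ 0.7  0.6 -1.7] gap 0.240
 total shift tool cm (old axes) [  0.34 -42.93  -0.42]  (after turn axes) [  0.3  -19.03 -38.48]  rv [-1.102 -0.002 -0.   ]  dist mm 429.3 min rows 9 / 8
[[np.float64(0.0), np.float64(-3.9), np.float64(0.0)], [np.float64(-0.1), np.float64(0.0), np.float64(0.0)]]
[[np.float64(0.0), np.float64(-3.9), np.float64(-0.4)], [np.float64(-0.1), np.float64(0.0), np.float64(0.0)]]
[[np.float64(0.0), np.float64(-3.8), np.float64(-0.8)], [np.float64(-0.1), np.float64(0.0), np.float64(0.0)]]
[[np.float64(0.0), np.float64(-3.7), np.float64(-1.2)], [np.float64(-0.1), np.float64(0.0), np.float64(0.0)]]
[[np.float64(0.0), np.float64(-3.6), np.float64(-1.6)], [np.float64(-0.1), np.float64(0.0), np.float64(0.0)]]
[[np.float64(0.0), np.float64(-3.4), np.float64(-1.9)], [np.float64(-0.1), np.float64(0.0), np.float64(0.0)]]
[[np.float64(0.0), np.float64(-3.2), np.float64(-2.2)], [np.float64(-0.1), np.float64(0.0), np.float64(0.0)]]
[[np.float64(0.0), np.float64(-3.0), np.float64(-2.5)], [np.float64(-0.1), np.float64(0.0), np.float64(0.0)]]
[[np.float64(0.0), np.float64(-2.7), np.float64(-2.8)], [np.float64(-0.1), np.float64(0.0), np.float64(0.0)]]
[[np.float64(0.0), np.float64(-2.4), np.float64(-3.1)], [np.float64(-0.1), np.float64(0.0), np.float64(0.0)]]
[[np.float64(0.0), np.float64(-2.1), np.float64(-3.3)], [np.float64(-0.1), np.float64(0.0), np.float64(0.0)]]
```

send_rows(
  commands=[
    [1,[0,-3.9,0],[-0.1,0,0]],
    [1,[0,-3.9,-0.4],[-0.1,0,0]],
    [1,[0,-3.8,-0.8],[-0.1,0,0]],
    [1,[0,-3.7,-1.2],[-0.1,0,0]],
    [1,[0,-3.6,-1.6],[-0.1,0,0]],
    [1,[0,-3.4,-1.9],[-0.1,0,0]],
    [1,[0,-3.2,-2.2],[-0.1,0,0]],
    [1,[0,-3.0,-2.5],[-0.1,0,0]],
    [1,[0,-2.7,-2.8],[-0.1,0,0]],
    [1,[0,-2.4,-3.1],[-0.1,0,0]],
    [1,[0,-1.5,-2.3],[-0.08,0,0]],
    [1,[0,0,0],[0,0,0]],
    [1,[0,0,0],[0,0,0]],
  ],
)

```text
time: 13.55
position: [0.5894, -0.0503, 0.1484]
eef_rot: [[0.007, -0.996, 0.084], [0.003, 0.084, 0.996], [-1.0, -0.007, 0.003]]
force: [0.0, -0.3, -1.3]
finger_gap: 0.246
```

```bash
python3 - <<'E'
from h import *
plan((.5775,-.061,.09),173.8)
E
```

```text
t=13.55 pos [ 0.5894 -0.0503  0.1484] psi 175.20 F [ 0.  -0.3 -1.3] gap 0.246
 total shift tool cm (old axes) [ 5.83  1.14 -1.19]  (after turn axes) [ 5.84  1.07 -1.19]  rv [0.025 0.004 0.007]  dist mm 60.6 min rows 2 / 1
```

send_rows(
  commands=[
    [1,[2,0.6,-0.6],[0.025,0.004,0.007]],
    [1,[2,0.5,-0.6],[0,0,0]],
    [1,[1.5,0,0],[0,0,0]],
    [1,[0,0,0],[0,0,0]],
    [1,[0,0,0],[0,0,0]],
  ],
)

```text
time: 14.05
position: [0.5758, -0.0571, 0.0928]
eef_rot: [[0.0, -0.994, 0.11], [-0.0, 0.11, 0.994], [-1.0, -0.0, -0.0]]
force: [-0.1, 1.2, -0.7]
finger_gap: 0.241
```

```bash
python3 - <<'E'
from h import *
im,c=wshot("w11");plan((.5775,-.061,.06),173.8)
E
```

```text
t=14.10 pos [ 0.5758 -0.0572  0.0929] psi 173.66 F [-0.3 -0.5 -0.9] gap 0.242
 total shift tool cm (old axes) [ 3.29 -0.21 -0.36]  (after turn axes) [ 3.29 -0.21 -0.36]  rv [-0.002 -0.     0.   ]  dist mm 33.1 min rows 1 / 1
```

View pics/w11.png

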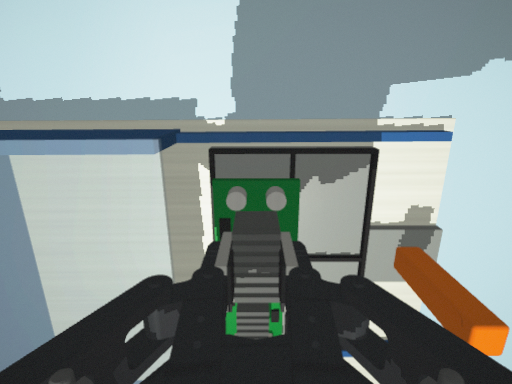

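```bash
cat >> h.py <<'E'
def held(im,c,p,R,zoff):
    """zoff: TCP height above module underside (m). returns board centre in tool y,z"""
    hsv=cv2.cvtColor(im,cv2.COLOR_BGR2HSV); m=cv2.inRange(hsv,(45,110,25),(85,255,255)); m[:165]=0; m[212:]=0; m[:,:200]=0; m[:,312:]=0
    sub=m[185:200]>0; xs=[np.where(r)[0] for r in sub]; l=np.median([x[0] for x in xs if len(x)])-.0; r=np.median([x[-1] for x in xs if len(x)])+1
    cols=[np.where(m[:,k]>0)[0] for k in range(int(l)+4,int(r)-4)]; t=np.median([x[0] for x in cols if len(x)])
    P=(onplane(c,[(l,192),(r,192),((l+r)/2,t)],p[2]-zoff+.005)-p)@R
    print("held px l%.0f r%.0f t%.0f"%(l,r,t),"tool y centre %.1f width %.1f  z centre %.1f mm"%((P[0,1]+P[1,1])*500,(P[1,1]-P[0,1])*1000,P[2,2]*1000+35))
    return (P[0,1]+P[1,1])/2,P[2,2]+.035
E
python3 - <<'E'
from h import *
s,p,R,psi=state()
im,c=load("w11"); held(im,c,p,R,.0364)
im,c=load("w7"); held(im,c,np.array([.5863,.0173,.0633]),down(173.75),.0346)
# carriage lines check
g=cv2.cvtColor(im,cv2.COLOR_BGR2GRAY).astype(float)
E
```

```text
held px l213 r299 t179 tool y centre 0.8 width 45.3  z centre -1.5 mm
held px l212 r301 t181 tool y centre 0.9 width 46.4  z centre -1.0 mm
```

```bash
python3 - <<'E'
from h import *
plan((.5781,-.0596,.062),173.8)
E
```

```text
t=14.10 pos [ 0.5758 -0.0572  0.0929] psi 173.66 F [-0.3 -0.5 -0.9] gap 0.242
 total shift tool cm (old axes) [ 3.09 -0.25 -0.21]  (after turn axes) [ 3.09 -0.25 -0.21]  rv [-0.002 -0.     0.   ]  dist mm 31.0 min rows 1 / 1
```

send_rows(
  commands=[
    [1,[1.3,-0.25,-0.2],[0,0,0]],
    [1,[1.2,0,0],[0,0,0]],
    [1,[0.4,0,0],[0,0,0]],
    [1,[0,0,0],[0,0,0]],
  ],
)

```text
time: 14.5
position: [0.5792, -0.0591, 0.0628]
eef_rot: [[0.003, -0.994, 0.11], [-0.001, 0.11, 0.994], [-1.0, -0.003, -0.0]]
force: [0.3, -0.0, -0.5]
finger_gap: 0.246
```

```bash
python3 - <<'E'
from h import *
im,c=wshot("w12");plan((.5781,-.0596,.0488),173.8)
E
```

```text
t=14.55 pos [ 0.5792 -0.0591  0.0631] psi 173.70 F [ 0.2 -0.3 -1.7] gap 0.246
 total shift tool cm (old axes) [ 1.43  0.11 -0.07]  (after turn axes) [ 1.43  0.11 -0.07]  rv [-0.002 -0.     0.003]  dist mm 14.3 min rows 1 / 1
```

View pics/w12.png

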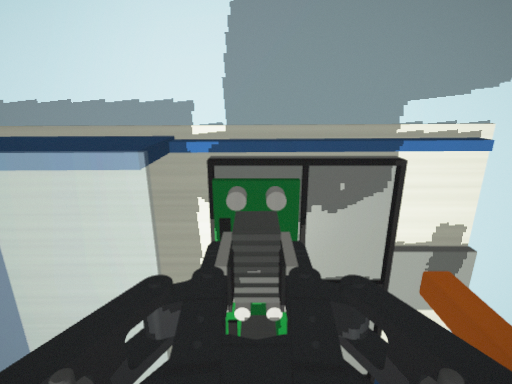

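send_rows(
  commands=[
    [1,[0.7,0.1,-0.1],[0,0,0]],
    [1,[0.6,0,0],[0,0,0]],
    [1,[0,0,0],[0,0,0]],
    [1,[0,0,0],[0,0,0]],
  ],
)

```text
time: 14.95
position: [0.5783, -0.0602, 0.0493]
eef_rot: [[0.003, -0.994, 0.11], [-0.001, 0.11, 0.994], [-1.0, -0.003, -0.0]]
force: [0.2, 0.2, -1.9]
finger_gap: 0.24
```

send_rows(
  commands=[
    [1,[0.1,0,0],[0,0,0]],
    [0.2,[0,0,0],[0,0,0]],
    [0.1,[0,0,0],[0,0,0]],
    [0.1,[-2.5,0,0],[0,0,0]],
    [0.1,[-3.5,0,0],[0,0,0]],
    [0.1,[-3,0,0],[0,0,0]],
    [0.1,[0,0,0],[0,0,0]],
  ],
)

```text
time: 15.65
position: [0.5779, -0.0601, 0.1418]
eef_rot: [[0.003, -0.994, 0.11], [-0.001, 0.11, 0.994], [-1.0, -0.003, -0.0]]
force: [0.5, -0.4, -0.2]
finger_gap: 0.449
```

```bash
python3 - <<'E'
from h import *
im,c=wshot("w13");modules(im,c,.017); plan((.4385,.277,.11),78); rows((.4385,.272,.12),78,13)
E
```

```text
mod px(257,184) xy(0.5766,-0.0606) long-axis 83.9 deg size 69.3x45.5 n1967
mod px(258,267) xy(0.5848,0.0194) long-axis 83.5 deg size 72.1x45.7 n1537
t=15.70 pos [ 0.5773 -0.0599  0.14  ] psi 173.68 F [-0.5 -0.1  0.3] gap 0.445
 total shift tool cm (old axes) [ 2.97 17.51 31.96]  (after turn axes) [  3.    30.07 -20.58]  rv [1.67e+00 1.00e-03 1.00e-03]  dist mm 365.6 min rows 8 / 12
[[np.float64(0.2), np.float64(1.3), np.float64(2.4)], [np.float64(0.128), np.float64(0.0), np.float64(0.0)]]
[[np.float64(0.2), np.float64(1.6), np.float64(2.2)], [np.float64(0.128), np.float64(0.0), np.float64(0.0)]]
[[np.float64(0.2), np.float64(1.9), np.float64(2.0)], [np.float64(0.128), np.float64(0.0), np.float64(0.0)]]
[[np.float64(0.2), np.float64(2.2), np.float64(1.7)], [np.float64(0.128), np.float64(0.0), np.float64(0.0)]]
[[np.float64(0.2), np.float64(2.4), np.float64(1.4)], [np.float64(0.128), np.float64(0.0), np.float64(0.0)]]
[[np.float64(0.2), np.float64(2.5), np.float64(1.1)], [np.float64(0.128), np.float64(0.0), np.float64(0.0)]]
[[np.float64(0.2), np.float64(2.6), np.float64(0.8)], [np.float64(0.128), np.float64(0.0), np.float64(0.0)]]
[[np.float64(0.2), np.float64(2.7), np.float64(0.5)], [np.float64(0.128), np.float64(0.0), np.float64(0.0)]]
[[np.float64(0.2), np.float64(2.8), np.float64(0.1)], [np.float64(0.128), np.float64(0.0), np.float64(0.0)]]
[[np.float64(0.2), np.float64(2.8), np.float64(-0.3)], [np.float64(0.128), np.float64(0.0), np.float64(0.0)]]
[[np.float64(0.2), np.float64(2.7), np.float64(-0.6)], [np.float64(0.128), np.float64(0.0), np.float64(0.0)]]
[[np.float64(0.2), np.float64(2.6), np.float64(-0.9)], [np.float64(0.128), np.float64(0.0), np.float64(0.0)]]
[[np.float64(0.2), np.float64(2.5), np.float64(-1.3)], [np.float64(0.128), np.float64(0.0), np.float64(0.0)]]
```

View pics/w13.png

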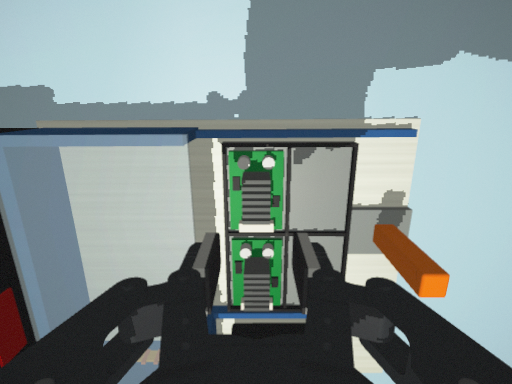

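send_rows(
  commands=[
    [-0.1,[0.2,1.3,2.4],[0.128,0,0]],
    [-0.1,[0.2,1.6,2.2],[0.128,0,0]],
    [-0.1,[0.2,1.9,2.0],[0.128,0,0]],
    [-0.1,[0.2,2.2,1.7],[0.128,0,0]],
    [-0.1,[0.2,2.4,1.4],[0.128,0,0]],
    [-0.1,[0.2,2.5,1.1],[0.128,0,0]],
    [-0.1,[0.2,2.6,0.8],[0.128,0,0]],
    [-0.1,[0.2,2.7,0.5],[0.128,0,0]],
    [-0.1,[0.2,2.8,0.1],[0.128,0,0]],
    [-0.1,[0.2,2.8,-0.3],[0.128,0,0]],
    [-0.1,[0.2,2.7,-0.6],[0.128,0,0]],
    [-0.1,[0.2,2.4,-0.9],[0.12,0,0]],
    [-0.1,[0.2,1.5,-1.0],[0.08,0,0]],
    [-0.1,[0,0,0],[0,0,0]],
    [-0.1,[0,0,0],[0,0,0]],
  ],
)

```text
time: 17.2
position: [0.4368, 0.2726, 0.099]
eef_rot: [[-0.014, 0.212, 0.977], [-0.004, 0.977, -0.212], [-1.0, -0.006, -0.013]]
force: [1.3, -0.0, 0.6]
finger_gap: 0.551
```

```bash
python3 - <<'E'
from h import *
im,c=wshot("w14");modules(im,c,.008); plan((.4385,.277,.055),78)
E
```

```text
mod px(262,201) xy(0.4389,0.2760) long-axis -12.1 deg size 70.1x46.1 n2578
mod px(281,299) xy(0.5319,0.2744) long-axis 19.1 deg size 62.2x46.9 n1340
t=17.25 pos [0.4369 0.2723 0.099 ] psi 77.71 F [-0.1  0.4  0.7] gap 0.552
 total shift tool cm (old axes) [4.4  0.52 0.11]  (after turn axes) [4.4  0.49 0.06]  rv [-0.005 -0.013  0.006]  dist mm 44.3 min rows 1 / 1
```

View pics/w14.png

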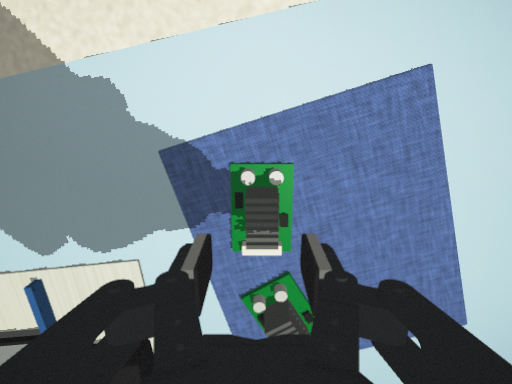

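send_rows(
  commands=[
    [-0.1,[2.2,0.45,0.2],[-0.005,-0.013,0.006]],
    [-0.1,[2.2,0,0],[0,0,0]],
    [-0.1,[0.5,0,0],[0,0,0]],
    [-0.1,[0,0,0],[0,0,0]],
    [-0.1,[0,0,0],[0,0,0]],
  ],
)

```text
time: 17.75
position: [0.4419, 0.2731, 0.0493]
eef_rot: [[0.002, 0.206, 0.979], [-0.0, 0.979, -0.206], [-1.0, -0.0, 0.002]]
force: [-0.3, 0.5, -0.3]
finger_gap: 0.551
```

```bash
python3 - <<'E'
from h import *
im,c=wshot("w15");modules(im,c,.008); plan((.4385,.2765,.038),78)
E
```

```text
mod px(260,215) xy(0.4385,0.2759) long-axis -12.1 deg size 69.9x45.9 n3986
mod px(277,325) xy(0.5139,0.2693) long-axis -70.8 deg size 44.1x27.0 n1104
t=17.80 pos [0.4421 0.2732 0.0495] psi 78.11 F [-0.3  0.5  0.1] gap 0.549
 total shift tool cm (old axes) [ 1.15  0.25 -0.42]  (after turn axes) [ 1.15  0.25 -0.42]  rv [ 0.002  0.002 -0.   ]  dist mm 12.5 min rows 1 / 1
```

send_rows(
  commands=[
    [-0.1,[0.3,0.2,-0.4],[0,0,0]],
    [-0.1,[0.9,0,0],[0,0,0]],
    [-0.1,[0,0,0],[0,0,0]],
    [0.4,[0,0,0],[0,0,0]],
    [1,[0,0,0],[0,0,0]],
    [1,[0,0,0],[0,0,0]],
    [1,[0,0,0],[0,0,0]],
  ],
)

```text
time: 18.5
position: [0.4392, 0.2766, 0.0384]
eef_rot: [[0.005, 0.205, 0.979], [0.001, 0.979, -0.205], [-1.0, 0.002, 0.004]]
force: [1.0, -0.1, -0.9]
finger_gap: 0.245
```

send_rows(
  commands=[
    [1,[-3,0,0],[0,0,0]],
    [1,[-4,0,0],[0,0,0]],
    [1,[-3.5,0,0],[0,0,0]],
  ],
)

```text
time: 18.8
position: [0.4362, 0.2753, 0.1424]
eef_rot: [[-0.004, 0.206, 0.979], [-0.003, 0.979, -0.206], [-1.0, -0.003, -0.003]]
force: [0.7, 0.9, -1.0]
finger_gap: 0.248
```

```bash
python3 - <<'E'
from h import *
Rz=Ro.from_euler('z',-6.2,degrees=True).as_matrix()[:2,:2]
for b in((-.027,.04),(-.027,-.04)): print(np.array([.555,-.0183])+Rz@np.array(b))
plan((.5323,.0243,.14),173.8); rows((.533,.03,.15),173.8,14)
E
```

```text
[0.5324779  0.02438202]
[ 0.52383795 -0.05515006]
t=18.80 pos [0.4362 0.2753 0.1424] psi 78.14 F [ 0.7  0.9 -1. ] gap 0.248
 total shift tool cm (old axes) [  0.27 -22.59  14.56]  (after turn axes) [  0.24 -12.26 -23.91]  rv [-1.67  -0.005  0.   ]  dist mm 268.8 min rows 6 / 12
[[np.float64(-0.1), np.float64(-1.6), np.float64(1.0)], [np.float64(-0.119), np.float64(0.0), np.float64(0.0)]]
[[np.float64(-0.1), np.float64(-1.7), np.float64(0.8)], [np.float64(-0.119), np.float64(0.0), np.float64(0.0)]]
[[np.float64(-0.1), np.float64(-1.8), np.float64(0.6)], [np.float64(-0.119), np.float64(0.0), np.float64(0.0)]]
[[np.float64(-0.1), np.float64(-1.8), np.float64(0.4)], [np.float64(-0.119), np.float64(0.0), np.float64(0.0)]]
[[np.float64(-0.1), np.float64(-1.9), np.float64(0.2)], [np.float64(-0.119), np.float64(0.0), np.float64(0.0)]]
[[np.float64(-0.1), np.float64(-1.9), np.float64(0.0)], [np.float64(-0.119), np.float64(0.0), np.float64(0.0)]]
[[np.float64(-0.1), np.float64(-1.9), np.float64(-0.2)], [np.float64(-0.119), np.float64(0.0), np.float64(0.0)]]
[[np.float64(-0.1), np.float64(-1.8), np.float64(-0.5)], [np.float64(-0.119), np.float64(0.0), np.float64(0.0)]]
[[np.float64(-0.1), np.float64(-1.8), np.float64(-0.7)], [np.float64(-0.119), np.float64(0.0), np.float64(0.0)]]
[[np.float64(-0.1), np.float64(-1.7), np.float64(-0.9)], [np.float64(-0.119), np.float64(0.0), np.float64(0.0)]]
[[np.float64(-0.1), np.float64(-1.5), np.float64(-1.1)], [np.float64(-0.119), np.float64(0.0), np.float64(0.0)]]
[[np.float64(-0.1), np.float64(-1.4), np.float64(-1.3)], [np.float64(-0.119), np.float64(0.0), np.float64(0.0)]]
[[np.float64(-0.1), np.float64(-1.2), np.float64(-1.4)], [np.float64(-0.119), np.float64(0.0), np.float64(0.0)]]
[[np.float64(-0.1), np.float64(-1.1), np.float64(-1.6)], [np.float64(-0.119), np.float64(0.0), np.float64(0.0)]]
```

send_rows(
  commands=[
    [1,[-0.1,-1.6,1.0],[-0.119,0,0]],
    [1,[-0.1,-1.7,0.8],[-0.119,0,0]],
    [1,[-0.1,-1.8,0.6],[-0.119,0,0]],
    [1,[-0.1,-1.8,0.4],[-0.119,0,0]],
    [1,[-0.1,-1.9,0.2],[-0.119,0,0]],
    [1,[-0.1,-1.9,0],[-0.119,0,0]],
    [1,[-0.1,-1.9,-0.2],[-0.119,0,0]],
    [1,[-0.1,-1.8,-0.5],[-0.119,0,0]],
    [1,[-0.1,-1.8,-0.7],[-0.119,0,0]],
    [1,[-0.1,-1.7,-0.9],[-0.119,0,0]],
    [1,[-0.1,-1.5,-1.1],[-0.119,0,0]],
    [1,[-0.1,-1.4,-1.3],[-0.119,0,0]],
    [1,[-0.1,-1.0,-1.2],[-0.11,0,0]],
    [1,[0,-0.5,-0.7],[-0.08,0,0]],
    [1,[0,0,0],[0,0,0]],
    [1,[0,0,0],[0,0,0]],
  ],
)

```text
time: 20.4
position: [0.5373, 0.0344, 0.1612]
eef_rot: [[0.003, -0.996, 0.094], [0.0, 0.094, 0.996], [-1.0, -0.003, 0.001]]
force: [-0.0, -0.4, 0.9]
finger_gap: 0.247
```

```bash
python3 - <<'E'
from h import *
im,c=wshot("w16");s,p,R,psi=state(); held(im,c,p,R,.0354); plan((.5325,.0244,.09),173.8)
E
```

```text
held px l212 r299 t181 tool y centre 0.4 width 45.6  z centre -0.8 mm
t=20.45 pos [0.5373 0.0345 0.1613] psi 174.61 F [-0.6  0.3 -0.7] gap 0.245
 total shift tool cm (old axes) [ 7.13  0.4  -1.06]  (after turn axes) [ 7.13  0.36 -1.06]  rv [0.014 0.001 0.003]  dist mm 72.1 min rows 2 / 1
```

View pics/w16.png

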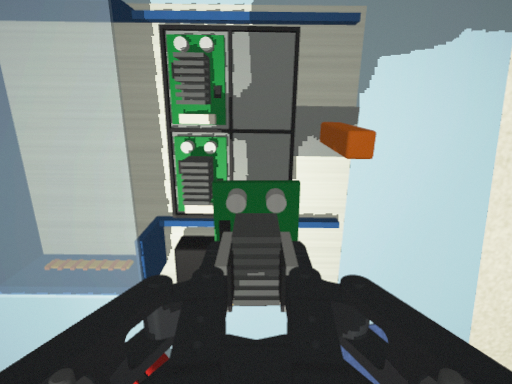

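send_rows(
  commands=[
    [1,[2.5,0.35,-0.5],[0.014,0.001,0.003]],
    [1,[2.5,0,-0.5],[0,0,0]],
    [1,[2.0,0,0],[0,0,0]],
    [1,[0,0,0],[0,0,0]],
    [1,[0,0,0],[0,0,0]],
  ],
)

```text
time: 20.95
position: [0.5322, 0.0274, 0.0905]
eef_rot: [[0.002, -0.993, 0.114], [-0.0, 0.114, 0.993], [-1.0, -0.002, 0.0]]
force: [-0.3, -0.6, -0.8]
finger_gap: 0.247
```

```bash
python3 - <<'E'
from h import *
im,c=wshot("w17");s,p,R,psi=state(); held(im,c,p,R,.0354); plan((.533,.0252,.062),173.8)
E
```

```text
held px l200 r299 t181 tool y centre -2.7 width 51.8  z centre -0.8 mm
t=21.00 pos [0.5322 0.0274 0.0906] psi 173.47 F [-0.5 -0.6 -0.6] gap 0.250
 total shift tool cm (old axes) [ 2.86 -0.1  -0.21]  (after turn axes) [ 2.86 -0.11 -0.21]  rv [-0.006  0.     0.002]  dist mm 28.7 min rows 1 / 1
```

View pics/w17.png

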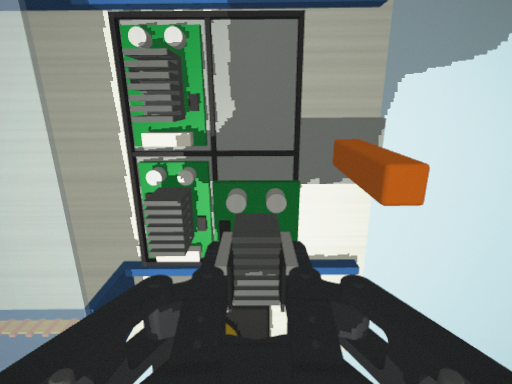

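send_rows(
  commands=[
    [1,[1.2,-0.1,-0.2],[-0.006,0,0]],
    [1,[1.2,0,0],[0,0,0]],
    [1,[0.3,0,0],[0,0,0]],
    [1,[0,0,0],[0,0,0]],
  ],
)

```text
time: 21.4
position: [0.5348, 0.0253, 0.0644]
eef_rot: [[0.006, -0.994, 0.107], [-0.001, 0.107, 0.994], [-1.0, -0.006, 0.0]]
force: [-0.1, 0.1, -1.5]
finger_gap: 0.242
```

```bash
python3 - <<'E'
from h import *
im,c=wshot("w18");plan((.533,.0252,.0478),173.8)
E
```

```text
t=21.45 pos [0.5349 0.0254 0.0646] psi 173.85 F [-0.   0.1  0.7] gap 0.242
 total shift tool cm (old axes) [ 1.67  0.2  -0.04]  (after turn axes) [ 1.68  0.19 -0.04]  rv [0.001 0.    0.007]  dist mm 16.9 min rows 1 / 1
```

View pics/w18.png

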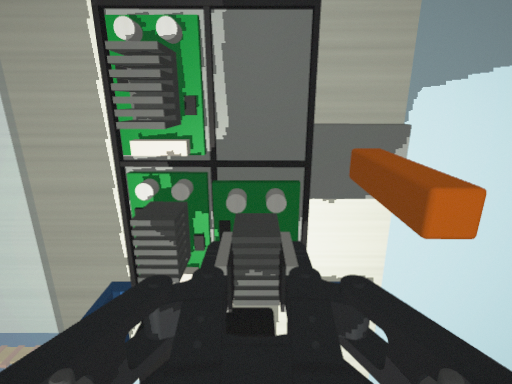

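send_rows(
  commands=[
    [1,[0.7,0.2,0],[0,0,0.007]],
    [1,[0.8,0,0],[0,0,0]],
    [1,[0,0,0],[0,0,0]],
    [1,[0,0,0],[0,0,0]],
  ],
)

```text
time: 21.85
position: [0.5332, 0.0255, 0.049]
eef_rot: [[0.0, -0.994, 0.107], [-0.0, 0.107, 0.994], [-1.0, -0.0, -0.0]]
force: [-0.3, 0.0, -1.0]
finger_gap: 0.242
```

```bash
python3 - <<'E'
from h import *
plan((.533,.0252,.0474),173.8)
E
```

```text
t=21.85 pos [0.5332 0.0255 0.049 ] psi 173.85 F [-0.3  0.  -1. ] gap 0.242
 total shift tool cm (old axes) [ 0.16  0.02 -0.03]  (after turn axes) [ 0.16  0.02 -0.03]  rv [ 0.001 -0.     0.   ]  dist mm 1.6 min rows 1 / 1
```

send_rows(
  commands=[
    [1,[0.2,0,0],[0,0,0]],
    [1,[0,0,0],[0,0,0]],
    [0.2,[0,0,0],[0,0,0]],
    [0.1,[0,0,0],[0,0,0]],
    [0.1,[-2.5,0,0],[0,0,0]],
    [0.1,[-3.5,0,0],[0,0,0]],
    [0.1,[-3,0,0],[0,0,0]],
    [0.1,[0,0,0],[0,0,0]],
  ],
)

```text
time: 22.65
position: [0.5332, 0.0255, 0.1402]
eef_rot: [[-0.0, -0.994, 0.107], [-0.0, 0.107, 0.994], [-1.0, 0.0, -0.0]]
force: [0.1, -0.1, -1.1]
finger_gap: 0.448
```

```bash
python3 - <<'E'
from h import *
im,c=wshot("w19");modules(im,c,.017); plan((.538,.2748,.11),109); rows((.538,.268,.12),109,9)
E
```

```text
mod px(191,89) xy(0.5766,-0.0601) long-axis 83.8 deg size 68.9x46.4 n2663
mod px(198,184) xy(0.5849,0.0201) long-axis 83.7 deg size 69.8x46.3 n1809
mod px(257,186) xy(0.5319,0.0259) long-axis 83.8 deg size 69.8x45.5 n1962
t=22.70 pos [0.5325 0.0255 0.1384] psi 173.84 F [ 0.6  0.2 -0.2] gap 0.450
 total shift tool cm (old axes) [ 2.85  2.12 24.84]  (after turn axes) [ 2.84 23.39  8.64]  rv [ 1.132e+00 -1.000e-03 -2.000e-03]  dist mm 251.0 min rows 6 / 9
[[np.float64(0.2), np.float64(0.2), np.float64(2.7)], [np.float64(0.126), np.float64(0.0), np.float64(0.0)]]
[[np.float64(0.2), np.float64(0.6), np.float64(2.6)], [np.float64(0.126), np.float64(0.0), np.float64(0.0)]]
[[np.float64(0.2), np.float64(0.9), np.float64(2.5)], [np.float64(0.126), np.float64(0.0), np.float64(0.0)]]
[[np.float64(0.2), np.float64(1.2), np.float64(2.4)], [np.float64(0.126), np.float64(0.0), np.float64(0.0)]]
[[np.float64(0.2), np.float64(1.5), np.float64(2.2)], [np.float64(0.126), np.float64(0.0), np.float64(0.0)]]
[[np.float64(0.2), np.float64(1.8), np.float64(2.0)], [np.float64(0.126), np.float64(0.0), np.float64(0.0)]]
[[np.float64(0.2), np.float64(2.0), np.float64(1.8)], [np.float64(0.126), np.float64(0.0), np.float64(0.0)]]
[[np.float64(0.2), np.float64(2.2), np.float64(1.5)], [np.float64(0.126), np.float64(0.0), np.float64(0.0)]]
[[np.float64(0.2), np.float64(2.4), np.float64(1.2)], [np.float64(0.126), np.float64(0.0), np.float64(0.0)]]
```

View pics/w19.png

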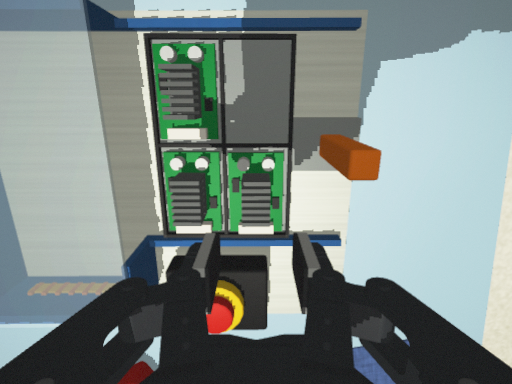

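Three modules are seated (all three boards inside their rims). On to the last.

send_rows(
  commands=[
    [-0.1,[0.2,0.2,2.7],[0.126,0,0]],
    [-0.1,[0.2,0.6,2.6],[0.126,0,0]],
    [-0.1,[0.2,0.9,2.5],[0.126,0,0]],
    [-0.1,[0.2,1.2,2.4],[0.126,0,0]],
    [-0.1,[0.2,1.5,2.2],[0.126,0,0]],
    [-0.1,[0.2,1.8,2.0],[0.126,0,0]],
    [-0.1,[0.2,2.0,1.8],[0.126,0,0]],
    [-0.1,[0.2,2.2,1.5],[0.12,0,0]],
    [-0.1,[0.2,1.5,0.8],[0.08,0,0]],
    [-0.1,[0,0,0],[0,0,0]],
    [-0.1,[0,0,0],[0,0,0]],
  ],
)

```text
time: 23.8
position: [0.5361, 0.264, 0.107]
eef_rot: [[-0.015, -0.331, 0.943], [-0.003, 0.944, 0.331], [-1.0, 0.002, -0.015]]
force: [-0.1, 0.6, -0.2]
finger_gap: 0.552
```

```bash
python3 - <<'E'
from h import *
im,c=wshot("w20");modules(im,c,.008); plan((.538,.2752,.055),109)
E
```

```text
mod px(268,203) xy(0.5377,0.2759) long-axis 19.1 deg size 69.9x46.2 n2409
t=23.85 pos [0.5361 0.2638 0.1071] psi 109.31 F [-0.   0.9 -0.2] gap 0.547
 total shift tool cm (old axes) [5.2  1.   0.64]  (after turn axes) [5.21 1.02 0.55]  rv [ 0.005 -0.015 -0.002]  dist mm 53.3 min rows 2 / 1
```

View pics/w20.png

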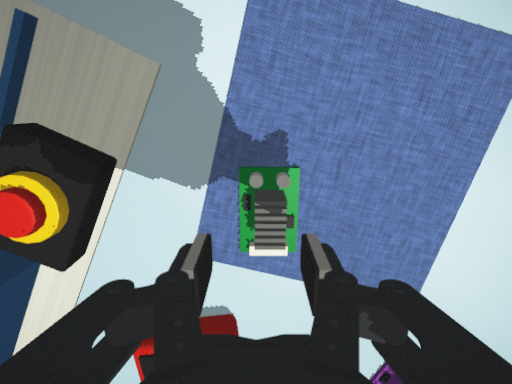

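send_rows(
  commands=[
    [-0.1,[2.2,1.0,0.6],[0.005,-0.015,0]],
    [-0.1,[2.2,0,0],[0,0,0]],
    [-0.1,[0.5,0,0],[0,0,0]],
    [-0.1,[0,0,0],[0,0,0]],
    [-0.1,[0,0,0],[0,0,0]],
  ],
)

```text
time: 24.35
position: [0.5389, 0.2715, 0.0576]
eef_rot: [[0.0, -0.328, 0.945], [0.001, 0.945, 0.328], [-1.0, 0.001, 0.001]]
force: [0.4, 0.5, -0.1]
finger_gap: 0.549
```

```bash
python3 - <<'E'
from h import *
im,c=wshot("w21");modules(im,c,.008); plan((.5375,.2760,.038),109)
E
```

```text
mod px(262,217) xy(0.5372,0.2755) long-axis 19.0 deg size 70.2x45.9 n3643
t=24.40 pos [0.539  0.2716 0.0577] psi 109.13 F [-0.6 -0.1  0.5] gap 0.548
 total shift tool cm (old axes) [1.97 0.46 0.  ]  (after turn axes) [1.97 0.47 0.  ]  rv [ 0.002  0.001 -0.001]  dist mm 20.3 min rows 1 / 1
```

send_rows(
  commands=[
    [-0.1,[0.9,0.45,0],[0,0,0]],
    [-0.1,[1.0,0,0],[0,0,0]],
    [-0.1,[0,0,0],[0,0,0]],
    [-0.1,[0,0,0],[0,0,0]],
  ],
)

```text
time: 24.8
position: [0.5383, 0.2763, 0.0387]
eef_rot: [[0.003, -0.328, 0.945], [0.002, 0.945, 0.328], [-1.0, 0.001, 0.004]]
force: [0.4, -0.1, 0.4]
finger_gap: 0.549
```

```bash
python3 - <<'E'
from h import *
plan((.5375,.2760,.038),109)
E
```

```text
t=24.80 pos [0.5383 0.2763 0.0387] psi 109.14 F [ 0.4 -0.1  0.4] gap 0.549
 total shift tool cm (old axes) [ 0.07 -0.   -0.09]  (after turn axes) [ 0.07 -0.   -0.08]  rv [ 0.002  0.004 -0.001]  dist mm 1.1 min rows 1 / 1
```

send_rows(
  commands=[
    [0.4,[0,0,0],[0,0,0]],
    [1,[0,0,0],[0,0,0]],
    [1,[0,0,0],[0,0,0]],
    [1,[0,0,0],[0,0,0]],
    [1,[-3,0,0],[0,0,0]],
    [1,[-4,0,0],[0,0,0]],
    [1,[-3.5,0,0],[0,0,0]],
  ],
)

```text
time: 25.5
position: [0.5355, 0.2751, 0.1425]
eef_rot: [[-0.006, -0.328, 0.945], [-0.001, 0.945, 0.328], [-1.0, 0.001, -0.005]]
force: [0.6, 0.5, -1.5]
finger_gap: 0.245
```

```bash
python3 - <<'E'
from h import *
plan((.525,-.045,.15),173.8); rows((.528,-.045,.155),173.8,10)
E
```

```text
t=25.50 pos [0.5355 0.2751 0.1425] psi 109.14 F [ 0.6  0.5 -1.5] gap 0.245
 total shift tool cm (old axes) [ -0.72 -29.89 -11.49]  (after turn axes) [ -0.75  -2.42 -31.93]  rv [-1.129 -0.004 -0.004]  dist mm 320.3 min rows 7 / 9
[[np.float64(-0.1), np.float64(-3.0), np.float64(-1.1)], [np.float64(-0.113), np.float64(0.0), np.float64(0.0)]]
[[np.float64(-0.1), np.float64(-2.9), np.float64(-1.5)], [np.float64(-0.113), np.float64(0.0), np.float64(0.0)]]
[[np.float64(-0.1), np.float64(-2.7), np.float64(-1.8)], [np.float64(-0.113), np.float64(0.0), np.float64(0.0)]]
[[np.float64(-0.1), np.float64(-2.5), np.float64(-2.1)], [np.float64(-0.113), np.float64(0.0), np.float64(0.0)]]
[[np.float64(-0.1), np.float64(-2.2), np.float64(-2.3)], [np.float64(-0.113), np.float64(0.0), np.float64(0.0)]]
[[np.float64(-0.1), np.float64(-1.9), np.float64(-2.6)], [np.float64(-0.113), np.float64(0.0), np.float64(0.0)]]
[[np.float64(-0.1), np.float64(-1.6), np.float64(-2.8)], [np.float64(-0.113), np.float64(0.0), np.float64(0.0)]]
[[np.float64(-0.1), np.float64(-1.3), np.float64(-2.9)], [np.float64(-0.113), np.float64(0.0), np.float64(0.0)]]
[[np.float64(-0.1), np.float64(-1.0), np.float64(-3.0)], [np.float64(-0.113), np.float64(0.0), np.float64(0.0)]]
[[np.float64(-0.1), np.float64(-0.6), np.float64(-3.1)], [np.float64(-0.113), np.float64(0.0), np.float64(0.0)]]
```

send_rows(
  commands=[
    [1,[-0.1,-3.0,-1.1],[-0.113,0,0]],
    [1,[-0.1,-2.9,-1.5],[-0.113,0,0]],
    [1,[-0.1,-2.7,-1.8],[-0.113,0,0]],
    [1,[-0.1,-2.5,-2.1],[-0.113,0,0]],
    [1,[-0.1,-2.2,-2.3],[-0.113,0,0]],
    [1,[-0.1,-1.9,-2.6],[-0.113,0,0]],
    [1,[-0.1,-1.6,-2.8],[-0.113,0,0]],
    [1,[-0.1,-1.3,-2.9],[-0.113,0,0]],
    [1,[-0.1,-1.0,-3.0],[-0.113,0,0]],
    [1,[0,-0.5,-2.2],[-0.1,0,0]],
    [1,[0,0,0],[0,0,0]],
    [1,[0,0,0],[0,0,0]],
  ],
)

```text
time: 26.7
position: [0.5346, -0.0477, 0.1572]
eef_rot: [[0.004, -0.997, 0.073], [0.002, 0.073, 0.997], [-1.0, -0.004, 0.002]]
force: [0.7, 0.3, -0.8]
finger_gap: 0.247
```

```bash
python3 - <<'E'
from h import *
im,c=wshot("w22");s,p,R,psi=state(); held(im,c,p,R,.0355); plan((.5242,-.0543,.09),173.8)
E
```

```text
held px l213 r299 t180 tool y centre 0.8 width 45.1  z centre -1.4 mm
t=26.75 pos [ 0.5346 -0.0475  0.1572] psi 175.83 F [ 0.7 -0.5 -1.3] gap 0.240
 total shift tool cm (old axes) [ 6.72  1.02 -0.77]  (after turn axes) [ 6.72  0.96 -0.79]  rv [0.035 0.002 0.004]  dist mm 68.4 min rows 2 / 1
```

View pics/w22.png

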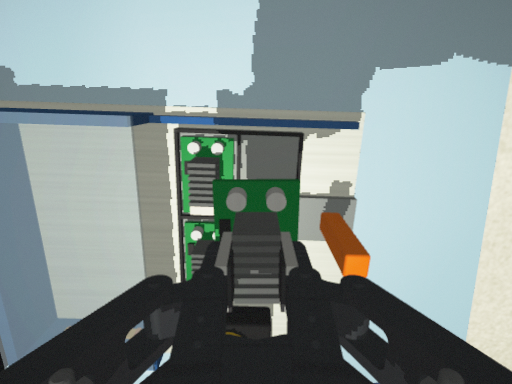

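send_rows(
  commands=[
    [1,[2.2,0.5,-0.4],[0.018,0.001,0.002]],
    [1,[2.2,0.45,-0.4],[0.017,0.001,0.002]],
    [1,[1.8,0,0],[0,0,0]],
    [1,[0,0,0],[0,0,0]],
    [1,[0,0,0],[0,0,0]],
  ],
)

```text
time: 27.25
position: [0.5248, -0.0505, 0.0944]
eef_rot: [[0.001, -0.994, 0.11], [0.0, 0.11, 0.994], [-1.0, -0.001, 0.0]]
force: [0.8, -0.2, -0.8]
finger_gap: 0.247
```

```bash
python3 - <<'E'
from h import *
im,c=wshot("w23");s,p,R,psi=state(); held(im,c,p,R,.0355); plan((.5245,-.0539,.062),173.8)
E
```

```text
held px l200 r299 t180 tool y centre -2.7 width 51.9  z centre -1.2 mm
t=27.30 pos [ 0.5248 -0.0505  0.0944] psi 173.69 F [-0.7  0.3 -2.2] gap 0.248
 total shift tool cm (old axes) [ 3.24 -0.01 -0.34]  (after turn axes) [ 3.24 -0.01 -0.34]  rv [-0.002  0.     0.001]  dist mm 32.6 min rows 1 / 1
```

View pics/w23.png

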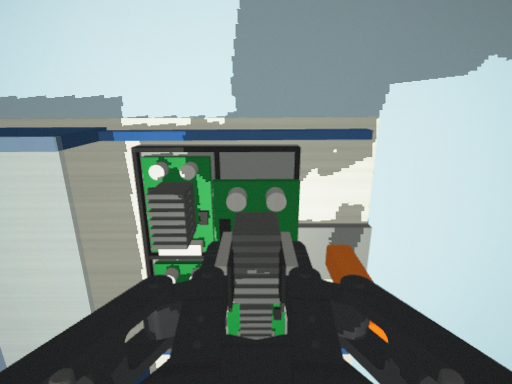

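send_rows(
  commands=[
    [1,[1.2,0,-0.3],[0,0,0]],
    [1,[1.2,0,0],[0,0,0]],
    [1,[0.6,0,0],[0,0,0]],
    [1,[0,0,0],[0,0,0]],
  ],
)

```text
time: 27.7
position: [0.5261, -0.0536, 0.0645]
eef_rot: [[0.005, -0.994, 0.109], [-0.001, 0.109, 0.994], [-1.0, -0.005, -0.0]]
force: [0.6, 0.5, -1.5]
finger_gap: 0.242
```

```bash
python3 - <<'E'
from h import *
im,c=wshot("w24");plan((.5245,-.0539,.0478),173.8)
E
```

```text
t=27.75 pos [ 0.5263 -0.0536  0.0649] psi 173.72 F [-0.2 -0.9 -0.8] gap 0.242
 total shift tool cm (old axes) [ 1.71  0.18 -0.04]  (after turn axes) [ 1.71  0.17 -0.05]  rv [-0.001 -0.     0.006]  dist mm 17.2 min rows 1 / 1
```

View pics/w24.png

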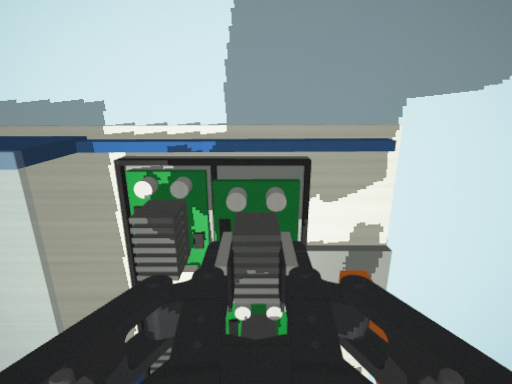

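send_rows(
  commands=[
    [1,[0.7,0.2,0],[0,0,0.006]],
    [1,[0.8,0,0],[0,0,0]],
    [1,[0.1,0,0],[0,0,0]],
    [1,[0,0,0],[0,0,0]],
  ],
)

```text
time: 28.15
position: [0.5247, -0.0536, 0.0483]
eef_rot: [[0.0, -0.994, 0.109], [-0.001, 0.109, 0.994], [-1.0, -0.0, -0.001]]
force: [-0.9, 0.1, -1.6]
finger_gap: 0.246
```

```bash
python3 - <<'E'
from h import *
plan((.5245,-.0539,.0475),173.8)
E
```

```text
t=28.15 pos [ 0.5247 -0.0536  0.0483] psi 173.72 F [-0.9  0.1 -1.6] gap 0.246
 total shift tool cm (old axes) [ 0.08  0.01 -0.03]  (after turn axes) [ 0.08  0.01 -0.03]  rv [-0.001 -0.001  0.   ]  dist mm 0.8 min rows 1 / 1
```

send_rows(
  commands=[
    [1,[0.1,0,0],[0,0,0]],
    [0.2,[0,0,0],[0,0,0]],
    [0.1,[0,0,0],[0,0,0]],
    [0.1,[-2.5,0,0],[0,0,0]],
    [0.1,[-3.5,0,0],[0,0,0]],
    [0.1,[-4,0,0],[0,0,0]],
    [0.1,[-4,0,0.3],[0,0,0]],
    [0.1,[-2,0,0.5],[0,0,0]],
    [0.1,[0,0,0],[0,0,0]],
  ],
)

```text
time: 29.05
position: [0.5253, -0.0454, 0.2149]
eef_rot: [[0.002, -0.994, 0.11], [-0.001, 0.11, 0.994], [-1.0, -0.002, -0.001]]
force: [0.6, -0.8, -0.0]
finger_gap: 0.45
```

```bash
python3 - <<'E'
from h import *
im,c=wshot("w25");modules(im,c,.017); plan((.4674,-.0091,.13),173.8)
A=onplane(c,[(0,0)],.1)
E
```

```text
mod px(210,159) xy(0.5763,-0.0601) long-axis 83.9 deg size 68.8x46.5 n1206
mod px(257,160) xy(0.5227,-0.0530) long-axis 83.7 deg size 68.8x45.5 n1285
mod px(215,225) xy(0.5846,0.0203) long-axis 83.7 deg size 71.5x46.3 n895
mod px(257,229) xy(0.5319,0.0270) long-axis 84.8 deg size 71.7x45.3 n1053
t=29.10 pos [ 0.525  -0.0455  0.2136] psi 173.69 F [ 0.5 -0.4 -0. ] gap 0.447
 total shift tool cm (old axes) [8.36 6.13 2.99]  (after turn axes) [8.36 6.12 3.  ]  rv [-0.002 -0.001  0.   ]  dist mm 107.9 min rows 3 / 1
```

View pics/w25.png

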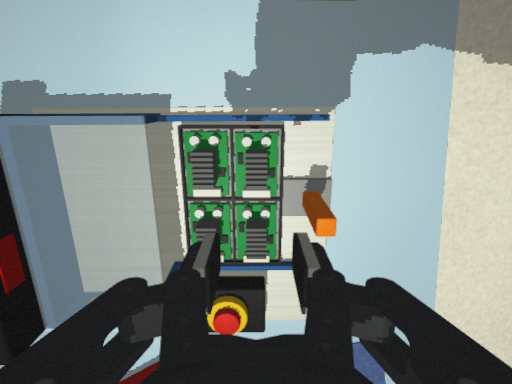

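```bash
python3 - <<'E'
from h import *
rows((.4674,-.0091,.18),83.8,13)
E
```

```text
[[np.float64(0.3), np.float64(0.5), np.float64(0.2)], [np.float64(0.121), np.float64(0.0), np.float64(0.0)]]
[[np.float64(0.3), np.float64(0.5), np.float64(0.2)], [np.float64(0.121), np.float64(0.0), np.float64(0.0)]]
[[np.float64(0.3), np.float64(0.5), np.float64(0.1)], [np.float64(0.121), np.float64(0.0), np.float64(0.0)]]
[[np.float64(0.3), np.float64(0.5), np.float64(0.0)], [np.float64(0.121), np.float64(0.0), np.float64(0.0)]]
[[np.float64(0.3), np.float64(0.5), np.float64(0.0)], [np.float64(0.121), np.float64(0.0), np.float64(0.0)]]
[[np.float64(0.3), np.float64(0.5), np.float64(-0.1)], [np.float64(0.121), np.float64(0.0), np.float64(0.0)]]
[[np.float64(0.3), np.float64(0.5), np.float64(-0.1)], [np.float64(0.121), np.float64(0.0), np.float64(0.0)]]
[[np.float64(0.3), np.float64(0.5), np.float64(-0.2)], [np.float64(0.121), np.float64(0.0), np.float64(0.0)]]
[[np.float64(0.3), np.float64(0.5), np.float64(-0.3)], [np.float64(0.121), np.float64(0.0), np.float64(0.0)]]
[[np.float64(0.3), np.float64(0.4), np.float64(-0.3)], [np.float64(0.121), np.float64(0.0), np.float64(0.0)]]
[[np.float64(0.3), np.float64(0.4), np.float64(-0.4)], [np.float64(0.121), np.float64(0.0), np.float64(0.0)]]
[[np.float64(0.3), np.float64(0.3), np.float64(-0.4)], [np.float64(0.121), np.float64(0.0), np.float64(0.0)]]
[[np.float64(0.3), np.float64(0.3), np.float64(-0.4)], [np.float64(0.121), np.float64(0.0), np.float64(0.0)]]
```

send_rows(
  commands=[
    [-0.1,[0.3,0.5,0.2],[0.121,0,0]],
    [-0.1,[0.3,0.5,0.2],[0.121,0,0]],
    [-0.1,[0.3,0.5,0.1],[0.121,0,0]],
    [-0.1,[0.3,0.5,0],[0.121,0,0]],
    [-0.1,[0.3,0.5,0],[0.121,0,0]],
    [-0.1,[0.3,0.5,-0.1],[0.121,0,0]],
    [-0.1,[0.3,0.5,-0.1],[0.121,0,0]],
    [-0.1,[0.3,0.5,-0.2],[0.121,0,0]],
    [-0.1,[0.3,0.5,-0.3],[0.121,0,0]],
    [-0.1,[0.3,0.4,-0.3],[0.121,0,0]],
    [-0.1,[0.3,0.4,-0.4],[0.121,0,0]],
    [-0.1,[0.3,0.3,-0.4],[0.12,0,0]],
    [-0.1,[0.2,0.1,-0.3],[0.1,0,0]],
    [-0.1,[0,0,0],[0,0,0]],
    [-0.1,[0,0,0],[0,0,0]],
  ],
)

```text
time: 30.6
position: [0.4582, -0.0094, 0.1551]
eef_rot: [[-0.025, 0.152, 0.988], [0.004, 0.988, -0.152], [-1.0, 0.0, -0.025]]
force: [0.2, -0.4, 0.3]
finger_gap: 0.552
```

```bash
cat >> h.py <<'E'
def orange(im,c,ztop=.095):
    hsv=cv2.cvtColor(im,cv2.COLOR_BGR2HSV); m=cv2.inRange(hsv,(5,170,60),(17,255,255))
    n,l,st,ce=cv2.connectedComponentsWithStats(m); i=1+st[1:,4].argmax(); print("orange bbox",st[i]); return l==i
E
python3 - <<'E'
from h import *
im,c=wshot("w26");plan((.4674,-.0091,.13),83.8); orange(im,c)
E
```

```text
t=30.65 pos [ 0.4582 -0.0094  0.1551] psi 81.23 F [-0.3  0.7 -0.6] gap 0.551
 total shift tool cm (old axes) [2.49 0.17 0.97]  (after turn axes) [2.51 0.13 0.91]  rv [-0.045 -0.025 -0.001]  dist mm 26.8 min rows 1 / 1
orange bbox [ 247  192   27   57 1326]
```

View pics/w26.png

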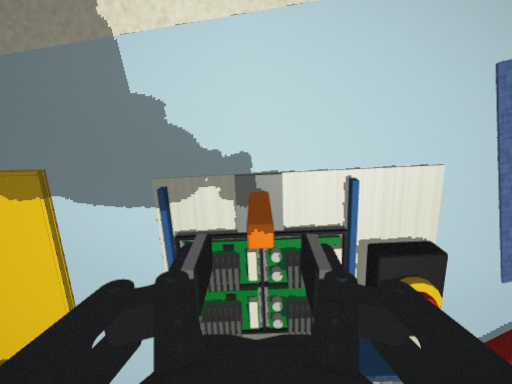

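```bash
python3 - <<'E'
from h import *
im,c=load("w26"); print(onplane(c,[(260.5,240),(247.5,232),(247.5,248),(274,248)],.095))
rz=im[185:260,235:290]; 
P=onplane(c,[(260.5,240)],.095)[0]
plan((P[0],P[1],.120),83.8)
E
```

```text
[[ 4.69003083e-01 -8.31584120e-03  9.50000000e-02]
 [ 4.62060344e-01 -1.58942398e-02  9.50000000e-02]
 [ 4.73406713e-01 -1.77317601e-02  9.50000000e-02]
 [ 4.76106492e-01 -2.87276931e-04  9.50000000e-02]]
t=30.65 pos [ 0.4582 -0.0094  0.1551] psi 81.23 F [-0.3  0.7 -0.6] gap 0.551
 total shift tool cm (old axes) [3.48 0.27 1.14]  (after turn axes) [3.51 0.23 1.06]  rv [-0.045 -0.025 -0.001]  dist mm 36.8 min rows 1 / 1
```

send_rows(
  commands=[
    [-0.1,[0.8,0.15,0.5],[-0.025,-0.025,0]],
    [-0.1,[0.8,0.05,0.5],[-0.02,0,0]],
    [-0.1,[0,0,0],[0,0,0]],
    [-0.1,[0,0,0],[0,0,0]],
  ],
)

```text
time: 31.05
position: [0.469, -0.0092, 0.1378]
eef_rot: [[-0.001, 0.1, 0.995], [0.001, 0.995, -0.1], [-1.0, 0.0, -0.001]]
force: [-0.2, 0.1, -0.4]
finger_gap: 0.555
```

```bash
python3 - <<'E'
from h import *
im,c=wshot("w27");plan((.4676,-.0088,.089),83.8)
E
```

```text
t=31.10 pos [ 0.469  -0.0092  0.1378] psi 84.25 F [-0.2 -0.7 -0.9] gap 0.552
 total shift tool cm (old axes) [ 4.88  0.02 -0.14]  (after turn axes) [ 4.88  0.02 -0.15]  rv [ 0.008 -0.001 -0.001]  dist mm 48.8 min rows 1 / 1
```

View pics/w27.png

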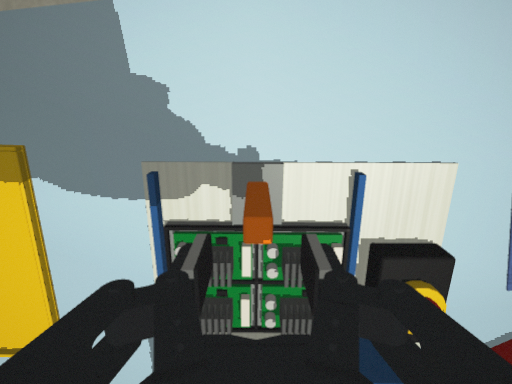

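send_rows(
  commands=[
    [-0.1,[1.6,0,-0.15],[0.008,0,0]],
    [-0.1,[1.6,0,0],[0,0,0]],
    [-0.1,[1.2,0,0],[0,0,0]],
    [-0.1,[0,0,0],[0,0,0]],
    [-0.1,[0,0,0],[0,0,0]],
  ],
)

```text
time: 31.6
position: [0.4685, -0.0095, 0.0942]
eef_rot: [[0.0, 0.109, 0.994], [0.0, 0.994, -0.109], [-1.0, 0.0, -0.0]]
force: [0.3, -0.1, 0.2]
finger_gap: 0.551
```

```bash
python3 - <<'E'
from h import *
plan((.4676,-.0088,.089),83.8)
E
```

```text
t=31.60 pos [ 0.4685 -0.0095  0.0942] psi 83.76 F [ 0.3 -0.1  0.2] gap 0.551
 total shift tool cm (old axes) [ 0.52  0.06 -0.1 ]  (after turn axes) [ 0.52  0.06 -0.1 ]  rv [-0.001 -0.    -0.   ]  dist mm 5.3 min rows 1 / 1
```

send_rows(
  commands=[
    [-0.1,[0.5,0.1,-0.1],[0,0,0]],
    [-0.1,[0,0,0],[0,0,0]],
    [0.3,[0,0,0],[0,0,0]],
    [0.6,[0,0,0],[0,0,0]],
    [1,[0,0,0],[0,0,0]],
    [1,[0,0,0],[0,0,0]],
    [1,[0,0,0],[0,0,0]],
  ],
  grip_force=80,
)

```text
time: 32.3
position: [0.4684, -0.0083, 0.0907]
eef_rot: [[0.002, 0.108, 0.994], [-0.0, 0.994, -0.108], [-1.0, 0.0, 0.002]]
force: [0.4, -0.2, -1.5]
finger_gap: 0.196
```

```bash
python3 - <<'E'
from h import *
s,p,R,psi=state(); im,c=wshot("w28")
# carriage centre = post + 88 along axis; tester origin = lane(-145)
plan((p[0]+.149*.994,p[1]-.149*.108,p[2]),83.8)
E
```

```text
t=32.35 pos [ 0.4684 -0.0084  0.0907] psi 83.78 F [-0.7 -1.3 -1.1] gap 0.196
 total shift tool cm (old axes) [4.00e-02 1.00e-02 1.49e+01]  (after turn axes) [-0.   0.  14.9]  rv [-0.     0.002 -0.   ]  dist mm 149.0 min rows 3 / 1
```

View pics/w28.png

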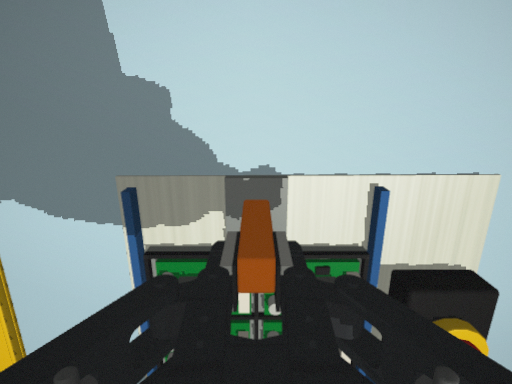

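send_rows(
  commands=[
    [1,[0,0,0.8],[0,0,0]],
    [1,[0,0,1.2],[0,0,0]],
    [1,[0,0,1.4],[0,0,0]],
    [1,[0,0,1.4],[0,0,0]],
    [1,[0,0,1.4],[0,0,0]],
    [1,[0,0,1.4],[0,0,0]],
    [1,[0,0,1.0],[0,0,0]],
    [1,[0,0,0.5],[0,0,0]],
    [1,[0,0,0],[0,0,0]],
  ],
)

```text
time: 33.25
position: [0.5514, -0.0168, 0.0907]
eef_rot: [[-0.017, 0.108, 0.994], [0.002, 0.994, -0.108], [-1.0, -0.0, -0.017]]
force: [1.5, 1.0, -1.6]
finger_gap: 0.194
```

```bash
python3 - <<'E'
from h import *
s,p,R,psi=state(); im,c=wshot("w29"); p0=np.array([.4684,-.0084,.0907]); d=p-p0; ux=np.array([.9942,-.108,0]);uy=np.array([.108,.9942,0])
print("moved x %.1f y %.1f z %.1f psi %.2f"%(d@ux*1e3,d@uy*1e3,d[2]*1e3,psi),"F",np.round(s["force"],1),s["torque"].round(2),"gap",s["finger_gap"])
E
```

```text
moved x 83.5 y 0.6 z 0.0 psi 83.77 F [ 1.5  1.  -1.6] [-0.07 -0.78  0.05] gap 0.19419212803343475
```

View pics/w29.png

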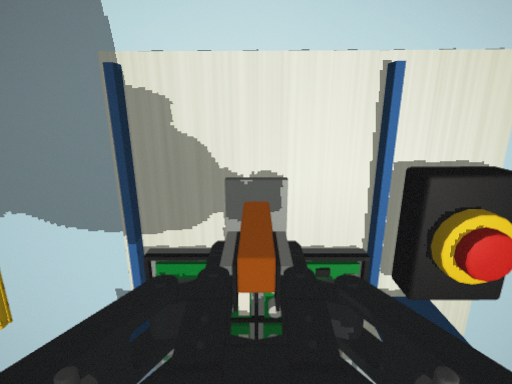

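```bash
python3 - <<'E'
from h import *
s,p,R,psi=state(); plan((p[0],p[1],.0907),83.78)
E
```

```text
t=33.30 pos [ 0.5514 -0.0168  0.0907] psi 83.77 F [ 0.6 -0.  -0.2] gap 0.198
 total shift tool cm (old axes) [0. 0. 0.]  (after turn axes) [0. 0. 0.]  rv [-0.    -0.017  0.   ]  dist mm 0.0 min rows 1 / 1
```

send_rows(
  commands=[
    [1,[0,0,0.6],[0,-0.01,0]],
    [1,[0,-0.05,1.0],[0,-0.007,0]],
    [1,[0,0,1.0],[0,0,0]],
    [1,[0,0,1.0],[0,0,0]],
    [1,[0,0,0.8],[0,0,0]],
    [1,[0,0,0.4],[0,0,0]],
    [1,[0,0,0],[0,0,0]],
  ],
)

```text
time: 34.0
position: [0.5914, -0.0212, 0.0907]
eef_rot: [[-0.015, 0.108, 0.994], [0.001, 0.994, -0.108], [-1.0, -0.0, -0.015]]
force: [2.9, 0.2, -3.8]
finger_gap: 0.198
```

```bash
cat >> h.py <<'E'
def prog():
    s,p,R,psi=state(); p0=np.array([.4684,-.0084,.0907]); d=p-p0; ux=np.array([.9942,-.108,0]);uy=np.array([.108,.9942,0])
    print("t%.2f moved x %.1f y %.1f z %.1f psi %.2f"%(s["time"],d@ux*1e3,d@uy*1e3,d[2]*1e3,psi),"Fx %.1f Fy %.1f Fz %.1f"%(s["force"]@ux,s["force"]@uy,s["force"][2]),s["torque"].round(2),"gap %.3f"%s["finger_gap"])
    plan(p,83.78)
E
python3 - <<'E'
from h import *
prog()
E
```

```text
t34.00 moved x 123.7 y 0.6 z 0.0 psi 83.78 Fx 2.9 Fy 0.6 Fz -3.8 [-0.05 -0.96  0.02] gap 0.198
t=34.00 pos [ 0.5914 -0.0212  0.0907] psi 83.78 F [ 2.9  0.2 -3.8] gap 0.198
 total shift tool cm (old axes) [0. 0. 0.]  (after turn axes) [0. 0. 0.]  rv [-0.    -0.015  0.   ]  dist mm 0.0 min rows 0 / 1
```

send_rows(
  commands=[
    [1,[0,0,0.6],[0,-0.012,0]],
    [1,[0,0,0.8],[0,-0.008,0]],
    [1,[0,0,0.7],[0,-0.004,0]],
    [1,[0,0,0.5],[0,0,0]],
    [1,[0,0,0.4],[0,0,0]],
  ],
)

```text
time: 34.5
position: [0.6102, -0.0231, 0.0907]
eef_rot: [[-0.011, 0.108, 0.994], [-0.0, 0.994, -0.108], [-1.0, -0.002, -0.011]]
force: [-32.5, 0.7, 28.4]
finger_gap: 0.201
```

```bash
python3 - <<'E'
from h import *
prog()
E
```

```text
t34.50 moved x 142.5 y 0.7 z -0.0 psi 83.78 Fx -32.4 Fy -2.8 Fz 28.4 [0.52 6.15 0.  ] gap 0.201
t=34.50 pos [ 0.6102 -0.0231  0.0907] psi 83.78 F [-32.5   0.7  28.4] gap 0.201
 total shift tool cm (old axes) [0. 0. 0.]  (after turn axes) [0. 0. 0.]  rv [ 0.    -0.011  0.002]  dist mm 0.0 min rows 0 / 1
```

send_rows(
  commands=[
    [1,[0,0,0],[0,0,0]],
  ],
)

```text
time: 34.6
position: [0.6096, -0.023, 0.0907]
eef_rot: [[-0.012, 0.108, 0.994], [-0.0, 0.994, -0.108], [-1.0, -0.002, -0.011]]
force: [3.5, -0.0, -3.0]
finger_gap: 0.196
```

```bash
python3 - <<'E'
from h import *
prog()
a=get_image("scene"); cv2.imwrite("pics/s30.png",cv2.resize(a[130:280,190:340],None,fx=4,fy=4,interpolation=cv2.INTER_CUBIC))
b=get_image("side"); cv2.imwrite("pics/d30.png",cv2.resize(b[145:260,170:310],None,fx=5,fy=5,interpolation=cv2.INTER_CUBIC))
im,c=wshot("w30")
E
```

```text
t34.60 moved x 142.0 y 0.7 z 0.0 psi 83.78 Fx 3.5 Fy 0.3 Fz -3.0 [ 0.06 -1.06 -0.01] gap 0.196
t=34.60 pos [ 0.6096 -0.023   0.0907] psi 83.78 F [ 3.5 -0.  -3. ] gap 0.196
 total shift tool cm (old axes) [0. 0. 0.]  (after turn axes) [0. 0. 0.]  rv [ 0.    -0.011  0.002]  dist mm 0.0 min rows 0 / 1
```

View pics/s30.png

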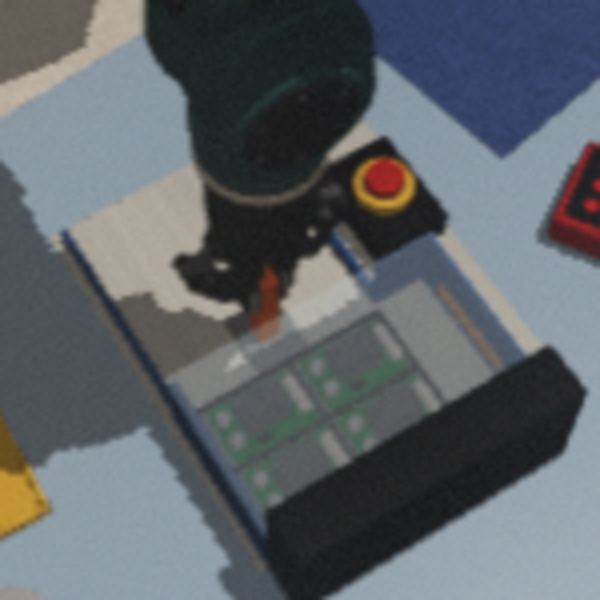

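View pics/d30.png

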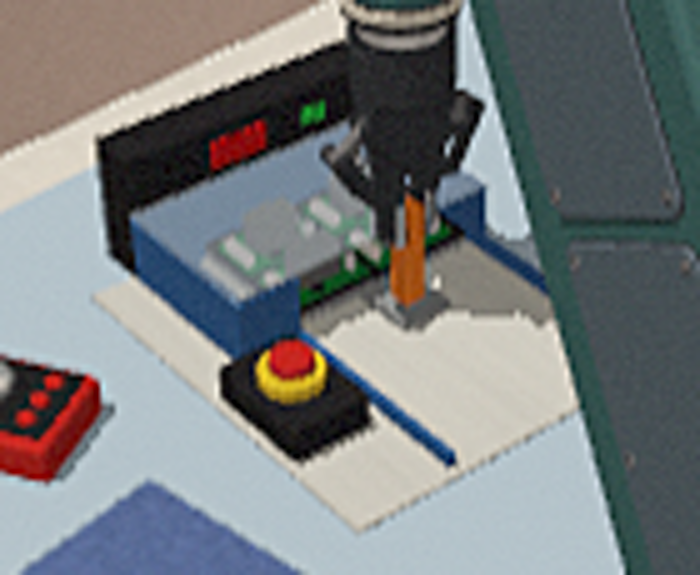

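View pics/w30.png

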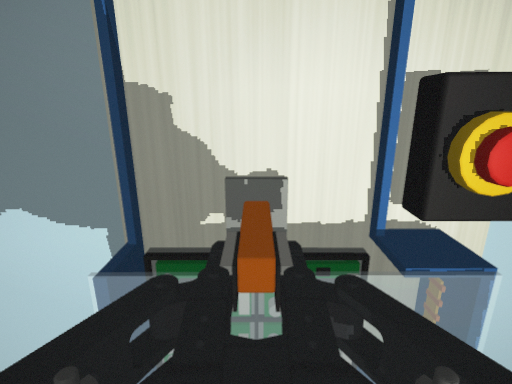

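```bash
python3 - <<'E'
from h import *
im,c=load("w30"); ux=np.array([.9942,-.108,0])
g=lambda uv,z: onplane(c,uv,z)
A=g([(110,272),(460,272)],.064)@ux; print("roof edge along x",A, (g([(110,272),(460,272)],.060))@ux)
B=g([(180,247),(340,248)],.018)@ux; print("rear rim outer",B)
T=g([(256,176)],.012); print("tongue end",T@ux, "front wall ", g([(375,233),(410,235)],.060)@ux)
# zoom
cv2.imwrite("pics/w30c.png",cv2.resize(im[170:300,90:310],None,fx=3.5,fy=3.5,interpolation=cv2.INTER_CUBIC))
print("TCP",state()[1]@ux)
E
```

```text
roof edge along x [0.62322479 0.62320112] [0.6256807  0.62565637]
rear rim outer [0.63136224 0.63217365]
tongue end [0.58082744] front wall  [0.60157037 0.60275211]
TCP 0.6084543896757231
```

View pics/w30c.png

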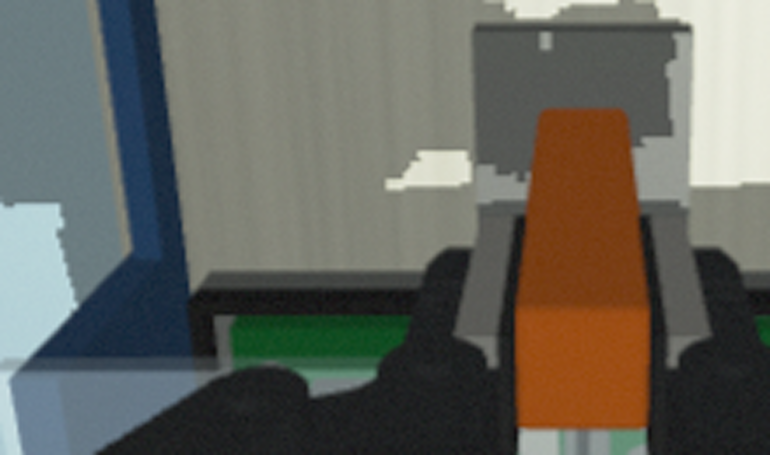

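send_rows(
  commands=[
    [1,[0,0,0.4],[0,-0.008,0]],
    [1,[0,0,0.4],[0,-0.004,0]],
  ],
)

```text
time: 34.95
position: [0.6102, -0.0232, 0.0907]
eef_rot: [[-0.013, 0.108, 0.994], [-0.001, 0.994, -0.108], [-1.0, -0.003, -0.012]]
force: [-32.4, 1.3, 28.0]
finger_gap: 0.197
```

```bash
python3 - <<'E'
from h import *
prog()
E
```

```text
t34.95 moved x 142.6 y 0.6 z -0.0 psi 83.79 Fx -32.3 Fy -2.2 Fz 28.0 [0.48 5.84 0.09] gap 0.197
t=34.95 pos [ 0.6102 -0.0232  0.0907] psi 83.79 F [-32.4   1.3  28. ] gap 0.197
 total shift tool cm (old axes) [0. 0. 0.]  (after turn axes) [0. 0. 0.]  rv [ 0.    -0.012  0.003]  dist mm 0.0 min rows 0 / 1
```

send_rows(
  commands=[
    [1,[0,0,0],[0,0,0]],
    [1,[0,0.5,-0.1],[0,0,0]],
    [1,[0,0.8,0],[0,0,0]],
    [1,[0,0.9,0],[0,0,0]],
    [1,[0,0.9,0],[0,0,0]],
    [1,[0,0.6,0],[0,0,0]],
  ],
)

```text
time: 35.55
position: [0.6076, 0.0055, 0.0918]
eef_rot: [[-0.022, 0.121, 0.992], [-0.022, 0.992, -0.121], [-1.0, -0.024, -0.019]]
force: [-2.1, -4.4, 3.1]
finger_gap: 0.199
```

```bash
python3 - <<'E'
from h import *
prog(); wshot("w31")
E
```

```text
t35.55 moved x 136.9 y 28.8 z 1.1 psi 83.05 Fx -1.6 Fy -4.6 Fz 3.1 [-0.38  0.15 -0.3 ] gap 0.199
t=35.55 pos [0.6076 0.0055 0.0918] psi 83.05 F [-2.1 -4.4  3.1] gap 0.199
 total shift tool cm (old axes) [0. 0. 0.]  (after turn axes) [0. 0. 0.]  rv [-0.013 -0.019  0.024]  dist mm 0.0 min rows 0 / 1
```

View pics/w31.png

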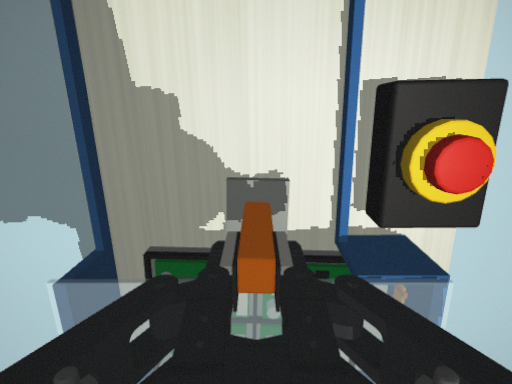

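send_rows(
  commands=[
    [1,[0,0.3,0.3],[-0.01,-0.012,0.015]],
    [1,[0,0.5,0.3],[-0.01,-0.01,0.012]],
    [1,[0,0.6,0.1],[0,0,0.005]],
    [1,[0,0.4,0.1],[0,0,0.005]],
  ],
)

```text
time: 36.0
position: [0.613, 0.0192, 0.0907]
eef_rot: [[-0.004, 0.106, 0.994], [0.003, 0.994, -0.106], [-1.0, 0.002, -0.005]]
force: [-9.1, -12.0, 6.6]
finger_gap: 0.19
```

```bash
python3 - <<'E'
from h import *
prog()
E
```

```text
t36.00 moved x 140.8 y 43.0 z -0.0 psi 83.93 Fx -7.7 Fy -12.9 Fz 6.6 [-2.78  1.85 -0.45] gap 0.190
t=36.00 pos [0.613  0.0192 0.0907] psi 83.93 F [ -9.1 -12.    6.6] gap 0.190
 total shift tool cm (old axes) [0. 0. 0.]  (after turn axes) [0. 0. 0.]  rv [ 0.003 -0.005 -0.002]  dist mm 0.0 min rows 0 / 1
```

send_rows(
  commands=[
    [1,[0,0.4,0],[0,0,0]],
    [1,[0,0.4,0],[0,0,0]],
    [1,[0,0.4,0],[0,0,0]],
  ],
)

```text
time: 36.3
position: [0.6134, 0.026, 0.0913]
eef_rot: [[-0.006, 0.111, 0.994], [-0.01, 0.994, -0.111], [-1.0, -0.01, -0.005]]
force: [-18.2, -37.4, 24.1]
finger_gap: 0.197
```

```bash
python3 - <<'E'
from h import *
prog()
E
```

```text
t36.30 moved x 140.5 y 49.9 z 0.6 psi 83.64 Fx -14.0 Fy -39.2 Fz 24.1 [-7.39  3.36 -0.26] gap 0.197
t=36.30 pos [0.6134 0.026  0.0913] psi 83.64 F [-18.2 -37.4  24.1] gap 0.197
 total shift tool cm (old axes) [0. 0. 0.]  (after turn axes) [0. 0. 0.]  rv [-0.003 -0.005  0.01 ]  dist mm 0.0 min rows 0 / 1
```

send_rows(
  commands=[
    [1,[0,0,0],[0,0,0]],
  ],
)

```text
time: 36.4
position: [0.6135, 0.0252, 0.0914]
eef_rot: [[-0.006, 0.112, 0.994], [-0.012, 0.994, -0.112], [-1.0, -0.012, -0.004]]
force: [0.9, 1.8, -6.9]
finger_gap: 0.197
```

```bash
python3 - <<'E'
from h import *
prog()
a=get_image("scene"); cv2.imwrite("pics/s32.png",cv2.resize(a[130:280,190:340],None,fx=4,fy=4,interpolation=cv2.INTER_CUBIC))
b=get_image("side"); cv2.imwrite("pics/d32.png",cv2.resize(b[145:260,170:310],None,fx=5,fy=5,interpolation=cv2.INTER_CUBIC))
im,c=wshot("w32")
E
```

```text
t36.40 moved x 140.6 y 49.1 z 0.7 psi 83.59 Fx 0.7 Fy 1.9 Fz -6.9 [ 0.56 -0.13 -0.04] gap 0.197
t=36.40 pos [0.6135 0.0252 0.0914] psi 83.59 F [ 0.9  1.8 -6.9] gap 0.197
 total shift tool cm (old axes) [0. 0. 0.]  (after turn axes) [0. 0. 0.]  rv [-0.003 -0.004  0.012]  dist mm 0.0 min rows 0 / 1
```

View pics/s32.png

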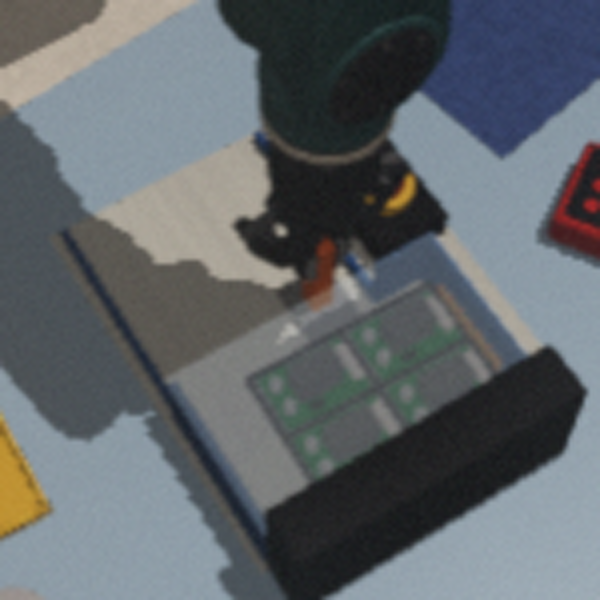

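View pics/w32.png

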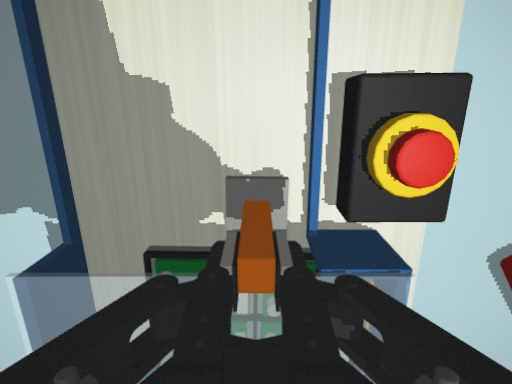

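View pics/d32.png

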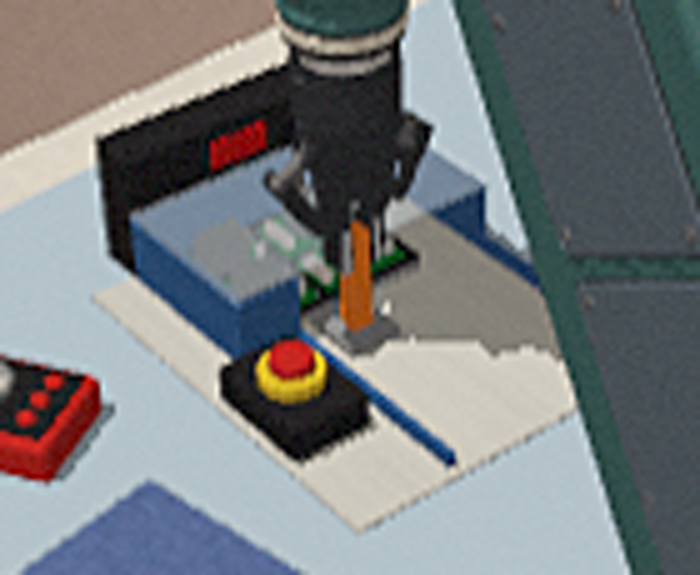

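send_rows(
  commands=[
    [1,[0,0.3,0.3],[0,0,0.006]],
    [0.6,[0,0.1,0.1],[0,0,0]],
    [0.1,[0,0,0],[0,0,0]],
    [0.0,[0,0,0],[0,0,0]],
  ],
)

```text
time: 36.95
position: [0.6143, 0.0257, 0.0911]
eef_rot: [[-0.012, 0.114, 0.993], [-0.013, 0.993, -0.114], [-1.0, -0.014, -0.01]]
force: [-0.3, -0.1, -0.4]
finger_gap: 0.493
```

```bash
python3 - <<'E'
from h import *
prog(); im,c=wshot("w33")
E
```

```text
t36.95 moved x 141.3 y 49.6 z 0.4 psi 83.48 Fx -0.2 Fy -0.1 Fz -0.4 [-0.02 -0.01  0.01] gap 0.493
t=36.95 pos [0.6143 0.0257 0.0911] psi 83.48 F [-0.3 -0.1 -0.4] gap 0.493
 total shift tool cm (old axes) [0. 0. 0.]  (after turn axes) [0. 0. 0.]  rv [-0.005 -0.01   0.014]  dist mm 0.0 min rows 0 / 1
```

View pics/w33.png

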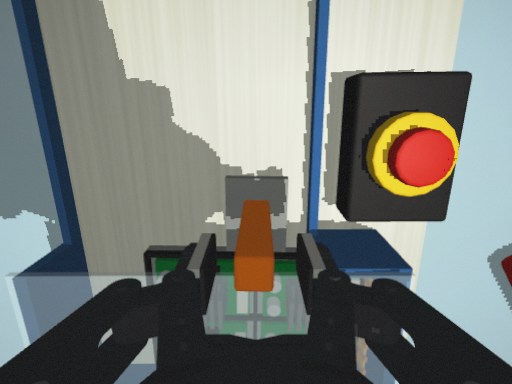

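send_rows(
  commands=[
    [0.0,[-2,0,0],[0,0,0]],
    [0.0,[-3,0,0],[0,0,0]],
    [0.0,[-4,0,-2],[0,-0.01,0.014]],
    [1,[-3,0,-4],[0,0,0]],
    [1,[0,0,-4],[0,0,0]],
    [1,[0,0,-4],[0,0,0]],
    [1,[0,0,0],[0,0,0]],
  ],
)

```text
time: 37.7
position: [0.474, 0.0453, 0.2146]
eef_rot: [[0.004, 0.111, 0.994], [0.005, 0.994, -0.111], [-1.0, 0.005, 0.004]]
force: [-0.1, 0.8, -0.4]
finger_gap: 0.0
```

```bash
python3 - <<'E'
from h import *
prog()
a=get_image("scene"); cv2.imwrite("pics/s34r.png",a);cv2.imwrite("pics/s34.png",cv2.resize(a[130:280,190:340],None,fx=4,fy=4,interpolation=cv2.INTER_CUBIC))
im,c=wshot("w34")
E
```

```text
t37.70 moved x -0.3 y 54.0 z 123.9 psi 83.65 Fx -0.2 Fy 0.7 Fz -0.4 [0.   0.06 0.01] gap 0.000
t=37.70 pos [0.474  0.0453 0.2146] psi 83.65 F [-0.1  0.8 -0.4] gap 0.000
 total shift tool cm (old axes) [0. 0. 0.]  (after turn axes) [0. 0. 0.]  rv [-0.002  0.004 -0.005]  dist mm 0.0 min rows 0 / 1
```

View pics/s34.png

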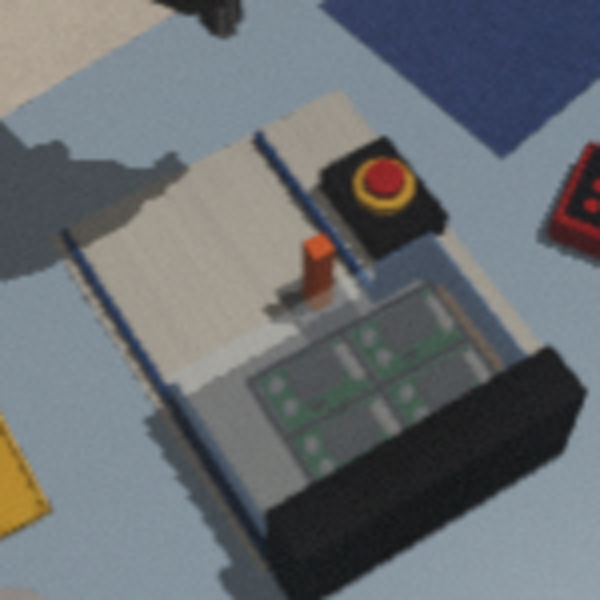

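View pics/w34.png

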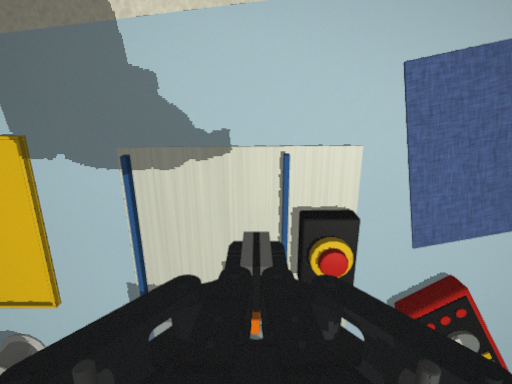

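```bash
python3 - <<'E'
from h import *
np.set_printoptions(precision=4,suppress=True)
s=calibration("scene"); f=lambda p:(p[0]/4+190,p[1]/4+130)
ux=np.array([.9942,-.108,0]);uy=np.array([.108,.9942,0])
P=onplane(s,[f((432,281)),f((247,382))],.018); print("carriage rear corners",P,P@ux,P@uy)
T=onplane(s,[f((318,243))],.095); print("post top",T,T@ux,T@uy)
im,c=load("w34"); 
print("button scene",onplane(s,[f((384,175))],.053))
hsv=cv2.cvtColor(im,cv2.COLOR_BGR2HSV); m=cv2.inRange(hsv,(0,150,80),(6,255,255))|cv2.inRange(hsv,(174,150,80),(180,255,255)); m[:230]=0;m[290:]=0;m[:,:310]=0;m[:,360:]=0
ys,xs=np.nonzero(m); cu=(xs.mean(),ys.mean()); print(cu,len(xs))
a=cv2.imread("pics/s34r.png"); hs=cv2.cvtColor(a,cv2.COLOR_BGR2HSV); m2=cv2.inRange(hs,(0,150,80),(6,255,255))|cv2.inRange(hs,(174,150,80),(180,255,255)); m2[:165]=0;m2[186:]=0;m2[:,:275]=0;m2[:,300:]=0
ys,xs=np.nonzero(m2); cs=(xs.mean(),ys.mean()); print(cs,len(xs))
B=tri(c,cu,s,cs); print("button tri",B, "wrist at z",onplane(c,[cu],B[2]))
cv2.imwrite("pics/btn.png",cv2.resize(im[195:300,290:370],None,fx=6,fy=6,interpolation=cv2.INTER_CUBIC)[:600])
E
```

```text
carriage rear corners [[ 0.6596  0.105   0.018 ]
 [ 0.6404 -0.059   0.018 ]] [0.6445 0.6431] [0.1756 0.0105]
post top [[0.6138 0.0278 0.095 ]] [0.6072] [0.0939]
button scene [[0.5785 0.1219 0.053 ]]
(np.float64(332.9612903225806), np.float64(262.38709677419354)) 620
(np.float64(285.82089552238807), np.float64(174.1044776119403)) 67
button tri [0.5776 0.1202 0.0498] wrist at z [[0.5769 0.1184 0.0498]]
```

View pics/btn.png

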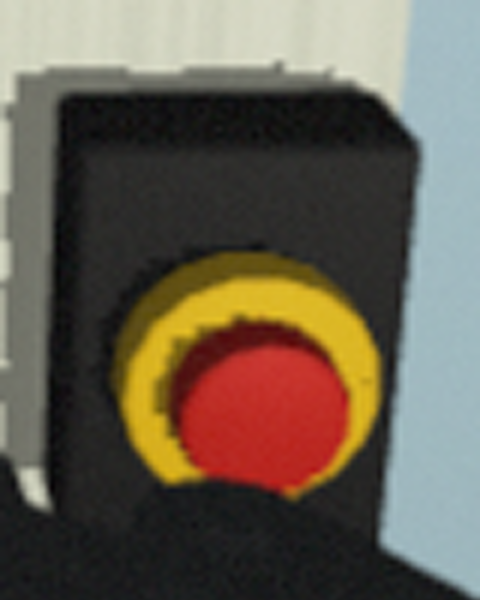

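```bash
python3 - <<'E'
from h import *
im,c=load("w34"); print(onplane(c,[(334.7,264.5)],.053),onplane(c,[(334.7,264.5)],.050))
plan((.578,.1192,.115),83.7); rows((.578,.1192,.115),83.7,5)
E
```

```text
[[0.57773033 0.1194178  0.053     ]] [[0.57964022 0.12014172 0.05      ]]
t=37.80 pos [0.4776 0.0447 0.2145] psi 83.62 F [ 1.1 -0.3 -0.3] gap -0.002
 total shift tool cm (old axes) [10.04  8.47  9.09]  (after turn axes) [9.95 8.51 9.16]  rv [-0.001  0.006 -0.005]  dist mm 159.8 min rows 4 / 1
[[np.float64(2.0), np.float64(1.7), np.float64(1.8)], [np.float64(0.0), np.float64(0.001), np.float64(-0.001)]]
[[np.float64(2.0), np.float64(1.7), np.float64(1.8)], [np.float64(0.0), np.float64(0.001), np.float64(-0.001)]]
[[np.float64(2.0), np.float64(1.7), np.float64(1.8)], [np.float64(0.0), np.float64(0.001), np.float64(-0.001)]]
[[np.float64(2.0), np.float64(1.7), np.float64(1.8)], [np.float64(0.0), np.float64(0.001), np.float64(-0.001)]]
[[np.float64(2.0), np.float64(1.7), np.float64(1.8)], [np.float64(0.0), np.float64(0.001), np.float64(-0.001)]]
```

send_rows(
  commands=[
    [1,[1.5,1.7,1.8],[0,0.001,-0.001]],
    [1,[2.0,1.7,1.8],[0,0.001,-0.001]],
    [1,[2.0,1.7,1.8],[0,0.001,-0.001]],
    [1,[2.0,1.7,1.8],[0,0.001,-0.001]],
    [1,[1.5,1.2,1.2],[0,0.001,-0.001]],
    [1,[0,0,0],[0,0,0]],
    [1,[0,0,0],[0,0,0]],
  ],
)

```text
time: 38.5
position: [0.5823, 0.1183, 0.12]
eef_rot: [[0.005, 0.111, 0.994], [0.001, 0.994, -0.111], [-1.0, 0.002, 0.005]]
force: [0.3, -0.3, 0.8]
finger_gap: -0.005
```

```bash
python3 - <<'E'
from h import *
im,c=wshot("w35");plan((.578,.1194,.09),83.7)
E
```

```text
t=38.55 pos [0.5821 0.1182 0.1201] psi 83.59 F [-0.3  0.1 -0.2] gap 0.003
 total shift tool cm (old axes) [ 3.01  0.07 -0.44]  (after turn axes) [ 3.01  0.08 -0.42]  rv [-0.002  0.005 -0.002]  dist mm 30.4 min rows 1 / 1
```

View pics/w35.png

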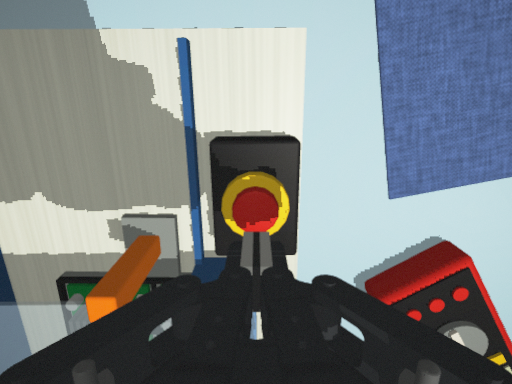

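```bash
python3 - <<'E'
from h import *
im,c=load("w35")
hsv=cv2.cvtColor(im,cv2.COLOR_BGR2HSV); m=cv2.inRange(hsv,(0,150,60),(6,255,255))|cv2.inRange(hsv,(174,150,60),(180,255,255)); m[:180]=0;m[240:]=0;m[:,:225]=0;m[:,290:]=0
ys,xs=np.nonzero(m); print(xs.min(),xs.max(),ys.min(),ys.max()); (u,v),r=cv2.minEnclosingCircle(np.c_[xs,ys].astype(np.float32)); print(u,v,r, onplane(c,[(u,v),(u-r,v),(u+r,v)],.053))
E
```

```text
233 277 187 231
255.0 209.88888549804688 23.35987663269043 [[0.57601531 0.11822261 0.053     ]
 [0.57426477 0.10277373 0.053     ]
 [0.57776585 0.13367933 0.053     ]]
```

```bash
python3 - <<'E'
from h import *
plan((.577,.1188,.085),83.7)
E
```

```text
t=38.55 pos [0.5821 0.1182 0.1201] psi 83.59 F [-0.3  0.1 -0.2] gap 0.003
 total shift tool cm (old axes) [ 3.51  0.   -0.53]  (after turn axes) [ 3.51  0.01 -0.52]  rv [-0.002  0.005 -0.002]  dist mm 35.5 min rows 1 / 1
```

send_rows(
  commands=[
    [1,[1.0,0,-0.5],[0,0.005,0]],
    [1,[1.5,0,0],[0,0,0]],
    [1,[0.6,0,0],[0,0,0]],
    [1,[0,0,0],[0,0,0]],
    [1,[0,0,0],[0,0,0]],
  ],
)

```text
time: 39.05
position: [0.5761, 0.1172, 0.0899]
eef_rot: [[0.003, 0.113, 0.994], [0.002, 0.994, -0.114], [-1.0, 0.002, 0.003]]
force: [-0.0, 0.4, 0.9]
finger_gap: 0.003
```

```bash
python3 - <<'E'
from h import *
plan((.577,.1188,.085),83.7)
E
```

```text
t=39.05 pos [0.5761 0.1172 0.0899] psi 83.48 F [-0.   0.4  0.9] gap 0.003
 total shift tool cm (old axes) [0.49 0.17 0.07]  (after turn axes) [0.49 0.17 0.07]  rv [-0.004  0.003 -0.002]  dist mm 5.2 min rows 1 / 1
```

send_rows(
  commands=[
    [1,[0.5,0.15,0.1],[0,0,0]],
    [1,[0.4,0,0],[0,0,0]],
    [1,[0.4,0,0],[0,0,0]],
  ],
)

```text
time: 39.35
position: [0.578, 0.1186, 0.0777]
eef_rot: [[0.005, 0.114, 0.994], [0.002, 0.994, -0.114], [-1.0, 0.003, 0.005]]
force: [-1.3, -2.2, 2.5]
finger_gap: -0.001
```

send_rows(
  commands=[
    [1,[0.4,0,0],[0,0,0]],
    [1,[0.4,0,0],[0,0,0]],
  ],
)

```text
time: 39.55
position: [0.5785, 0.1187, 0.0733]
eef_rot: [[0.009, 0.113, 0.994], [0.002, 0.994, -0.113], [-1.0, 0.003, 0.009]]
force: [-32.4, -3.2, 101.6]
finger_gap: 0.001
```

send_rows(
  commands=[
    [1,[-0.5,0,0],[0,0,0]],
    [1,[-1.5,0,0],[0,0,0]],
    [1,[-2.5,0,0],[0,0,0]],
    [1,[-2.5,0,-1],[0,0,0]],
    [1,[0,0,0],[0,0,0]],
  ],
)

```text
time: 40.05
position: [0.5676, 0.1198, 0.1467]
eef_rot: [[0.011, 0.113, 0.994], [0.002, 0.994, -0.113], [-1.0, 0.003, 0.011]]
force: [-0.4, 0.2, -0.6]
finger_gap: 0.005
```

```bash
python3 - <<'E'
from h import *
plan((.577,.1188,.085),83.7)
a=get_image("scene"); cv2.imwrite("pics/s36.png",cv2.resize(a[130:280,190:340],None,fx=4,fy=4,interpolation=cv2.INTER_CUBIC))
b=get_image("side"); cv2.imwrite("pics/d36.png",cv2.resize(b[145:260,170:310],None,fx=5,fy=5,interpolation=cv2.INTER_CUBIC))
wshot("w36")
E
```

```text
t=40.05 pos [0.5676 0.1198 0.1467] psi 83.50 F [-0.4  0.2 -0.6] gap 0.005
 total shift tool cm (old axes) [ 6.18 -0.01  0.88]  (after turn axes) [6.17 0.   0.95]  rv [-0.004  0.011 -0.003]  dist mm 62.5 min rows 2 / 1
```

View pics/s36.png

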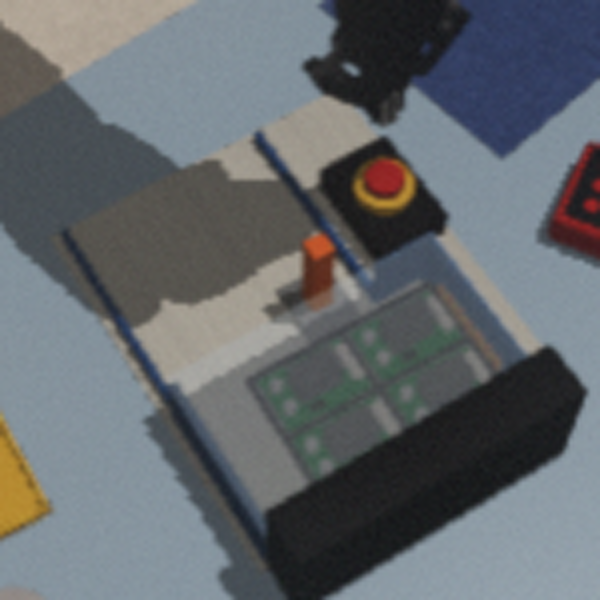

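View pics/d36.png

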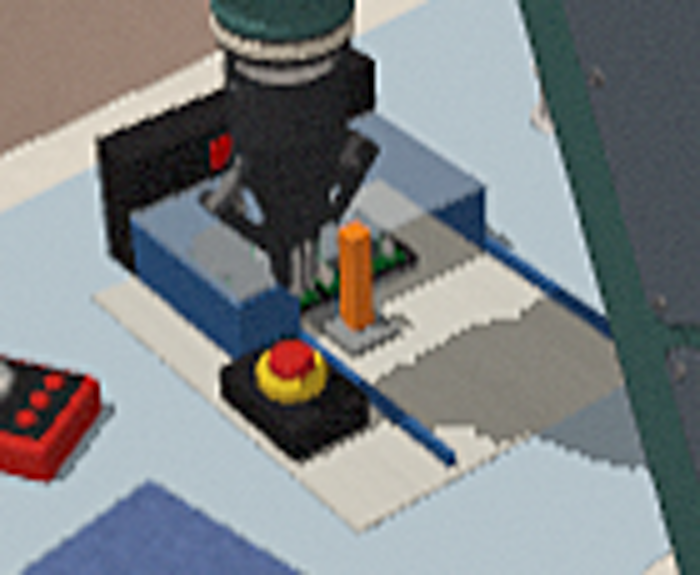

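View pics/w36.png

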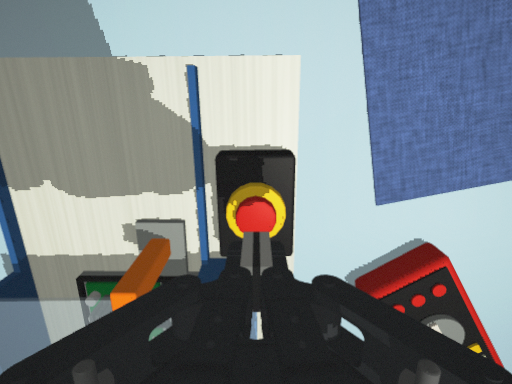

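```bash
python3 - <<'E'
from h import *
plan((.60,.026,.16),83.6); rows((.605,.028,.155),83.6,4)
E
```

```text
t=40.20 pos [0.5671 0.1195 0.1435] psi 83.48 F [-0.1 -0.2 -0.4] gap 0.002
 total shift tool cm (old axes) [-1.64 -8.92  4.34]  (after turn axes) [-1.65 -8.93  4.31]  rv [-0.002  0.007 -0.003]  dist mm 100.5 min rows 3 / 1
[[np.float64(-0.3), np.float64(-2.2), np.float64(1.2)], [np.float64(-0.001), np.float64(0.002), np.float64(-0.001)]]
[[np.float64(-0.3), np.float64(-2.2), np.float64(1.2)], [np.float64(-0.001), np.float64(0.002), np.float64(-0.001)]]
[[np.float64(-0.3), np.float64(-2.2), np.float64(1.2)], [np.float64(-0.001), np.float64(0.002), np.float64(-0.001)]]
[[np.float64(-0.3), np.float64(-2.2), np.float64(1.2)], [np.float64(-0.001), np.float64(0.002), np.float64(-0.001)]]
```

send_rows(
  commands=[
    [1,[-0.6,-2.2,1.2],[0,0.002,-0.001]],
    [0.5,[-0.4,-2.2,1.2],[0,0.002,-0.001]],
    [0,[-0.3,-2.2,1.2],[0,0.002,-0.001]],
    [-0.1,[-0.2,-1.5,0.7],[0,0.001,0]],
    [-0.1,[0,0,0],[0,0,0]],
    [-0.1,[0,0,0],[0,0,0]],
  ],
)

```text
time: 40.8
position: [0.6002, 0.0317, 0.1524]
eef_rot: [[-0.009, 0.112, 0.994], [0.0, 0.994, -0.112], [-1.0, -0.001, -0.009]]
force: [-0.5, 0.3, -0.1]
finger_gap: 0.549
```

```bash
python3 - <<'E'
from h import *
im,c=wshot("w37");plan((.6143,.0263,.12),83.5)
b=get_image("side"); cv2.imwrite("pics/d37.png",cv2.resize(b[145:260,170:310],None,fx=5,fy=5,interpolation=cv2.INTER_CUBIC))
E
```

```text
t=40.85 pos [0.6001 0.0319 0.1524] psi 83.56 F [-0.3  0.5  0.2] gap 0.548
 total shift tool cm (old axes) [ 3.22 -0.39  1.51]  (after turn axes) [ 3.24 -0.39  1.48]  rv [ 0.001 -0.009  0.001]  dist mm 35.8 min rows 1 / 1
```

View pics/w37.png

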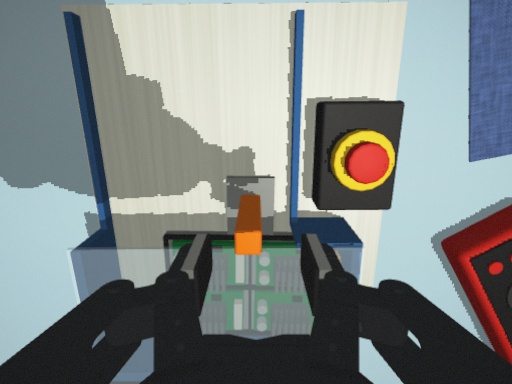

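View pics/d37.png

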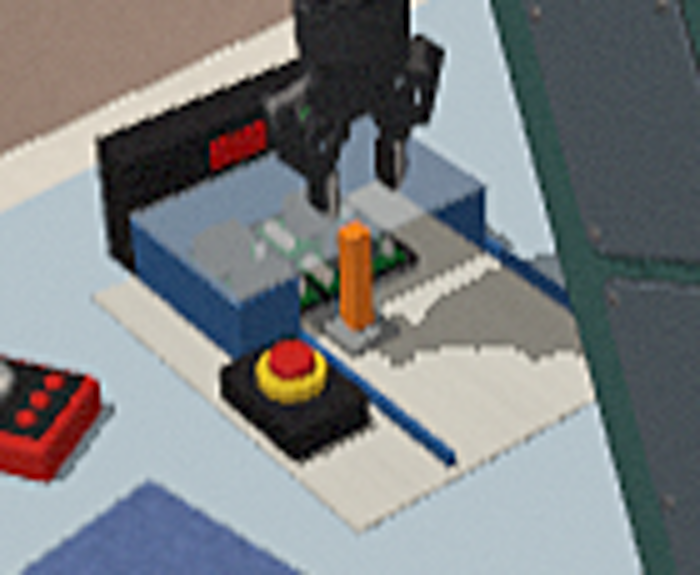

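```bash
python3 - <<'E'
from h import *
im,c=load("w37"); P=onplane(c,[(248,243)],.095)[0]; print(P)
plan((.6143,P[1],.09),83.5)
E
```

```text
[0.61180161 0.02484534 0.095     ]
t=40.90 pos [0.6    0.0322 0.1526] psi 83.59 F [-0.4  0.   0.3] gap 0.551
 total shift tool cm (old axes) [ 6.25 -0.57  1.56]  (after turn axes) [ 6.26 -0.57  1.5 ]  rv [ 0.002 -0.009  0.001]  dist mm 64.7 min rows 2 / 1
```

send_rows(
  commands=[
    [-0.1,[0.5,-0.6,1.0],[0,-0.009,0]],
    [-0.1,[1.0,0,0.5],[0,0,0]],
    [-0.1,[1.2,0,0],[0,0,0]],
    [-0.1,[0.8,0,0],[0,0,0]],
    [-0.1,[0,0,0],[0,0,0]],
  ],
)

```text
time: 41.4
position: [0.6154, 0.026, 0.114]
eef_rot: [[0.0, 0.109, 0.994], [-0.0, 0.994, -0.109], [-1.0, -0.0, 0.0]]
force: [0.1, 0.1, -0.3]
finger_gap: 0.553
```

```bash
python3 - <<'E'
from h import *
im,c=wshot("w38"); plan((.6135,.0255,.09),83.5)
E
```

```text
t=41.45 pos [0.6155 0.026  0.1145] psi 83.74 F [-0.2  0.3  0. ] gap 0.549
 total shift tool cm (old axes) [ 2.45 -0.07 -0.2 ]  (after turn axes) [ 2.45 -0.07 -0.19]  rv [0.004 0.001 0.   ]  dist mm 24.6 min rows 1 / 1
```

View pics/w38.png

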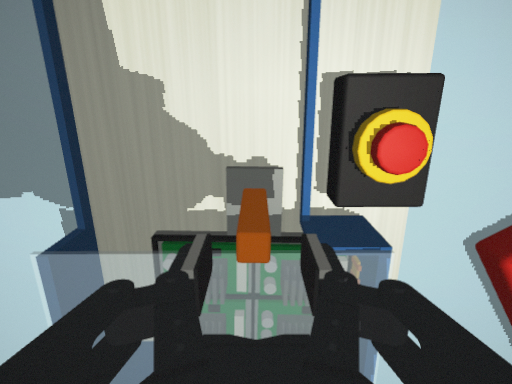

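send_rows(
  commands=[
    [-0.1,[1.0,-0.1,-0.2],[0,0,0]],
    [-0.1,[1.2,0,0],[0,0,0]],
    [-0.1,[0,0,0],[0,0,0]],
    [-0.1,[0,0,0],[0,0,0]],
    [0.4,[0,0,0],[0,0,0]],
    [1,[0,0,0],[0,0,0]],
    [1,[0,0,0],[0,0,0]],
    [1,[0,0,0],[0,0,0]],
  ],
)

```text
time: 42.25
position: [0.6135, 0.0245, 0.0916]
eef_rot: [[0.002, 0.11, 0.994], [-0.002, 0.994, -0.11], [-1.0, -0.002, 0.002]]
force: [1.6, -1.2, -4.0]
finger_gap: 0.193
```

```bash
python3 - <<'E'
from h import *
prog()
E
```

```text
t42.25 moved x 140.7 y 48.4 z 0.9 psi 83.69 Fx 1.7 Fy -1.0 Fz -4.0 [-0.05 -0.16 -0.26] gap 0.193
t=42.25 pos [0.6135 0.0245 0.0916] psi 83.69 F [ 1.6 -1.2 -4. ] gap 0.193
 total shift tool cm (old axes) [0. 0. 0.]  (after turn axes) [0. 0. 0.]  rv [-0.002  0.002  0.002]  dist mm 0.0 min rows 0 / 1
```

send_rows(
  commands=[
    [1,[0,-0.5,0],[0,0,0]],
    [1,[0,-0.8,0.05],[0,0,0]],
    [1,[0,-0.9,0.05],[0,0,0]],
    [1,[0,-0.8,0.05],[0,0,0]],
    [1,[0,-0.5,0],[0,0,0]],
  ],
)

```text
time: 42.75
position: [0.611, -0.0109, 0.0917]
eef_rot: [[0.002, 0.106, 0.994], [0.002, 0.994, -0.106], [-1.0, 0.002, 0.002]]
force: [0.7, 4.7, -1.5]
finger_gap: 0.196
```

```bash
python3 - <<'E'
from h import *
prog()
E
```

```text
t42.75 moved x 142.1 y 12.9 z 1.0 psi 83.91 Fx 0.2 Fy 4.8 Fz -1.5 [ 0.49 -0.06  0.37] gap 0.196
t=42.75 pos [ 0.611  -0.0109  0.0917] psi 83.91 F [ 0.7  4.7 -1.5] gap 0.196
 total shift tool cm (old axes) [0. 0. 0.]  (after turn axes) [0. 0. 0.]  rv [ 0.002  0.002 -0.002]  dist mm 0.0 min rows 0 / 1
```

send_rows(
  commands=[
    [1,[0,-0.5,-0.05],[0.001,0,0]],
    [1,[0,-0.5,-0.05],[0.001,0,0]],
    [1,[0,-0.3,0],[0,0,0]],
    [1,[0,0,0],[0,0,0]],
  ],
)

```text
time: 43.15
position: [0.6084, -0.0258, 0.0916]
eef_rot: [[0.002, 0.109, 0.994], [0.001, 0.994, -0.109], [-1.0, 0.002, 0.002]]
force: [0.2, 2.4, -3.2]
finger_gap: 0.197
```

```bash
python3 - <<'E'
from h import *
prog()
E
```

```text
t43.15 moved x 141.1 y -2.2 z 0.9 psi 83.73 Fx -0.1 Fy 2.4 Fz -3.2 [ 0.25 -0.14  0.34] gap 0.197
t=43.15 pos [ 0.6084 -0.0258  0.0916] psi 83.73 F [ 0.2  2.4 -3.2] gap 0.197
 total shift tool cm (old axes) [0. 0. 0.]  (after turn axes) [0. 0. 0.]  rv [-0.001  0.002 -0.002]  dist mm 0.0 min rows 0 / 1
```

send_rows(
  commands=[
    [1,[0,0.2,-0.4],[0,0,0]],
    [1,[0,0.05,-1.0],[0,0,0]],
    [1,[0,0,-1.3],[0,0,0]],
    [1,[0,0,-1.4],[0,0,0]],
    [1,[0,0,-1.4],[0,0,0]],
    [1,[0,0,-1.2],[0,0,0]],
    [1,[0,0,-0.6],[0,0,0]],
    [1,[0,0,0],[0,0,0]],
  ],
)

```text
time: 43.95
position: [0.5322, -0.0149, 0.0916]
eef_rot: [[0.005, 0.111, 0.994], [-0.002, 0.994, -0.111], [-1.0, -0.001, 0.006]]
force: [1.7, -0.3, -6.5]
finger_gap: 0.195
```

```bash
python3 - <<'E'
from h import *
prog(); wshot("w39")
E
```

```text
t43.95 moved x 64.1 y 0.5 z 0.9 psi 83.62 Fx 1.7 Fy -0.2 Fz -6.5 [ 0.01  0.02 -0.08] gap 0.195
t=43.95 pos [ 0.5322 -0.0149  0.0916] psi 83.62 F [ 1.7 -0.3 -6.5] gap 0.195
 total shift tool cm (old axes) [0. 0. 0.]  (after turn axes) [0. 0. 0.]  rv [-0.003  0.006  0.001]  dist mm 0.0 min rows 0 / 1
```

View pics/w39.png

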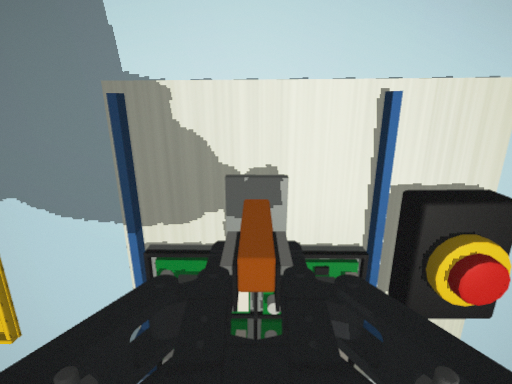

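send_rows(
  commands=[
    [1,[0,0,-0.5],[0.0,0.004,0]],
    [1,[0,0,-1.0],[0,0,0]],
    [1,[0,0,-1.3],[0,0,0]],
    [1,[0,0,-1.3],[0,0,0]],
    [1,[0,0,-1.2],[0,0,0]],
    [1,[0,0,-0.6],[0,0,0]],
    [1,[0,0,0],[0,0,0]],
  ],
)

```text
time: 44.7
position: [0.4725, -0.0083, 0.0916]
eef_rot: [[0.005, 0.111, 0.994], [-0.002, 0.994, -0.111], [-1.0, -0.002, 0.005]]
force: [0.3, -0.1, -5.5]
finger_gap: 0.195
```

```bash
python3 - <<'E'
from h import *
prog()
E
```

```text
t44.70 moved x 4.1 y 0.6 z 0.9 psi 83.61 Fx 0.3 Fy -0.1 Fz -5.5 [0.04 0.13 0.03] gap 0.195
t=44.70 pos [ 0.4725 -0.0083  0.0916] psi 83.61 F [ 0.3 -0.1 -5.5] gap 0.195
 total shift tool cm (old axes) [0. 0. 0.]  (after turn axes) [0. 0. 0.]  rv [-0.003  0.005  0.002]  dist mm 0.0 min rows 0 / 1
```

Move a further ~8 mm back for margin, then release and lift.

send_rows(
  commands=[
    [1,[0,0,-0.5],[0,0,0]],
    [1,[0,0,-0.4],[0,0,0]],
    [1,[0,0,0],[0,0,0]],
    [1,[0,0,0],[0,0,0]],
    [0.4,[0,0,0],[0,0,0]],
    [0,[0,0,0],[0,0,0]],
    [0,[-2,0,0],[0,0,0]],
    [0,[-3,0,0],[0,0,0]],
    [0,[-4,0,0],[0,0,0]],
    [0,[-3,0,0],[0,0,0]],
    [0,[0,0,0],[0,0,0]],
  ],
)

```text
time: 45.8
position: [0.4628, -0.0071, 0.216]
eef_rot: [[0.003, 0.111, 0.994], [-0.002, 0.994, -0.111], [-1.0, -0.002, 0.003]]
force: [0.8, -0.4, -0.3]
finger_gap: 0.498
```

```bash
python3 - <<'E'
from h import *
prog(); wshot("w40"); plan((.525,-.045,.21),173.7); rows((.525,-.045,.21),173.7,13)
E
```

```text
t45.80 moved x -5.7 y 0.7 z 125.3 psi 83.61 Fx 0.8 Fy -0.3 Fz -0.3 [-0.03 -0.03  0.03] gap 0.498
t=45.80 pos [ 0.4628 -0.0071  0.216 ] psi 83.61 F [ 0.8 -0.4 -0.3] gap 0.498
 total shift tool cm (old axes) [0. 0. 0.]  (after turn axes) [0. 0. 0.]  rv [-0.003  0.003  0.002]  dist mm 0.0 min rows 0 / 1
t=45.85 pos [ 0.4623 -0.007   0.2143] psi 83.61 F [-0.7  1.3  1.3] gap 0.499
 total shift tool cm (old axes) [ 0.45 -3.07  6.66]  (after turn axes) [ 0.43 -6.65 -3.09]  rv [-1.572 -0.     0.003]  dist mm 73.4 min rows 2 / 12
[[np.float64(0.0), np.float64(-0.2), np.float64(0.5)], [np.float64(-0.121), np.float64(0.0), np.float64(0.0)]]
[[np.float64(0.0), np.float64(-0.3), np.float64(0.5)], [np.float64(-0.121), np.float64(0.0), np.float64(0.0)]]
[[np.float64(0.0), np.float64(-0.4), np.float64(0.4)], [np.float64(-0.121), np.float64(0.0), np.float64(0.0)]]
[[np.float64(0.0), np.float64(-0.4), np.float64(0.4)], [np.float64(-0.121), np.float64(0.0), np.float64(0.0)]]
[[np.float64(0.0), np.float64(-0.4), np.float64(0.3)], [np.float64(-0.121), np.float64(0.0), np.float64(0.0)]]
[[np.float64(0.0),
[... 171 characters left out ...]
.float64(0.0), np.float64(0.0)]]
[[np.float64(0.0), np.float64(-0.5), np.float64(0.2)], [np.float64(-0.121), np.float64(0.0), np.float64(0.0)]]
[[np.float64(0.0), np.float64(-0.6), np.float64(0.1)], [np.float64(-0.121), np.float64(0.0), np.float64(0.0)]]
[[np.float64(0.0), np.float64(-0.6), np.float64(0.0)], [np.float64(-0.121), np.float64(0.0), np.float64(0.0)]]
[[np.float64(0.0), np.float64(-0.6), np.float64(0.0)], [np.float64(-0.121), np.float64(0.0), np.float64(0.0)]]
[[np.float64(0.0), np.float64(-0.6), np.float64(-0.1)], [np.float64(-0.121), np.float64(0.0), np.float64(0.0)]]
[[np.float64(0.0), np.float64(-0.5), np.float64(-0.2)], [np.float64(-0.121), np.float64(0.0), np.float64(0.0)]]
```

View pics/w40.png

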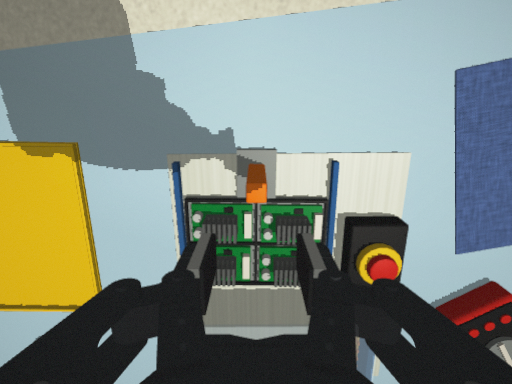

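send_rows(
  commands=[
    [0,[0,-0.2,0.5],[-0.121,0,0]],
    [0,[0,-0.3,0.5],[-0.121,0,0]],
    [0,[0,-0.4,0.4],[-0.121,0,0]],
    [0,[0,-0.4,0.4],[-0.121,0,0]],
    [0,[0,-0.4,0.3],[-0.121,0,0]],
    [0,[0,-0.5,0.3],[-0.121,0,0]],
    [0,[0,-0.5,0.2],[-0.121,0,0]],
    [0,[0,-0.5,0.2],[-0.121,0,0]],
    [0,[0,-0.6,0.1],[-0.121,0,0]],
    [0,[0,-0.6,0],[-0.121,0,0]],
    [0,[0,-0.6,0],[-0.121,0,0]],
    [0,[0,-0.5,-0.1],[-0.115,0,0]],
    [0,[0,-0.2,-0.1],[-0.08,0,0]],
    [0,[0,0,0],[0,0,0]],
    [0,[0,0,0],[0,0,0]],
  ],
)

```text
time: 47.35
position: [0.5191, -0.0419, 0.1962]
eef_rot: [[-0.021, -0.995, 0.095], [0.003, 0.095, 0.995], [-1.0, 0.021, 0.001]]
force: [0.4, -0.3, 0.1]
finger_gap: 0.499
```

```bash
python3 - <<'E'
from h import *
im,c=wshot("w41"); modules(im,c,.017); plan((.52,-.05,.21),173.7)
hsv=cv2.cvtColor(im,cv2.COLOR_BGR2HSV); m=cv2.inRange(hsv,(20,150,60),(35,255,255)); m[150:]=0
n,l,st,ce=cv2.connectedComponentsWithStats(m); i=1+st[1:,4].argmax(); print("tray bbox",st[i])
E
```

```text
mod px(202,156) xy(0.5702,-0.0618) long-axis 82.6 deg size 69.6x45.6 n1408
mod px(253,160) xy(0.5165,-0.0530) long-axis 83.1 deg size 70.0x44.9 n1450
mod px(204,225) xy(0.5806,0.0181) long-axis 82.6 deg size 70.7x45.6 n925
mod px(250,232) xy(0.5270,0.0264) long-axis 83.2 deg size 72.1x45.4 n1176
t=47.40 pos [ 0.5191 -0.0419  0.1962] psi 174.54 F [-0.1 -0.2 -0.1] gap 0.499
 total shift tool cm (old axes) [-1.39 -0.14 -0.8 ]  (after turn axes) [-1.38 -0.18 -0.8 ]  rv [ 0.015  0.001 -0.022]  dist mm 16.1 min rows 1 / 1Traceback (most recent call last):
  File "<stdin>", line 4, in <module>
ValueError: attempt to get argmax of an empty sequence
```

View pics/w41.png

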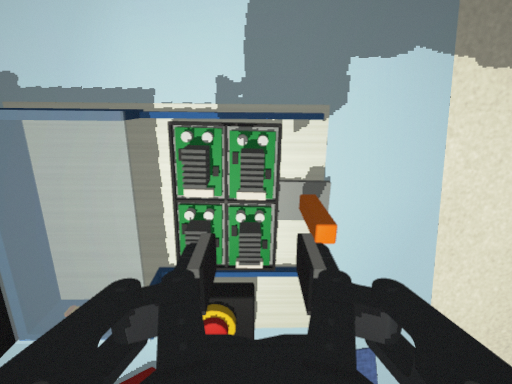

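```bash
python3 - <<'E'
from h import *
plan((.518,-.053,.085),173.1); rows((.518,-.053,.085),173.1,4)
E
```

```text
t=47.40 pos [ 0.5191 -0.0419  0.1962] psi 174.54 F [-0.1 -0.2 -0.1] gap 0.499
 total shift tool cm (old axes) [11.11 -0.24 -1.12]  (after turn axes) [11.12 -0.03 -1.12]  rv [ 0.025  0.    -0.022]  dist mm 111.7 min rows 3 / 1
[[np.float64(2.8), np.float64(-0.1), np.float64(-0.3)], [np.float64(0.006), np.float64(0.0), np.float64(-0.005)]]
[[np.float64(2.8), np.float64(0.0), np.float64(-0.3)], [np.float64(0.006), np.float64(0.0), np.float64(-0.005)]]
[[np.float64(2.8), np.float64(0.0), np.float64(-0.3)], [np.float64(0.006), np.float64(0.0), np.float64(-0.005)]]
[[np.float64(2.8), np.float64(0.0), np.float64(-0.3)], [np.float64(0.006), np.float64(0.0), np.float64(-0.005)]]
```

send_rows(
  commands=[
    [0,[2.8,-0.1,-0.4],[0.01,0,-0.01]],
    [0,[2.8,0,-0.4],[0.01,0,-0.01]],
    [0,[2.8,0,-0.3],[0.005,0,0]],
    [0,[2,0,0],[0,0,0]],
    [0,[0,0,0],[0,0,0]],
    [0,[0,0,0],[0,0,0]],
  ],
)

```text
time: 48.0
position: [0.5174, -0.0526, 0.0889]
eef_rot: [[0.0, -0.991, 0.131], [0.0, 0.131, 0.991], [-1.0, -0.0, 0.0]]
force: [0.1, -0.1, -0.1]
finger_gap: 0.499
```

```bash
python3 - <<'E'
from h import *
im,c=wshot("w42"); modules(im,c,.017); plan((.518,-.053,.0475),173.1)
E
```

```text
mod px(183,189) xy(0.5695,-0.0678) long-axis 82.6 deg size 58.4x46.5 n2149
mod px(255,203) xy(0.5174,-0.0534) long-axis 82.5 deg size 70.7x45.6 n2951
mod px(159,275) xy(0.5932,-0.0164) long-axis 36.5 deg size 23.2x11.3 n250
mod px(256,296) xy(0.5270,0.0193) long-axis 82.4 deg size 61.2x46.1 n1997
mod px(212,315) xy(0.5616,0.0205) long-axis 80.2 deg size 45.9x8.6 n331
t=48.05 pos [ 0.5174 -0.0526  0.0891] psi 172.46 F [ 1.2 -0.3  0.6] gap 0.496
 total shift tool cm (old axes) [ 4.16 -0.06 -0.04]  (after turn axes) [ 4.16 -0.07 -0.03]  rv [-0.011  0.     0.001]  dist mm 41.6 min rows 1 / 1
```

View pics/w42.png

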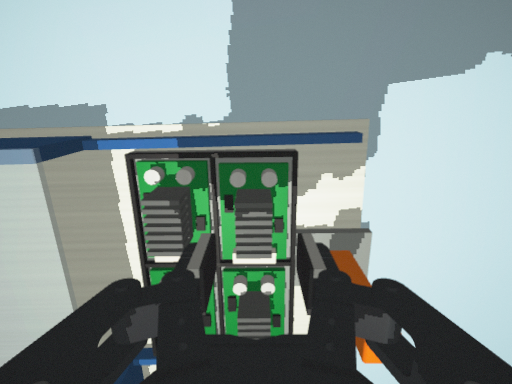

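send_rows(
  commands=[
    [0.2,[1.3,0,0],[0,0,0]],
    [0.2,[1.5,0,0],[0,0,0]],
    [0.2,[1.1,0,0],[0,0,0]],
    [0.2,[0,0,0],[0,0,0]],
    [0.2,[0,0,0],[0,0,0]],
  ],
)

```text
time: 48.55
position: [0.5206, -0.053, 0.0539]
eef_rot: [[0.008, -0.991, 0.133], [-0.002, 0.133, 0.991], [-1.0, -0.008, -0.001]]
force: [-0.2, 0.1, -0.0]
finger_gap: 0.399
```

```bash
python3 - <<'E'
from h import *
plan((.518,-.053,.0475),172.6)
E
```

```text
t=48.55 pos [ 0.5206 -0.053   0.0539] psi 172.38 F [-0.2  0.1 -0. ] gap 0.399
 total shift tool cm (old axes) [ 0.64  0.27 -0.03]  (after turn axes) [ 0.64  0.26 -0.03]  rv [-0.004 -0.001  0.008]  dist mm 7.0 min rows 1 / 1
```

send_rows(
  commands=[
    [0.2,[0.6,0.25,0],[0,0,0.008]],
    [0.2,[0,0,0],[0,0,0]],
    [0.5,[0,0,0],[0,0,0]],
    [1,[0,0,0],[0,0,0]],
    [1,[0,0,0],[0,0,0]],
    [1,[0,0,0],[0,0,0]],
  ],
  grip_force=60,
)

```text
time: 49.15
position: [0.5188, -0.0529, 0.0493]
eef_rot: [[0.002, -0.991, 0.133], [-0.001, 0.133, 0.991], [-1.0, -0.002, -0.001]]
force: [-0.7, -1.1, -1.7]
finger_gap: 0.242
```

```bash
python3 - <<'E'
from h import *
plan((.518,-.053,.14),172.6)
E
```

```text
t=49.15 pos [ 0.5188 -0.0529  0.0493] psi 172.37 F [-0.7 -1.1 -1.7] gap 0.242
 total shift tool cm (old axes) [-9.07  0.06 -0.03]  (after turn axes) [-9.07  0.08 -0.02]  rv [-0.004 -0.001  0.002]  dist mm 90.7 min rows 2 / 1
```

send_rows(
  commands=[
    [1,[-3,0,0],[0,0,0]],
    [1,[-4,0,0],[0,0,0]],
    [1,[-4,0,-1],[0,0,0]],
    [1,[-3,0.2,-3],[0,0,0]],
    [1,[-1,0.2,-4],[0,0,0]],
    [1,[0,0.2,-4],[0,0,0]],
    [1,[0,0.2,-3],[0,0,0]],
    [1,[0,0,-1.5],[0,0,0]],
    [1,[0,0,0],[0,0,0]],
    [1,[0,0,0],[0,0,0]],
  ],
)

```text
time: 50.15
position: [0.4868, -0.2199, 0.2052]
eef_rot: [[-0.0, -0.991, 0.131], [-0.002, 0.131, 0.991], [-1.0, -0.0, -0.002]]
force: [0.5, -0.6, -1.7]
finger_gap: 0.244
```

```bash
python3 - <<'E'
from h import *
im,c=wshot("w43"); s,p,R,psi=state(); held(im,c,p,R,.0373); plan((.50,-.22,.2),172.6)
hsv=cv2.cvtColor(im,cv2.COLOR_BGR2HSV); m=cv2.inRange(hsv,(20,150,60),(35,255,255))
n,l,st,ce=cv2.connectedComponentsWithStats(m); i=1+st[1:,4].argmax(); print("tray bbox",st[i])
E
```

```text
held px l214 r299 t178 tool y centre 1.0 width 45.1  z centre -2.1 mm
t=50.20 pos [ 0.4868 -0.2196  0.2052] psi 172.52 F [ 0.2  0.5 -1.2] gap 0.240
 total shift tool cm (old axes) [ 0.52 -1.31  0.13]  (after turn axes) [ 0.52 -1.31  0.13]  rv [-0.001 -0.002 -0.   ]  dist mm 14.2 min rows 1 / 1
tray bbox [  102     0   238   181 39153]
```

View pics/w43.png

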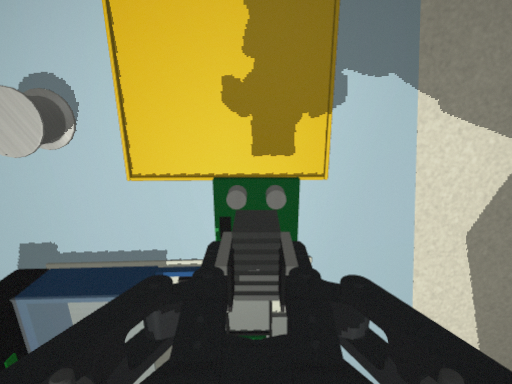

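```bash
python3 - <<'E'
from h import *
np.set_printoptions(precision=4,suppress=True)
im,c=load("w43")
P=onplane(c,[(128,181),(328,180),(104,0),(339,0)],.012); print(P)
d=P[0]-P[1]; print("width",np.linalg.norm(d),"yaw",np.degrees(np.arctan2(d[1],d[0])))
yaw=np.degrees(np.arctan2(d[1],d[0])); 
a=P[0]-P[2]; b=P[1]-P[3]; print("left edge yaw",np.degrees(np.arctan2(a[1],a[0]))-90,"right",np.degrees(np.arctan2(b[1],b[0]))-90)
for y in (yaw,-7.):
  Rz=Ro.from_euler('z',y,degrees=True).as_matrix()[:2,:2]
  ctr=(P[0]+P[1])[:2]/2-Rz@np.array([0,.1]); print("yaw",y,"ctr",ctr)
  for s in((.05,-.042),(-.05,-.042),(.05,.042),(-.05,.042)): print(s,ctr+Rz@np.array(s))
E
```

```text
[[ 0.625  -0.2304  0.012 ]
 [ 0.4089 -0.203   0.012 ]
 [ 0.6024 -0.4004  0.012 ]
 [ 0.3889 -0.3724  0.012 ]]
width 0.21782023467005282 yaw -7.239800484848964
left edge yaw -7.566825017889826 right -6.750476202757454
yaw -7.239800484848964 ctr [ 0.5044 -0.3159]
(0.05, -0.042) [ 0.5487 -0.3639]
(-0.05, -0.042) [ 0.4495 -0.3513]
(0.05, 0.042) [ 0.5593 -0.2805]
(-0.05, 0.042) [ 0.4601 -0.2679]
yaw -7.0 ctr [ 0.5048 -0.316 ]
(0.05, -0.042) [ 0.5493 -0.3637]
(-0.05, -0.042) [ 0.45   -0.3515]
(0.05, 0.042) [ 0.5595 -0.2804]
(-0.05, 0.042) [ 0.4603 -0.2682]
```

```bash
python3 - <<'E'
from h import *
plan((.550,-.362,.085),172.8); rows((.550,-.362,.085),172.8,5)
E
```

```text
t=50.20 pos [ 0.4868 -0.2196  0.2052] psi 172.52 F [ 0.2  0.5 -1.2] gap 0.240
 total shift tool cm (old axes) [ 12.04  -8.12 -13.28]  (after turn axes) [ 12.02  -8.05 -13.34]  rv [-0.005 -0.002 -0.   ]  dist mm 196.8 min rows 4 / 1
[[np.float64(2.4), np.float64(-1.6), np.float64(-2.7)], [np.float64(-0.001), np.float64(0.0), np.float64(0.0)]]
[[np.float64(2.4), np.float64(-1.6), np.float64(-2.7)], [np.float64(-0.001), np.float64(0.0), np.float64(0.0)]]
[[np.float64(2.4), np.float64(-1.6), np.float64(-2.7)], [np.float64(-0.001), np.float64(0.0), np.float64(0.0)]]
[[np.float64(2.4), np.float64(-1.6), np.float64(-2.7)], [np.float64(-0.001), np.float64(0.0), np.float64(0.0)]]
[[np.float64(2.4), np.float64(-1.6), np.float64(-2.7)], [np.float64(-0.001), np.float64(0.0), np.float64(0.0)]]
```

send_rows(
  commands=[
    [1,[2.0,-1.6,-2.7],[-0.001,0,0]],
    [1,[2.4,-1.6,-2.7],[-0.001,0,0]],
    [1,[2.4,-1.6,-2.7],[-0.001,0,0]],
    [1,[2.4,-1.6,-2.7],[-0.001,0,0]],
    [1,[2.0,-1.0,-1.8],[0,0,0]],
    [1,[0,0,0],[0,0,0]],
    [1,[0,0,0],[0,0,0]],
  ],
)

```text
time: 50.9
position: [0.5501, -0.349, 0.0895]
eef_rot: [[0.001, -0.993, 0.115], [0.0, 0.115, 0.993], [-1.0, -0.001, 0.001]]
force: [-0.1, 0.4, -0.8]
finger_gap: 0.245
```

```bash
python3 - <<'E'
from h import *
im,c=wshot("w44"); s,p,R,psi=state(); held(im,c,p,R,.0373); plan((.550,-.362,.055),172.8)
E
```

```text
held px l214 r299 t178 tool y centre 0.9 width 45.1  z centre -2.0 mm
t=50.95 pos [ 0.55   -0.3488  0.0896] psi 173.40 F [-0.2  0.1 -1.2] gap 0.250
 total shift tool cm (old axes) [ 3.46 -0.15 -1.31]  (after turn axes) [ 3.46 -0.16 -1.31]  rv [0.011 0.    0.001]  dist mm 37.0 min rows 1 / 1
```

View pics/w44.png

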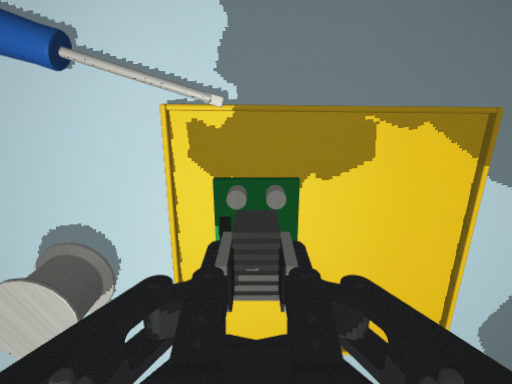

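```bash
python3 - <<'E'
from h import *
s=calibration("scene"); print("reel top",onplane(s,[(193,287),(182,284),(206,290)],.052))
E
```

```text
reel top [[ 0.70166248 -0.29991276  0.052     ]
 [ 0.67690628 -0.31894184  0.052     ]
 [ 0.72941957 -0.27689472  0.052     ]]
```

send_rows(
  commands=[
    [1,[1.0,-0.1,-0.7],[0.01,0,0]],
    [1,[1.4,0,-0.6],[0,0,0]],
    [1,[0.6,0,0],[0,0,0]],
    [1,[0,0,0],[0,0,0]],
  ],
)

```text
time: 51.35
position: [0.55, -0.3606, 0.0595]
eef_rot: [[0.003, -0.992, 0.123], [-0.001, 0.123, 0.992], [-1.0, -0.003, -0.001]]
force: [-0.0, 0.4, -1.9]
finger_gap: 0.247
```

```bash
python3 - <<'E'
from h import *
plan((.550,-.362,.0425),172.8)
E
```

```text
t=51.35 pos [ 0.55   -0.3606  0.0595] psi 172.92 F [-0.   0.4 -1.9] gap 0.247
 total shift tool cm (old axes) [ 1.7  -0.01 -0.14]  (after turn axes) [ 1.7  -0.02 -0.14]  rv [ 0.002 -0.001  0.003]  dist mm 17.1 min rows 1 / 1
```

send_rows(
  commands=[
    [1,[0.8,0,-0.1],[0,0,0]],
    [1,[0.7,0,0],[0,0,0]],
    [1,[0.1,0,0],[0,0,0]],
    [1,[0,0,0],[0,0,0]],
  ],
)

```text
time: 51.75
position: [0.5498, -0.3614, 0.0423]
eef_rot: [[0.003, -0.992, 0.123], [-0.001, 0.123, 0.992], [-1.0, -0.003, -0.001]]
force: [0.0, -0.7, -1.4]
finger_gap: 0.244
```

send_rows(
  commands=[
    [1,[0.1,0,0],[0,0,0]],
    [0.4,[0,0,0],[0,0,0]],
    [0.1,[0,0,0],[0,0,0]],
    [0.1,[-2.5,0,0],[0,0,0]],
    [0.1,[-4,0,0],[0,0,0]],
    [0.1,[-4,0,0],[0,0,0]],
    [0.1,[0,0,0],[0,0,0]],
  ],
)

```text
time: 52.45
position: [0.5495, -0.3612, 0.1507]
eef_rot: [[0.003, -0.992, 0.123], [-0.001, 0.123, 0.992], [-1.0, -0.003, -0.001]]
force: [-0.0, -0.9, -0.5]
finger_gap: 0.452
```

```bash
python3 - <<'E'
from h import *
im,c=wshot("w45"); modules(im,c,.009); plan((.572,-.061,.14),172.6); rows((.572,-.061,.14),172.6,7)
E
```

```text
mod px(257,179) xy(0.5480,-0.3616) long-axis 83.3 deg size 69.4x45.5 n1726
t=52.50 pos [ 0.5489 -0.3607  0.1482] psi 172.93 F [-1.   0.1 -0.5] gap 0.453
 total shift tool cm (old axes) [ 0.84  1.4  30.02]  (after turn axes) [ 0.82  1.57 30.02]  rv [0.006 0.001 0.001]  dist mm 300.7 min rows 7 / 1
[[np.float64(0.1), np.float64(0.2), np.float64(4.3)], [np.float64(0.001), np.float64(0.0), np.float64(0.0)]]
[[np.float64(0.1), np.float64(0.2), np.float64(4.3)], [np.float64(0.001), np.float64(0.0), np.float64(0.0)]]
[[np.float64(0.1), np.float64(0.2), np.float64(4.3)], [np.float64(0.001), np.float64(0.0), np.float64(0.0)]]
[[np.float64(0.1), np.float64(0.2), np.float64(4.3)], [np.float64(0.001), np.float64(0.0), np.float64(0.0)]]
[[np.float64(0.1), np.float64(0.2), np.float64(4.3)], [np.float64(0.001), np.float64(0.0), np.float64(0.0)]]
[[np.float64(0.1), np.float64(0.2), np.float64(4.3)], [np.float64(0.001), np.float64(0.0), np.float64(0.0)]]
[[np.float64(0.1), np.float64(0.2), np.float64(4.3)], [np.float64(0.001), np.float64(0.0), np.float64(0.0)]]
```

View pics/w45.png

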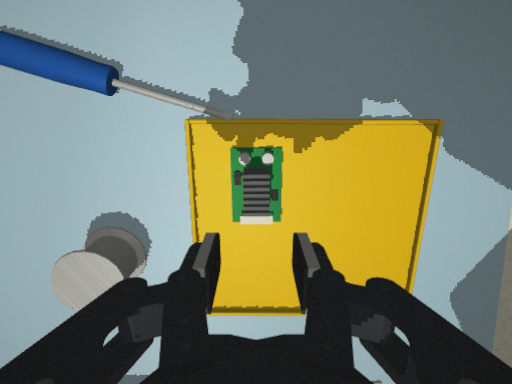

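Module 1 lies flat in the tray. Next module.

send_rows(
  commands=[
    [0.1,[0,0.2,3],[0,0,0]],
    [0.1,[0.1,0.2,4.3],[0.001,0,0]],
    [0.1,[0.1,0.2,4.5],[0.001,0,0]],
    [0.1,[0.1,0.2,4.5],[0.001,0,0]],
    [0.1,[0.1,0.2,4.5],[0.001,0,0]],
    [0.1,[0.1,0.2,4.3],[0.001,0,0]],
    [0.1,[0.1,0.2,3],[0.001,0,0]],
    [0.1,[0,0,1.0],[0,0,0]],
    [0.1,[0,0,0],[0,0,0]],
    [0.1,[0,0,0],[0,0,0]],
  ],
)

```text
time: 53.5
position: [0.5691, -0.0607, 0.1339]
eef_rot: [[-0.006, -0.991, 0.132], [0.002, 0.132, 0.991], [-1.0, 0.006, 0.002]]
force: [0.3, 0.5, 0.3]
finger_gap: 0.45
```

```bash
python3 - <<'E'
from h import *
im,c=wshot("w46"); modules(im,c,.017); plan((.572,-.061,.075),172.6)
E
```

```text
mod px(253,186) xy(0.5704,-0.0619) long-axis 82.7 deg size 69.3x45.5 n2062
mod px(254,271) xy(0.5806,0.0179) long-axis 82.8 deg size 72.6x45.5 n1625
mod px(333,253) xy(0.5056,0.0036) long-axis -68.8 deg size 32.6x13.9 n237
mod px(291,283) xy(0.5440,0.0242) long-axis 83.3 deg size 71.8x13.1 n567
t=53.55 pos [ 0.5691 -0.061   0.1339] psi 172.40 F [-0.5 -0.1 -0.4] gap 0.450
 total shift tool cm (old axes) [ 5.89 -0.33  0.03]  (after turn axes) [ 5.89 -0.29  0.04]  rv [-0.004  0.002 -0.006]  dist mm 58.9 min rows 2 / 1
```

View pics/w46.png

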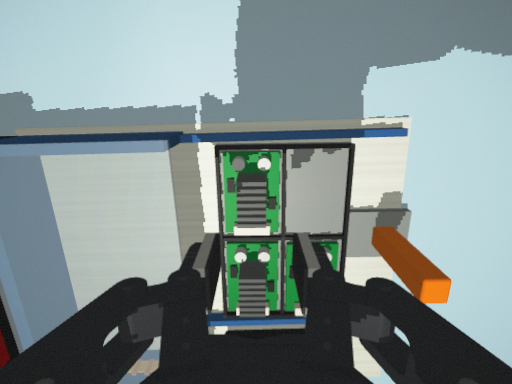

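send_rows(
  commands=[
    [0.2,[1.5,-0.25,0],[0,0,-0.006]],
    [0.2,[2.2,0,0],[0,0,0]],
    [0.2,[2.2,0,0],[0,0,0]],
    [0.2,[1.2,0,0],[0,0,0]],
    [0.2,[0,0,0],[0,0,0]],
    [0.2,[0,0,0],[0,0,0]],
  ],
)

```text
time: 54.15
position: [0.5723, -0.0699, 0.0606]
eef_rot: [[0.002, -0.99, 0.142], [0.0, 0.142, 0.99], [-1.0, -0.002, 0.0]]
force: [-0.7, -0.0, 0.5]
finger_gap: 0.398
```

```bash
python3 - <<'E'
from h import *
plan((.5715,-.0612,.0475),172.6)
E
```

```text
t=54.15 pos [ 0.5723 -0.0699  0.0606] psi 171.84 F [-0.7 -0.   0.5] gap 0.398
 total shift tool cm (old axes) [1.31 0.21 0.85]  (after turn axes) [1.31 0.2  0.86]  rv [-0.013  0.     0.002]  dist mm 15.8 min rows 1 / 1
```

send_rows(
  commands=[
    [0.2,[0,0.1,0.8],[-0.013,0,0]],
    [0.2,[0.6,0.1,0],[0,0,0]],
    [0.2,[0.6,0,0],[0,0,0]],
    [0.2,[0,0,0],[0,0,0]],
  ],
)

```text
time: 54.55
position: [0.5725, -0.0622, 0.0497]
eef_rot: [[0.005, -0.992, 0.129], [-0.001, 0.129, 0.992], [-1.0, -0.005, -0.0]]
force: [0.2, 0.4, -0.9]
finger_gap: 0.399
```

```bash
python3 - <<'E'
from h import *
plan((.5715,-.0612,.0475),172.6); im,c=wshot("w47"); modules(im,c,.017)
E
```

```text
t=54.55 pos [ 0.5725 -0.0622  0.0497] psi 172.60 F [ 0.2  0.4 -0.9] gap 0.399
 total shift tool cm (old axes) [0.21 0.12 0.09]  (after turn axes) [0.22 0.11 0.09]  rv [-0.    -0.     0.005]  dist mm 2.6 min rows 1 / 1
mod px(261,203) xy(0.5690,-0.0764) long-axis -7.3 deg size 45.4x42.2 n2650
mod px(229,267) xy(0.5895,-0.0474) long-axis 76.6 deg size 36.1x7.5 n571
mod px(287,279) xy(0.5574,-0.0363) long-axis -87.2 deg size 22.5x5.7 n277
mod px(259,318) xy(0.5775,-0.0087) long-axis -7.2 deg size 45.5x21.5 n1417
```

View pics/w47.png

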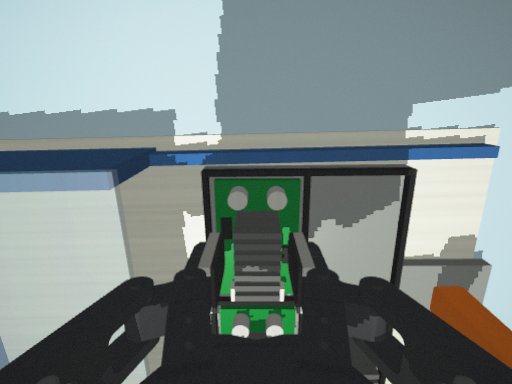

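Well straddled; close, then lift and carry.

send_rows(
  commands=[
    [0.2,[0.15,0.1,0],[0,0,0]],
    [0.5,[0,0,0],[0,0,0]],
    [1,[0,0,0],[0,0,0]],
    [1,[0,0,0],[0,0,0]],
    [1,[0,0,0],[0,0,0]],
  ],
)

```text
time: 55.1
position: [0.5718, -0.0621, 0.0488]
eef_rot: [[0.006, -0.992, 0.129], [-0.001, 0.129, 0.992], [-1.0, -0.006, -0.0]]
force: [0.5, 0.0, -1.7]
finger_gap: 0.246
```

send_rows(
  commands=[
    [1,[-3,0,0],[0,0,0]],
    [1,[-4,0,0],[0,0,0]],
    [1,[-4,0.5,-1],[0,0,0]],
    [1,[-1,1.2,-3],[0,0,0]],
    [1,[0,1.2,-4],[0,0,0]],
    [1,[0,1.2,-4],[0,0,0]],
    [1,[0,1.2,-4],[0,0,0]],
    [1,[0,1.2,-4],[0,0,0]],
    [1,[0,1.0,-3],[0,0,0]],
    [1,[0,0.5,-1.5],[0,0,0]],
    [1,[0,0,0],[0,0,0]],
    [1,[0,0,0],[0,0,0]],
  ],
)

```text
time: 56.3
position: [0.4557, -0.3032, 0.1729]
eef_rot: [[0.005, -0.992, 0.127], [-0.002, 0.127, 0.992], [-1.0, -0.005, -0.001]]
force: [0.2, 0.0, -1.1]
finger_gap: 0.241
```

```bash
python3 - <<'E'
from h import *
im,c=wshot("w48"); s,p,R,psi=state(); held(im,c,p,R,.036); plan((.451,-.350,.085),172.8)
E
```

```text
held px l214 r299 t180 tool y centre 1.1 width 44.7  z centre -1.3 mm
t=56.35 pos [ 0.4559 -0.303   0.1729] psi 172.72 F [-0.5 -0.2 -0.5] gap 0.244
 total shift tool cm (old axes) [ 8.8  -0.06 -4.71]  (after turn axes) [ 8.79 -0.11 -4.73]  rv [-0.001 -0.002  0.005]  dist mm 99.8 min rows 2 / 1
```

View pics/w48.png

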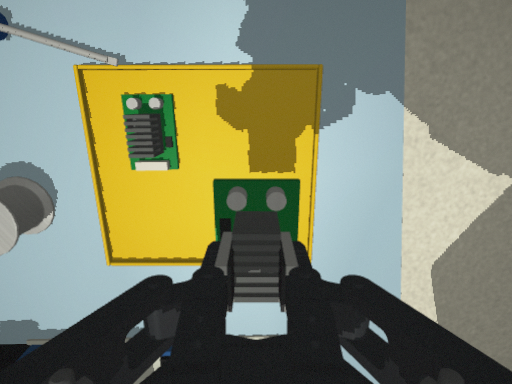

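send_rows(
  commands=[
    [1,[2.2,0,-1.3],[0,0,0.005]],
    [1,[2.5,0,-1.4],[0,0,0]],
    [1,[2.5,0,-1.4],[0,0,0]],
    [1,[1.5,0,-0.5],[0,0,0]],
    [1,[0,0,0],[0,0,0]],
    [1,[0,0,0],[0,0,0]],
  ],
)

```text
time: 56.95
position: [0.4541, -0.3446, 0.0843]
eef_rot: [[0.002, -0.993, 0.118], [-0.002, 0.118, 0.993], [-1.0, -0.002, -0.002]]
force: [-0.1, 0.7, -0.9]
finger_gap: 0.242
```

```bash
python3 - <<'E'
from h import *
plan((.452,-.350,.042),172.8)
E
```

```text
t=56.95 pos [ 0.4541 -0.3446  0.0843] psi 173.20 F [-0.1  0.7 -0.9] gap 0.242
 total shift tool cm (old axes) [ 4.24  0.15 -0.56]  (after turn axes) [ 4.23  0.14 -0.56]  rv [ 0.007 -0.002  0.002]  dist mm 42.7 min rows 1 / 1
```

send_rows(
  commands=[
    [1,[1.0,0.1,-0.6],[0.006,0,0]],
    [1,[1.5,0,0],[0,0,0]],
    [1,[1.0,0,0],[0,0,0]],
    [1,[0.3,0,0],[0,0,0]],
    [1,[0,0,0],[0,0,0]],
  ],
)

```text
time: 57.45
position: [0.4544, -0.3505, 0.0471]
eef_rot: [[0.005, -0.992, 0.123], [-0.005, 0.123, 0.992], [-1.0, -0.006, -0.004]]
force: [0.5, -0.6, -1.0]
finger_gap: 0.245
```

```bash
python3 - <<'E'
from h import *
plan((.452,-.350,.0415),172.8)
E
```

```text
t=57.45 pos [ 0.4544 -0.3505  0.0471] psi 172.96 F [ 0.5 -0.6 -1. ] gap 0.245
 total shift tool cm (old axes) [0.56 0.25 0.02]  (after turn axes) [0.56 0.24 0.02]  rv [ 0.003 -0.004  0.006]  dist mm 6.1 min rows 1 / 1
```

send_rows(
  commands=[
    [1,[0.5,0.2,0],[0.003,-0.004,0.006]],
    [1,[0.1,0,0],[0,0,0]],
    [1,[0,0,0],[0,0,0]],
  ],
)

```text
time: 57.75
position: [0.4526, -0.3506, 0.0417]
eef_rot: [[0.0, -0.992, 0.126], [-0.001, 0.126, 0.992], [-1.0, -0.0, -0.001]]
force: [0.9, 0.3, -1.5]
finger_gap: 0.243
```

send_rows(
  commands=[
    [1,[0.1,0,0],[0,0,0]],
    [0.4,[0,0,0],[0,0,0]],
    [0.1,[0,0,0],[0,0,0]],
    [0.1,[-2.5,0,0],[0,0,0]],
    [0.1,[-4,0,0],[0,0,0]],
    [0.1,[-4,0,0],[0,0,0]],
    [0.1,[-1,0,0],[0,0,0]],
    [0.1,[0,0,0],[0,0,0]],
  ],
)

```text
time: 58.55
position: [0.4525, -0.3504, 0.16]
eef_rot: [[0.0, -0.992, 0.126], [-0.001, 0.126, 0.992], [-1.0, -0.001, -0.001]]
force: [0.8, -0.6, -0.2]
finger_gap: 0.447
```

```bash
python3 - <<'E'
from h import *
im,c=wshot("w49"); modules(im,c,.009); plan((.528,.026,.14),172.6); rows((.528,.026,.145),172.6,9)
E
```

```text
mod px(162,175) xy(0.5472,-0.3618) long-axis 83.0 deg size 68.9x46.3 n1319
mod px(257,178) xy(0.4509,-0.3505) long-axis 82.8 deg size 68.6x45.3 n1618
t=58.60 pos [ 0.4524 -0.3502  0.1593] psi 172.77 F [0.5 0.2 0.9] gap 0.450
 total shift tool cm (old axes) [ 1.91 -2.77 38.28]  (after turn axes) [ 1.93 -2.65 38.28]  rv [ 0.003 -0.001  0.   ]  dist mm 384.2 min rows 8 / 1
[[np.float64(0.2), np.float64(-0.3), np.float64(4.3)], [np.float64(0.0), np.float64(0.0), np.float64(0.0)]]
[[np.float64(0.2), np.float64(-0.3), np.float64(4.3)], [np.float64(0.0), np.float64(0.0), np.float64(0.0)]]
[[np.float64(0.2), np.float64(-0.3), np.float64(4.3)], [np.float64(0.0), np.float64(0.0), np.float64(0.0)]]
[[np.float64(0.2), np.float64(-0.3), np.float64(4.3)], [np.float64(0.0), np.float64(0.0), np.float64(0.0)]]
[[np.float64(0.2), np.float64(-0.3), np.float64(4.3)], [np.float64(0.0), np.float64(0.0), np.float64(0.0)]]
[[np.float64(0.2), np.float64(-0.3), np.float64(4.3)], [np.float64(0.0), np.float64(0.0), np.float64(0.0)]]
[[np.float64(0.2), np.float64(-0.3), np.float64(4.3)], [np.float64(0.0), np.float64(0.0), np.float64(0.0)]]
[[np.float64(0.2), np.float64(-0.3), np.float64(4.3)], [np.float64(0.0), np.float64(0.0), np.float64(0.0)]]
[[np.float64(0.2), np.float64(-0.3), np.float64(4.3)], [np.float64(0.0), np.float64(0.0), np.float64(0.0)]]
```

View pics/w49.png

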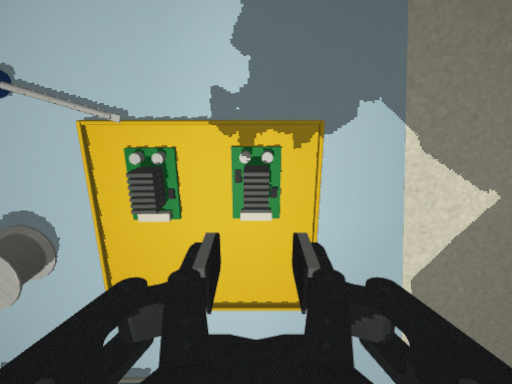

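send_rows(
  commands=[
    [0.1,[0,-0.3,3],[0,0,0]],
    [0.1,[0.2,-0.3,4.3],[0,0,0]],
    [0.1,[0.2,-0.3,4.5],[0,0,0]],
    [0.1,[0.2,-0.3,4.5],[0,0,0]],
    [0.1,[0.2,-0.3,4.5],[0,0,0]],
    [0.1,[0.2,-0.3,4.5],[0,0,0]],
    [0.1,[0.2,-0.3,4.3],[0,0,0]],
    [0.1,[0.2,-0.3,4],[0,0,0]],
    [0.1,[0.1,-0.2,2.8],[0,0,0]],
    [0.1,[0,0,1],[0,0,0]],
    [0.1,[0,0,0],[0,0,0]],
    [0.1,[0,0,0],[0,0,0]],
  ],
)

```text
time: 59.8
position: [0.5208, 0.0314, 0.1265]
eef_rot: [[-0.02, -0.991, 0.129], [0.005, 0.129, 0.992], [-1.0, 0.02, 0.003]]
force: [1.2, -0.2, -0.3]
finger_gap: 0.449
```

```bash
python3 - <<'E'
from h import *
im,c=wshot("w50"); modules(im,c,.017); plan((.528,.026,.075),172.6)
E
```

```text
mod px(181,181) xy(0.5807,0.0184) long-axis 82.4 deg size 69.6x46.8 n2044
mod px(244,184) xy(0.5279,0.0264) long-axis 83.5 deg size 70.8x45.5 n2258
t=59.85 pos [0.5208 0.0311 0.1265] psi 172.57 F [ 0.5 -0.1 -0.7] gap 0.449
 total shift tool cm (old axes) [ 5.14 -0.88 -0.43]  (after turn axes) [ 5.15 -0.78 -0.41]  rv [-0.001  0.003 -0.02 ]  dist mm 52.3 min rows 2 / 1
```

View pics/w50.png

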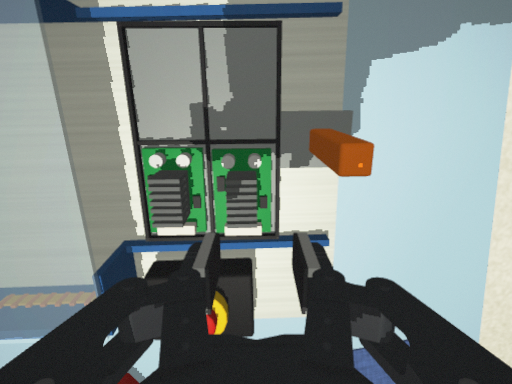

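send_rows(
  commands=[
    [0.2,[0.5,-0.5,-0.3],[0,0.003,-0.01]],
    [0.2,[1.5,-0.3,0],[0,0,-0.01]],
    [0.2,[2.0,0,0],[0,0,0]],
    [0.2,[1.0,0,0],[0,0,0]],
    [0.2,[0,0,0],[0,0,0]],
    [0.2,[0,0,0],[0,0,0]],
  ],
)

```text
time: 60.45
position: [0.5296, 0.0204, 0.0744]
eef_rot: [[0.004, -0.991, 0.137], [-0.003, 0.137, 0.991], [-1.0, -0.004, -0.002]]
force: [0.6, 0.6, -0.3]
finger_gap: 0.399
```

```bash
python3 - <<'E'
from h import *
plan((.5285,.026,.0475),172.7)
E
```

```text
t=60.45 pos [0.5296 0.0204 0.0744] psi 172.13 F [ 0.6  0.6 -0.3] gap 0.399
 total shift tool cm (old axes) [2.69 0.2  0.55]  (after turn axes) [2.69 0.18 0.55]  rv [-0.01  -0.002  0.004]  dist mm 27.5 min rows 1 / 1
```

send_rows(
  commands=[
    [0.2,[0.5,0.1,0.5],[-0.008,0,0.004]],
    [0.2,[1.1,0.05,0.1],[0,0,0]],
    [0.2,[0.9,0,0],[0,0,0]],
    [0.2,[0,0,0],[0,0,0]],
  ],
)

```text
time: 60.85
position: [0.5299, 0.0267, 0.0487]
eef_rot: [[0.002, -0.992, 0.128], [-0.002, 0.128, 0.992], [-1.0, -0.002, -0.002]]
force: [-0.6, 1.0, -0.4]
finger_gap: 0.399
```

```bash
python3 - <<'E'
from h import *
plan((.5285,.026,.0475),172.7)
E
```

```text
t=60.85 pos [0.5299 0.0267 0.0487] psi 172.62 F [-0.6  1.  -0.4] gap 0.399
 total shift tool cm (old axes) [ 0.12  0.13 -0.09]  (after turn axes) [ 0.12  0.13 -0.09]  rv [-0.001 -0.002  0.002]  dist mm 2.0 min rows 1 / 1
```

send_rows(
  commands=[
    [0.4,[0.1,0.1,0],[0,0,0]],
    [1,[0,0,0],[0,0,0]],
    [1,[0,0,0],[0,0,0]],
    [1,[0,0,0],[0,0,0]],
    [1,[0,0,0],[0,0,0]],
  ],
)

```text
time: 61.35
position: [0.5288, 0.027, 0.0479]
eef_rot: [[0.002, -0.992, 0.128], [-0.002, 0.128, 0.992], [-1.0, -0.002, -0.002]]
force: [-0.5, 0.1, -0.6]
finger_gap: 0.243
```

send_rows(
  commands=[
    [1,[-3,0,0],[0,0,0]],
    [1,[-4,0,0],[0,0,0]],
    [1,[-4,0,-1],[0,0,0]],
    [1,[-2,0,-3],[0,0,0]],
    [1,[0,0,-4],[0,0,0]],
    [1,[0,0.5,-4],[0,0,0]],
    [1,[0,0.8,-4],[0,0,0]],
    [1,[0,0.8,-4],[0,0,0]],
    [1,[0,0.6,-3],[0,0,0]],
    [1,[0,0.4,-1.5],[0,0,0]],
    [1,[0,0,0],[0,0,0]],
    [1,[0,0,0],[0,0,0]],
  ],
)

```text
time: 62.55
position: [0.4639, -0.221, 0.1848]
eef_rot: [[0.004, -0.992, 0.127], [-0.004, 0.127, 0.992], [-1.0, -0.004, -0.004]]
force: [-0.3, -0.1, -0.6]
finger_gap: 0.244
```

```bash
python3 - <<'E'
from h import *
im,c=wshot("w51"); s,p,R,psi=state(); held(im,c,p,R,.036); plan((.462,-.266,.085),172.8)
E
```

```text
held px l214 r300 t179 tool y centre 1.3 width 45.3  z centre -1.8 mm
t=62.60 pos [ 0.464  -0.2207  0.1848] psi 172.75 F [ 0.4 -0.3 -1.9] gap 0.247
 total shift tool cm (old axes) [10.   -0.33 -4.48]  (after turn axes) [ 9.98 -0.37 -4.52]  rv [-0.001 -0.004  0.004]  dist mm 109.6 min rows 3 / 1
```

View pics/w51.png

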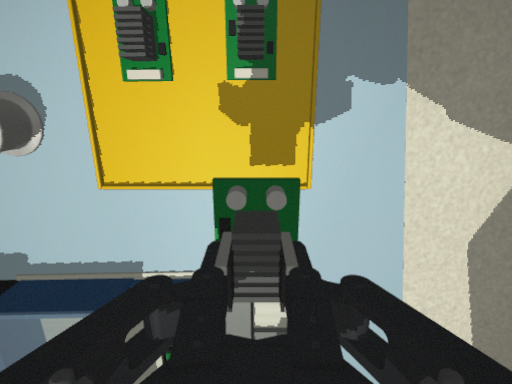

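send_rows(
  commands=[
    [1,[2.5,-0.2,-1.3],[0,-0.004,0.004]],
    [1,[2.5,-0.1,-1.5],[0,0,0]],
    [1,[2.5,0,-1.2],[0,0,0]],
    [1,[2.0,0,-0.4],[0,0,0]],
    [1,[0,0,0],[0,0,0]],
    [1,[0,0,0],[0,0,0]],
  ],
)

```text
time: 63.2
position: [0.465, -0.2609, 0.0883]
eef_rot: [[0.003, -0.993, 0.118], [-0.0, 0.118, 0.993], [-1.0, -0.003, -0.0]]
force: [-0.4, 1.2, 0.1]
finger_gap: 0.248
```

```bash
python3 - <<'E'
from h import *
plan((.462,-.2655,.041),172.8)
E
```

```text
t=63.20 pos [ 0.465  -0.2609  0.0883] psi 173.22 F [-0.4  1.2  0.1] gap 0.248
 total shift tool cm (old axes) [ 4.73  0.25 -0.5 ]  (after turn axes) [ 4.73  0.23 -0.5 ]  rv [ 0.007 -0.     0.003]  dist mm 47.6 min rows 1 / 1
```

send_rows(
  commands=[
    [1,[1.0,0.2,-0.5],[0.006,0,0.003]],
    [1,[1.6,0,0],[0,0,0]],
    [1,[1.3,0,0],[0,0,0]],
    [1,[0.4,0,0],[0,0,0]],
    [1,[0,0,0],[0,0,0]],
  ],
)

```text
time: 63.7
position: [0.4646, -0.2656, 0.047]
eef_rot: [[0.004, -0.993, 0.122], [-0.004, 0.122, 0.993], [-1.0, -0.005, -0.003]]
force: [0.2, 0.1, -0.2]
finger_gap: 0.246
```

```bash
python3 - <<'E'
from h import *
plan((.462,-.2655,.041),172.8)
E
```

```text
t=63.70 pos [ 0.4646 -0.2656  0.047 ] psi 172.98 F [ 0.2  0.1 -0.2] gap 0.246
 total shift tool cm (old axes) [ 0.6   0.27 -0.02]  (after turn axes) [ 0.6   0.26 -0.02]  rv [ 0.003 -0.003  0.005]  dist mm 6.6 min rows 1 / 1
```

send_rows(
  commands=[
    [1,[0.5,0.2,0],[0.003,-0.003,0.005]],
    [1,[0.2,0,0],[0,0,0]],
    [1,[0,0,0],[0,0,0]],
    [0.4,[0,0,0],[0,0,0]],
    [0.1,[0,0,0],[0,0,0]],
  ],
)

```text
time: 64.2
position: [0.4635, -0.2661, 0.0414]
eef_rot: [[0.002, -0.992, 0.125], [-0.002, 0.125, 0.992], [-1.0, -0.002, -0.002]]
force: [-0.1, -0.3, -0.0]
finger_gap: 0.444
```

send_rows(
  commands=[
    [0.1,[-2.5,0,0],[0,0,0]],
    [0.1,[-4,0,0],[0,0,0]],
    [0.1,[-4,0,0],[0,0,0]],
    [0.1,[-1,0,0],[0,0,0]],
    [0.1,[0,0,0],[0,0,0]],
  ],
)

```text
time: 64.7
position: [0.463, -0.2656, 0.1607]
eef_rot: [[0.001, -0.992, 0.125], [-0.002, 0.125, 0.992], [-1.0, -0.001, -0.001]]
force: [0.6, 0.0, -1.4]
finger_gap: 0.448
```

```bash
python3 - <<'E'
from h import *
im,c=wshot("w52"); modules(im,c,.009); plan((.5825,.0184,.14),172.6); rows((.5825,.0184,.145),172.6,8)
E
```

```text
mod px(257,85) xy(0.4511,-0.3501) long-axis 82.8 deg size 69.1x45.2 n2258
mod px(152,89) xy(0.5472,-0.3613) long-axis 83.0 deg size 69.2x46.3 n1897
mod px(257,176) xy(0.4612,-0.2666) long-axis 82.8 deg size 68.6x45.4 n1627
t=64.75 pos [ 0.4628 -0.2655  0.16  ] psi 172.80 F [-0.7  0.2  0.7] gap 0.450
 total shift tool cm (old axes) [ 1.98 -8.31 29.67]  (after turn axes) [ 2.   -8.21 29.69]  rv [ 0.003 -0.001  0.001]  dist mm 308.7 min rows 7 / 1
[[np.float64(0.2), np.float64(-1.0), np.float64(3.7)], [np.float64(0.0), np.float64(0.0), np.float64(0.0)]]
[[np.float64(0.2), np.float64(-1.0), np.float64(3.7)], [np.float64(0.0), np.float64(0.0), np.float64(0.0)]]
[[np.float64(0.2), np.float64(-1.0), np.float64(3.7)], [np.float64(0.0), np.float64(0.0), np.float64(0.0)]]
[[np.float64(0.2), np.float64(-1.0), np.float64(3.7)], [np.float64(0.0), np.float64(0.0), np.float64(0.0)]]
[[np.float64(0.2), np.float64(-1.0), np.float64(3.7)], [np.float64(0.0), np.float64(0.0), np.float64(0.0)]]
[[np.float64(0.2), np.float64(-1.0), np.float64(3.7)], [np.float64(0.0), np.float64(0.0), np.float64(0.0)]]
[[np.float64(0.2), np.float64(-1.0), np.float64(3.7)], [np.float64(0.0), np.float64(0.0), np.float64(0.0)]]
[[np.float64(0.2), np.float64(-1.0), np.float64(3.7)], [np.float64(0.0), np.float64(0.0), np.float64(0.0)]]
```

View pics/w52.png

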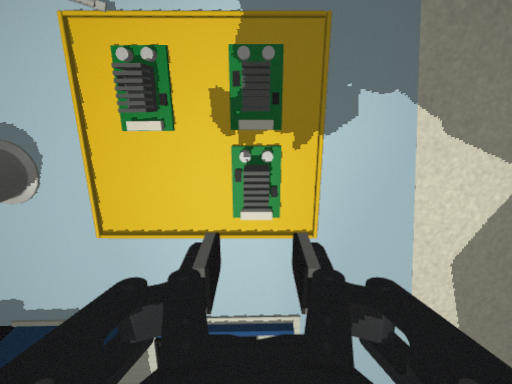

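Three in the tray. Fetch the fourth.

send_rows(
  commands=[
    [0.1,[0,-0.6,2.5],[0,0,0]],
    [0.1,[0.2,-1.0,3.7],[0,0,0]],
    [0.1,[0.2,-1.1,4],[0,0,0]],
    [0.1,[0.2,-1.1,4],[0,0,0]],
    [0.1,[0.2,-1.1,4],[0,0,0]],
    [0.1,[0.2,-1.1,3.7],[0,0,0]],
    [0.1,[0.2,-1.0,3.3],[0,0,0]],
    [0.1,[0.1,-0.8,2.2],[0,0,0]],
    [0.1,[0,-0.3,1],[0,0,0]],
    [0.1,[0,0,0],[0,0,0]],
    [0.1,[0,0,0],[0,0,0]],
  ],
)

```text
time: 65.85
position: [0.5771, 0.0166, 0.1294]
eef_rot: [[-0.019, -0.992, 0.128], [0.003, 0.128, 0.992], [-1.0, 0.019, 0.001]]
force: [0.1, 0.0, -0.2]
finger_gap: 0.448
```

```bash
python3 - <<'E'
from h import *
im,c=wshot("w53"); modules(im,c,.017); plan((.5825,.0184,.085),172.6)
E
```

```text
mod px(249,191) xy(0.5809,0.0184) long-axis 82.4 deg size 69.4x45.9 n2082
t=65.90 pos [0.5771 0.0163 0.1295] psi 172.60 F [0.3 1.3 0.2] gap 0.448
 total shift tool cm (old axes) [ 4.44 -0.6   0.27]  (after turn axes) [ 4.45 -0.51  0.27]  rv [ 0.     0.001 -0.019]  dist mm 44.9 min rows 1 / 1
```

View pics/w53.png

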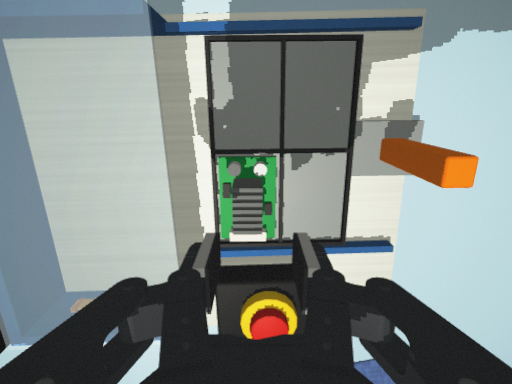

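send_rows(
  commands=[
    [0.2,[0.5,-0.4,0.3],[0,0,-0.01]],
    [0.2,[1.5,-0.1,0],[0,0,-0.01]],
    [0.2,[2.0,0,0],[0,0,0]],
    [0.2,[1.0,0,0],[0,0,0]],
    [0.2,[0,0,0],[0,0,0]],
    [0.2,[0,0,0],[0,0,0]],
  ],
)

```text
time: 66.5
position: [0.5826, 0.0144, 0.078]
eef_rot: [[0.006, -0.991, 0.135], [-0.0, 0.135, 0.991], [-1.0, -0.006, 0.0]]
force: [0.1, 0.6, 0.1]
finger_gap: 0.4
```

```bash
python3 - <<'E'
from h import *
plan((.582,.0190,.0475),172.5)
E
```

```text
t=66.50 pos [0.5826 0.0144 0.078 ] psi 172.24 F [0.1 0.6 0.1] gap 0.400
 total shift tool cm (old axes) [3.05 0.14 0.45]  (after turn axes) [3.05 0.12 0.45]  rv [-0.004  0.     0.006]  dist mm 30.8 min rows 1 / 1
```

send_rows(
  commands=[
    [0.2,[0.6,0.05,0.4],[-0.004,0,0.006]],
    [0.2,[1.3,0.05,0.1],[0,0,0]],
    [0.2,[1.0,0,0],[0,0,0]],
    [0.2,[0,0,0],[0,0,0]],
  ],
)

```text
time: 66.9
position: [0.5838, 0.0198, 0.0495]
eef_rot: [[0.003, -0.991, 0.131], [0.0, 0.131, 0.991], [-1.0, -0.002, 0.001]]
force: [0.1, -0.3, 0.7]
finger_gap: 0.4
```

```bash
python3 - <<'E'
from h import *
plan((.582,.0190,.0475),172.5)
E
```

```text
t=66.90 pos [0.5838 0.0198 0.0495] psi 172.49 F [ 0.1 -0.3  0.7] gap 0.400
 total shift tool cm (old axes) [ 0.2   0.17 -0.1 ]  (after turn axes) [ 0.2   0.17 -0.1 ]  rv [-0.     0.001  0.002]  dist mm 2.8 min rows 1 / 1
```

send_rows(
  commands=[
    [0.4,[0.15,0.15,-0.1],[0,0,0]],
    [1,[0,0,0],[0,0,0]],
    [1,[0,0,0],[0,0,0]],
    [1,[0,0,0],[0,0,0]],
    [1,[0,0,0],[0,0,0]],
  ],
)

```text
time: 67.4
position: [0.5826, 0.0189, 0.0492]
eef_rot: [[0.004, -0.991, 0.13], [0.0, 0.13, 0.991], [-1.0, -0.004, 0.001]]
force: [-0.3, 0.8, -1.6]
finger_gap: 0.245
```

send_rows(
  commands=[
    [1,[-3,0,0],[0,0,0]],
    [1,[-4,0,0],[0,0,0]],
    [1,[-4,0,-1],[0,0,0]],
    [1,[-2,0,-3],[0,0,0]],
    [1,[0,-0.2,-4],[0,0,0]],
    [1,[0,-0.2,-4],[0,0,0]],
    [1,[0,-0.2,-4],[0,0,0]],
    [1,[0,-0.2,-4],[0,0,0]],
    [1,[0,0,-3.5],[0,0,0]],
    [1,[0,0,-1.5],[0,0,0]],
    [1,[0,0,0],[0,0,0]],
    [1,[0,0,0],[0,0,0]],
  ],
)

```text
time: 68.6
position: [0.5561, -0.2386, 0.1855]
eef_rot: [[0.005, -0.992, 0.128], [-0.001, 0.128, 0.992], [-1.0, -0.005, -0.0]]
force: [-0.4, 0.4, -1.3]
finger_gap: 0.246
```

```bash
python3 - <<'E'
from h import *
im,c=wshot("w54"); s,p,R,psi=state(); held(im,c,p,R,.036); plan((.560,-.279,.085),172.8)
E
```

```text
held px l214 r299 t178 tool y centre 1.0 width 44.7  z centre -2.5 mm
t=68.65 pos [ 0.5561 -0.2383  0.1855] psi 172.66 F [-0.   0.2 -1. ] gap 0.240
 total shift tool cm (old axes) [10.06 -0.86 -3.99]  (after turn axes) [10.05 -0.89 -3.99]  rv [-0.002 -0.001  0.005]  dist mm 108.5 min rows 3 / 1
```

View pics/w54.png

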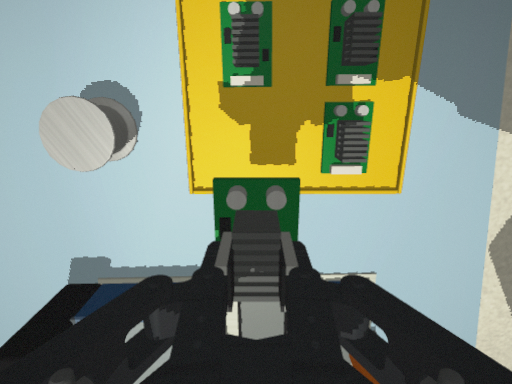

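send_rows(
  commands=[
    [1,[2.5,-0.4,-1.2],[0,0,0.005]],
    [1,[2.5,-0.4,-1.3],[0,0,0]],
    [1,[2.5,-0.1,-1.0],[0,0,0]],
    [1,[2.0,0,-0.2],[0,0,0]],
    [1,[0,0,0],[0,0,0]],
    [1,[0,0,0],[0,0,0]],
  ],
)

```text
time: 69.25
position: [0.5634, -0.2693, 0.0896]
eef_rot: [[0.002, -0.993, 0.118], [-0.0, 0.118, 0.993], [-1.0, -0.002, -0.0]]
force: [-0.7, 0.2, -0.8]
finger_gap: 0.243
```

```bash
python3 - <<'E'
from h import *
plan((.560,-.2768,.0412),172.8)
E
```

```text
t=69.25 pos [ 0.5634 -0.2693  0.0896] psi 173.20 F [-0.7  0.2 -0.8] gap 0.243
 total shift tool cm (old axes) [ 4.84  0.26 -0.79]  (after turn axes) [ 4.84  0.24 -0.79]  rv [ 0.007 -0.     0.002]  dist mm 49.2 min rows 1 / 1
```

send_rows(
  commands=[
    [1,[0.8,0.2,-0.5],[0.006,0,0.002]],
    [1,[1.6,0.05,-0.3],[0,0,0]],
    [1,[1.4,0,0],[0,0,0]],
    [1,[0.4,0,0],[0,0,0]],
    [1,[0,0,0],[0,0,0]],
  ],
)

```text
time: 69.75
position: [0.5622, -0.2767, 0.0505]
eef_rot: [[0.005, -0.992, 0.123], [-0.004, 0.123, 0.992], [-1.0, -0.006, -0.003]]
force: [-0.3, 0.4, -1.7]
finger_gap: 0.242
```

```bash
python3 - <<'E'
from h import *
plan((.560,-.2768,.0412),172.8)
E
```

```text
t=69.75 pos [ 0.5622 -0.2767  0.0505] psi 172.96 F [-0.3  0.4 -1.7] gap 0.242
 total shift tool cm (old axes) [ 0.93  0.22 -0.03]  (after turn axes) [ 0.93  0.21 -0.03]  rv [ 0.003 -0.003  0.006]  dist mm 9.6 min rows 1 / 1
```

send_rows(
  commands=[
    [1,[0.6,0.2,0],[0.003,-0.003,0.006]],
    [1,[0.3,0,0],[0,0,0]],
    [1,[0,0,0],[0,0,0]],
    [1,[0,0,0],[0,0,0]],
  ],
)

```text
time: 70.15
position: [0.5609, -0.2769, 0.0429]
eef_rot: [[0.001, -0.992, 0.126], [-0.001, 0.126, 0.992], [-1.0, -0.002, -0.001]]
force: [-0.6, -0.1, -2.0]
finger_gap: 0.24
```

send_rows(
  commands=[
    [1,[0.15,0,0],[0,0,0]],
    [1,[0,0,0],[0,0,0]],
    [0.4,[0,0,0],[0,0,0]],
    [0.1,[0,0,0],[0,0,0]],
    [0.1,[-2.5,0,0],[0,0,0]],
    [0.1,[-4,0,0],[0,0,0]],
    [0.1,[-4,0.5,0.5],[0,0,0]],
    [0.1,[-4,2,2],[0,0,0]],
    [0.1,[-3,2,2],[0,0,0]],
    [0.1,[-1,1,1],[0,0,0]],
    [0.1,[0,0,0],[0,0,0]],
    [0.1,[0,0,0],[0,0,0]],
  ],
)

```text
time: 71.35
position: [0.5117, -0.2138, 0.2329]
eef_rot: [[0.002, -0.992, 0.126], [-0.002, 0.126, 0.992], [-1.0, -0.002, -0.001]]
force: [0.8, -0.6, -0.6]
finger_gap: 0.45
```

```bash
python3 - <<'E'
from h import *
im,c=wshot("w55"); modules(im,c,.009); plan((.5,-.2,.25),172.8)
a=get_image("scene"); cv2.imwrite("pics/s55.png",a); b=get_image("side"); cv2.imwrite("pics/d55.png",b)
E
```

```text
mod px(207,38) xy(0.5477,-0.3591) long-axis 83.0 deg size 66.5x45.7 n1274
mod px(295,37) xy(0.4514,-0.3474) long-axis 82.7 deg size 65.3x45.3 n1285
mod px(293,114) xy(0.4614,-0.2658) long-axis 83.1 deg size 68.8x45.1 n1340
mod px(209,115) xy(0.5586,-0.2771) long-axis 82.8 deg size 68.8x45.6 n1259
t=71.40 pos [ 0.5117 -0.2138  0.2325] psi 172.74 F [0.7 0.1 0.2] gap 0.446
 total shift tool cm (old axes) [-1.75  1.33  1.22]  (after turn axes) [-1.75  1.33  1.23]  rv [-0.001 -0.001  0.002]  dist mm 25.2 min rows 1 / 1
```

View pics/w55.png

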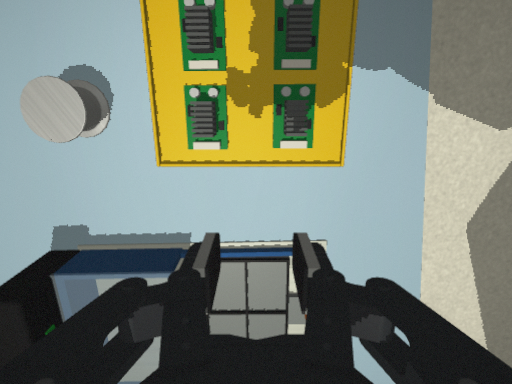

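View pics/s55.png

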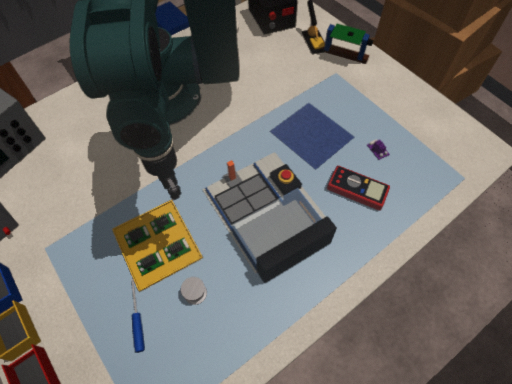

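View pics/d55.png

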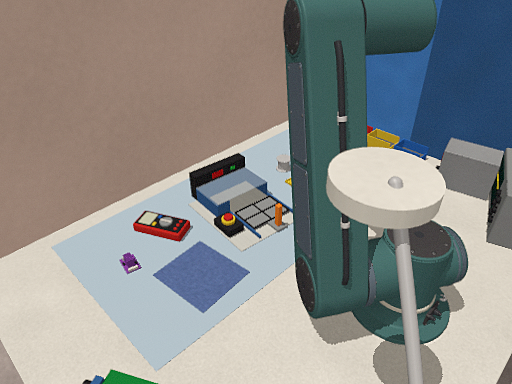

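```bash
python3 - <<'E'
from station import hand_in
print(hand_in())
E
```

```text
the job is handed in; nothing more can be done
None
```

The job is done and handed in at about 71.5 s of the 210 s. All four green modules were loaded, tested and laid in the yellow tray. The purple look-alike was left where it lay.

- **Loading:** each module went flat into its own bay, and a picture of all four confirmed it.
- **Push-in:** I pushed the carriage by its post until it met a hard stop, about 32 N at the same spot twice. I then moved it sideways until the contact strip resisted with about 39 N, roughly 49 mm across. The pictures agreed with both.
- **Start button:** I pressed it until it would go no further, then let it go. The wrist force reached about 102 N for a moment, closer to the 120 N limit than I meant. Full travel is judged from that hard stop and about 5–6 mm of measured movement, because the button joint cannot be read directly.
- **Draw-out:** the carriage came back sideways and then towards the robot, and it is clear of the hood.
- **Last checks:** the four modules lie flat in a 2×2 arrangement in the tray and the bays are empty. The multimeter, reel and screwdriver appear unmoved, and the gripper touches nothing. I saw no grip slip and no module knocked aside. No check failed. Camera views differed from one another by 1–3 mm, and the placings held despite this.

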